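# Fill, seal and put out one lunch tray

### The arm

A 6-joint arm with a two-finger parallel gripper is mounted at the origin on the work surface. World frame = base frame: x ahead of the robot, y to its left, z up, the work surface at z = 0. Lengths are in m, angles in rad, forces in N, time in s.
With the tool pointing down it reaches from about 0.425 to 0.95 m from the base axis. Payload 3.5 kg.
Tool frame: the origin (TCP) lies at the very end of the fingers, on their centre line; the grasp point (between the pads) lies env.grip_point_offset behind it (env.grip_point_offset is the distance from the TCP to the grasp point, in m); y points along the fingers, z is the direction in which the jaws open and shut, and the axes are right-handed (so a half turn about y gives the same grasp; the last joint's range is limited). The gripper opens to 85 mm and grips with 20 to 120 N. Pads are 22 mm wide; open, the fingers measure 114 mm over their backs; the gripper's body (76 mm by 85 mm) begins 54 mm behind the grasp point. The pads swing forward as they close: fully open they stand 13 mm farther back than shut.
Start: joints at [0.999, 0.286, 1.577, -0, 1.279, -0.15], TCP at [0.276, 0.616, 0.231] pointing down, gripper open.
Joint ranges: [-2.77, 2.77], [-0.9, 2.22], [0.21, 2.48], [-1.53, 4.67], [0.24, 2.81], [-2.84, 2.84]. Speed limits (rad/s): [2.79, 2.79, 3.14, 3.14, 3.14, 3.14].

### API

Orientations are given as a 3x3 rotation matrix whose columns are the frame's x, y, z axes.
In Python, from plant import env gives the robot as it stands.
- The arm moves only by the tool play_rows, never from a script. Its argument "series" is a list of rows, each a list of 2 entries, a list of its own where there are three numbers: the shift along the tool's x, y, z scaled (see below), then the turn, a rotation vector about the tool's x, y, z scaled (see below). In form: [[[x, y, z], [rx, ry, rz]], ...]. A call has 1 to 10 rows; each row shifts and turns the commanded pose from where the row before left it, along the tool's axes as they then stand; what a row does not reach is not made up. The controller multiplies each number of a shift by 30 mm and each number of a turn by 0.5 rad. A row lasts 1/10 s, in which the tool goes at most 50 mm and 8.59 degrees, less where a joint would pass 70% of its speed; a pose out of reach is approached as far as the arm can. A call with a number of a shift or a turn outside -1 to 1 is refused whole. A call with a gripper value outside its range is refused whole. "jaw" is the gripper command: -1 is shut, 1 is fully open, values between are in proportion, set as the call begins (left out, the last holds). The fingers move at their own pace and stop on an object; "force" is the grip in N (left out, the last holds). Time passes only in rows, so rows that do not move let the fingers close. It gives the time, the measured TCP pose, the force and the opening at its end, in the units of the state.
- env.get_obs(): the state, without advancing time (a new reading comes with each control period).
- env.snapshot(name): name is "side" or "top" or "wrist"; returns the picture (384x512x3 uint8, blue, green, red); there is no depth.
- env.camera_model(name): a dict with "intrinsics" (3x3 intrinsics, pixels), "distortion" ([k1, k2, p1, p2, k3] as OpenCV has them; the pictures are not rectified), "R" (3x3) and "t" (3): a world point X has camera coordinates R X + t. Camera axes: x right, y down, z forward; pixel columns grow to the right and rows downward; lengths in m; the calibration is good to about 2 mm. A picture is of the moment at which its call begins: read the wrist's pose just before it. camera_model takes no time and is no camera call; for the wrist camera it gives the pose at the moment of the call.
- env.sign_off(): hands the job in, once; it reports no verdict.
The state is a dict: "clock": time; "joint_pos": joint angles; "joint_vel": joint speeds; "tau": joint torques, N m; "ee_pos": TCP position; "tcp_rot": TCP orientation; "wrist_force": force on the tool from outside, world axes, zero at the start; "torque": the same for the moment, N m; "finger_gap": opening from 0.0 (shut) to 1.0 (fully open).
Only numpy, scipy, OpenCV 4.12 (cv2) and the standard library are available. Lean on these libraries where they do the work, as an engineer would, in place of code of your own. Each camera call takes 0.05 s, during which the arm holds its last target. There are 200 camera calls.

### The job

Make up one lunch: sit the empty tray squarely in the tray sealer, put every dressing cup in it, and tip all the eggs into it from the two-section dish without losing a lemon from the other section; set the dish back upright on the rubber mat. With everything lying below the tray's rim, pull the sealing plate fully shut so that the tray is driven home and hold it shut for two seconds, then raise the plate upright again and lift the filled tray back onto the chopping board, without knocking the glass shaker over.

Things in the scene. Friction and masses are not known exactly. Their poses are not given: they have to be found in the camera images.
- tray_c (a point): Open rectangular aluminium meal tray, 230 long (x), 160 wide (y), 55 mm high, walls and floor 6 mm thick, 120 g. The point is its centre, half-way up (27.5 mm above its underside); z up. It starts empty on the chopping board. Take it by one wall from above, a finger either side; the middle of a long wall is nearest its centre of mass.
- sealer: Tray sealer: white base 310 (x) by 260 (y) by 30 mm, fixed; origin on the counter under the middle of the seat, axes as nest. Aluminium angle pieces at the seat's four corners, flared on top and 85 mm above the counter, hold the tray with 3 mm play all round; the middles of the four sides are open. A film roll lies behind the hinge.
- nest (a point): The sealer's seat: centre of the top of the sprung carrier plate when up, 52 mm above the counter; a tray on it has its underside at this height. x runs along the long side of the seat (the tray's long side goes along it, either way round), y points to the hinge of the sealing plate, z up.
- carrier (a joint): Sprung carrier plate under the seat: metres pressed down; 0 up (as it starts; it stays up under the tray and its filling), about 0.012 when the tray has been driven home, which takes about 15 N on the plate.
- lid (a joint): Hinged sealing plate, rad: 0 shut (level, on the tray's rim, 95 mm above the counter), 1.75 wide open; starts at 1.57 to 1.7, standing on the seat's +y side. A stiff hinge (1 N m) keeps it where it is left; shut on a tray it needs about 9 N at the handle and springs up a little if let go. It is solid, 250 x 176 mm: whatever stands above the tray's rim stops it.
- lid_handle (a point): Middle of the sealing plate's round handle bar, 16 mm thick and 150 mm long along x, with 39 mm free between bar and plate; arms join it to the plate 70 mm either side of the middle. It is 240 mm from the hinge axis and, when shut, level with it on the seat's -y side. Its frame turns with the plate; at 0 its axes are those of nest.
- lid_hinge (a point): Middle of the hinge axis of the sealing plate, 102 mm above the counter, 105 mm from the middle of the seat along its y; the axis runs along x.
- dish_grip (a point): Grip of the two-section steel serving dish: a black block 16 mm thick (x), 46 mm wide (y), from 60 to 116 mm above the dish's underside, over the wall between the sections; take it across its thickness or its width. The point is on the centre line 92 mm above the underside; x along the dish, z up. The dish (350 g) starts on the rubber mat, turned any way.
- dish_floor (a point): Centre of the dish's underside; axes as dish_grip. Dish 270 long (x), 132 wide (y), walls 45 mm high, 5 mm thick. A cross wall 60 mm high at x = 0 parts it; each floor is flat to 78 mm out, its end then slopes up at 35 degrees to the rim at 135 mm. Eggs lie in one section, lemons in the other. Tipped 70 to 85 degrees about y, the low section empties, the high one keeps its contents.
- egg1_c (a point): Egg in its shell, 58 mm long, 42 mm thick, 55 g; the point is its centre, x its long axis. Starts in one section of the dish. One or two eggs.
- egg2_c (a point): As egg1 (may be absent).
- lemon1_c (a point): Lemon, 84 mm long with pointed ends, 56 mm thick, 90 g; the point is its centre. Starts in the other section of the dish and stays there. One or two lemons.
- lemon2_c (a point): As lemon1 (may be absent).
- cup1_c (a point): Lidded round dressing cup, 54 mm in diameter and 40 mm high, 50 g, standing on the counter; the point is its centre, 20 mm above its underside. One to three cups.
- cup2_c (a point): As cup1 (may be absent).
- cup3_c (a point): As cup1 (may be absent).
- board: Red plastic chopping board, 300 (x) by 220 (y) by 12 mm, fixed; origin at the centre of its underside. The tray starts on it and ends on it.
- mat: Black rubber mat, 200 (x) by 150 (y) by 4 mm, fixed; origin at the centre of its underside. The dish stands on its middle.
- shaker: Glass shaker with a steel top, 42 mm in diameter, 78 mm high, a bystander between the board and the cups; origin under its centre.

How it is judged:
On the way, in this order (a step that is already met when the one before it is completed fails the run):
1. the tray sits squarely in the sealer's seat, down on the carrier plate (horizontal distance between tray_c and nest below 0.008 m and angle between the x axis of tray_c and the x axis of nest, either way round below 0.06 rad and angle between tray_c's own z axis and vertical below 0.06 rad and z of tray_c in the frame of nest between 0.01 and 0.033 m), for 0.2 s.
2. with the dish tipped over the tray (more than 40 degrees), every egg is in the tray (angle between dish_grip's own z axis and vertical above 0.7 rad and horizontal distance between dish_grip and tray_c below 0.25 m and x of egg1_c in the frame of tray_c between -0.11 and 0.11 m and y of egg1_c in the frame of tray_c between -0.075 and 0.075 m and z of egg1_c in the frame of tray_c between -0.03 and 0.05 m and x of egg2_c in the frame of tray_c between -0.11 and 0.11 m and y of egg2_c in the frame of tray_c between -0.075 and 0.075 m and z of egg2_c in the frame of tray_c between -0.03 and 0.05 m), for 0.1 s.
3. all eggs and cups are in the tray and the sealing plate is held fully shut (within 0.03 rad), the tray driven home (carrier down at least 9.5 mm), for 1.8 s (value of joint lid below 0.03 rad and value of joint carrier above 0.0095 m and horizontal distance between tray_c and nest below 0.008 m and angle between the x axis of tray_c and the x axis of nest, either way round below 0.06 rad and x of egg1_c in the frame of tray_c between -0.11 and 0.11 m and y of egg1_c in the frame of tray_c between -0.075 and 0.075 m and z of egg1_c in the frame of tray_c between -0.03 and 0.02 m and x of egg2_c in the frame of tray_c between -0.11 and 0.11 m and y of egg2_c in the frame of tray_c between -0.075 and 0.075 m and z of egg2_c in the frame of tray_c between -0.03 and 0.02 m and x of cup1_c in the frame of tray_c between -0.11 and 0.11 m and y of cup1_c in the frame of tray_c between -0.075 and 0.075 m and z of cup1_c in the frame of tray_c between -0.03 and 0.02 m and x of cup2_c in the frame of tray_c between -0.11 and 0.11 m and y of cup2_c in the frame of tray_c between -0.075 and 0.075 m and z of cup2_c in the frame of tray_c between -0.03 and 0.02 m and x of cup3_c in the frame of tray_c between -0.11 and 0.11 m and y of cup3_c in the frame of tray_c between -0.075 and 0.075 m and z of cup3_c in the frame of tray_c between -0.03 and 0.02 m), for 1.8 s.
4. the sealing plate is raised again (beyond 1.2 rad) (value of joint lid above 1.2 rad), for 0.2 s.
At the end, for the whole second after the job is handed in: The tray lies flat and still on the board (centre within 70 mm along, 60 mm across), all eggs and cups in it below the rim; the dish stands upright on the mat, centres within 50 mm, every lemon in its own section; the sealing plate is raised beyond 1.2 rad (x of tray_c in the frame of board between -0.07 and 0.07 m and y of tray_c in the frame of board between -0.06 and 0.06 m and z of tray_c in the frame of board between 0.034 and 0.047 m and angle between tray_c's own z axis and vertical below 0.06 rad and linear speed of each of tray, dish below 0.02 m/s and x of egg1_c in the frame of tray_c between -0.11 and 0.11 m and y of egg1_c in the frame of tray_c between -0.075 and 0.075 m and z of egg1_c in the frame of tray_c between -0.03 and 0.02 m and x of egg2_c in the frame of tray_c between -0.11 and 0.11 m and y of egg2_c in the frame of tray_c between -0.075 and 0.075 m and z of egg2_c in the frame of tray_c between -0.03 and 0.02 m and x of cup1_c in the frame of tray_c between -0.11 and 0.11 m and y of cup1_c in the frame of tray_c between -0.075 and 0.075 m and z of cup1_c in the frame of tray_c between -0.03 and 0.02 m and x of cup2_c in the frame of tray_c between -0.11 and 0.11 m and y of cup2_c in the frame of tray_c between -0.075 and 0.075 m and z of cup2_c in the frame of tray_c between -0.03 and 0.02 m and x of cup3_c in the frame of tray_c between -0.11 and 0.11 m and y of cup3_c in the frame of tray_c between -0.075 and 0.075 m and z of cup3_c in the frame of tray_c between -0.03 and 0.02 m and horizontal distance between dish_grip and mat below 0.05 m and angle between dish_grip's own z axis and vertical below 0.08 rad and z of dish_grip in the frame of mat between 0.088 and 0.103 m and x of lemon1_c in the frame of dish_grip between -0.125 and 0 m and y of lemon1_c in the frame of dish_grip between -0.065 and 0.065 m and z of lemon1_c in the frame of dish_grip between -0.09 and -0.035 m and x of lemon2_c in the frame of dish_grip between -0.125 and 0 m and y of lemon2_c in the frame of dish_grip between -0.065 and 0.065 m and z of lemon2_c in the frame of dish_grip between -0.09 and -0.035 m and value of joint lid above 1.2 rad); the robot touches nothing.
It fails at once if a lemon leaves the dish (distance between any of lemon1_c, lemon2_c and dish_grip above 0.175 m).
It fails at once if the shaker is knocked over (angle between shaker's own z axis and vertical above 0.6 rad).
Of egg1, egg2 only 1 to 2 are there at a start; the rules pass over those that are not, and their reading is None.
Of lemon1, lemon2 only 1 to 2 are there at a start; the rules pass over those that are not, and their reading is None.
Of cup1, cup2, cup3 only 1 to 3 are there at a start; the rules pass over those that are not, and their reading is None.
At some moment in a run one of cup1, cup2, cup3, tray may be knocked a few centimetres aside while the robot is not near it.
It also fails if it takes over 210 s, if anything falls off the work surface, if the arm or the gripper's body presses on something with over 40 N, if the wrist force passes 120 N, or if a joint passes its speed limit or range.

## Working session

There is one attempt and no reset: what is moved stays moved. The work goes in short steps, Python scripts to look and compute and a tool call to move; the robot and the scene stay as the last step left them, time stands still between calls to the robot, and variables do not carry over. Pictures are saved under pics/ and viewed, about 12 in all and at most 16, crops included, and the job is handed in when it is done.

Besides the shell and the picture viewer there is one more tool, called after "Call:" by a JSON object that holds its "api" and its "payload". play_rows: Moves the arm, as the interface text tells. Shifts and turns lie within -1 to 1; 1 stands for 30 mm of shift or 0.5 rad of turn. Its arguments: {"type":"object","properties":{"series":{"type":"array"},"jaw":{"type":"number"},"force":{"type":"number"}},"required":["series"]}

```bash
mkdir -p pics; cat > h.py <<'E'
import numpy as np, cv2
from plant import env
def save(n,img): cv2.imwrite('pics/%s.png'%n,img)
def ray(cm,uv):
    p=cv2.undistortPoints(np.array([[uv]],float),np.array(cm['intrinsics']),np.array(cm['distortion']))[0,0]
    R=np.array(cm['R']);t=np.array(cm['t']);return -R.T@t, R.T@np.array([p[0],p[1],1.])
def onz(cm,uv,z):
    c,d=ray(cm,uv); return c+d*(z-c[2])/d[2]
def proj(cm,X):
    r,_=cv2.Rodrigues(np.array(cm['R']));return cv2.projectPoints(np.array(X,float).reshape(-1,1,3),r,np.array(cm['t']),np.array(cm['intrinsics']),np.array(cm['distortion']))[0][:,0]
E
python3 - <<'E'
from h import *
o=env.get_obs();print(o['ee_pos'],np.round(o['tcp_rot'],3),env.grip_point_offset,o['clock'])
for n in('top','side','wrist'):
    cm=env.camera_model(n);R=np.array(cm['R']);print(n,'pos',np.round(-R.T@cm['t'],3),'fwd',np.round(R[2],2),cm['intrinsics'][0][0])
    save(n+'0',env.snapshot(n))
a=cv2.imread('pics/top0.png');save('top0b',cv2.resize(a,(800,600)))
E
ls
```

```text
[0.27594937 0.61528823 0.22990418] [[ 0.912 -0.001  0.409]
 [-0.409 -0.002  0.912]
 [-0.    -1.    -0.002]] 0.0187 0.0
top pos [ 0.479 -0.049  1.198] fwd [ 0.05  0.02 -1.  ] 449.18247479772367
side pos [ 0.235 -0.82   0.71 ] fwd [ 0.3   0.74 -0.6 ] 472.60383529535517
wrist pos [0.206 0.647 0.372] fwd [ 0.27 -0.12 -0.95] 333.980857766838
h.py
pics
```

View pics/top0b.png

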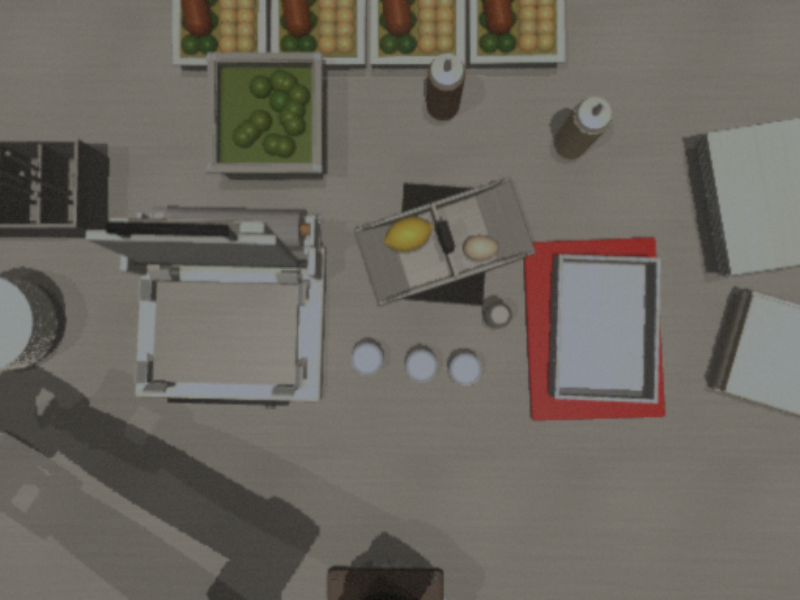

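View pics/side0.png

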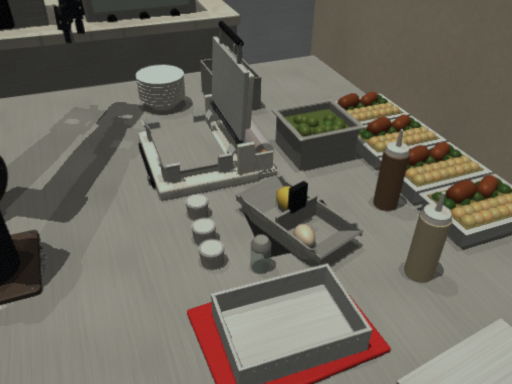

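Top view: one egg (right section of the dish, ~(481,247) of the 800-px image), one lemon at (408,234), three cups at (368,357), (421,364) and (464,368), the shaker at (497,313), the tray on the red board at ~(605,328), and the seat at ~(228,330) with the plate upright on the +X side. I'll zoom in next.

```bash
python3 - <<'E'
from h import *
a=cv2.imread('pics/top0.png')
g=cv2.convertScaleAbs(a,alpha=1.5,beta=0)
c1=cv2.resize(g[110:270,222:428],None,fx=3.88,fy=3.75,interpolation=cv2.INTER_CUBIC);save('c1',c1)
c2=cv2.resize(g[125:265,55:215],None,fx=4,fy=4,interpolation=cv2.INTER_CUBIC);save('c2',c2)
print(c1.shape,c2.shape)
cm=env.camera_model('top')
gray=a.min(2)
m=(gray>150).astype(np.uint8);n,l,s,c=cv2.connectedComponentsWithStats(m)
for i in range(1,n):
    if 60<s[i,4]<700: print('bright',c[i],s[i],onz(cm,c[i],.04).round(4))
hsv=cv2.cvtColor(a,cv2.COLOR_BGR2HSV)
m=((hsv[...,1]>150)&((hsv[...,0]<8)|(hsv[...,0]>172))&(a[...,2]>90)).astype(np.uint8)
m[:100]=0
pts=cv2.findNonZero(m);r=cv2.minAreaRect(pts);print('board',r,[onz(cm,p,.012).round(4) for p in cv2.boxPoints(r)])
E
```

```text
(600, 799, 3) (560, 640, 3)
board ((379.77423095703125, 210.53297424316406), (114.38189697265625, 84.95773315429688), 87.39744567871094) [array([ 0.6372, -0.2329,  0.012 ]), array([ 0.6467, -0.4533,  0.012 ]), array([ 0.3499, -0.4612,  0.012 ]), array([ 0.3381, -0.244 ,  0.012 ])]
```

View pics/c1.png

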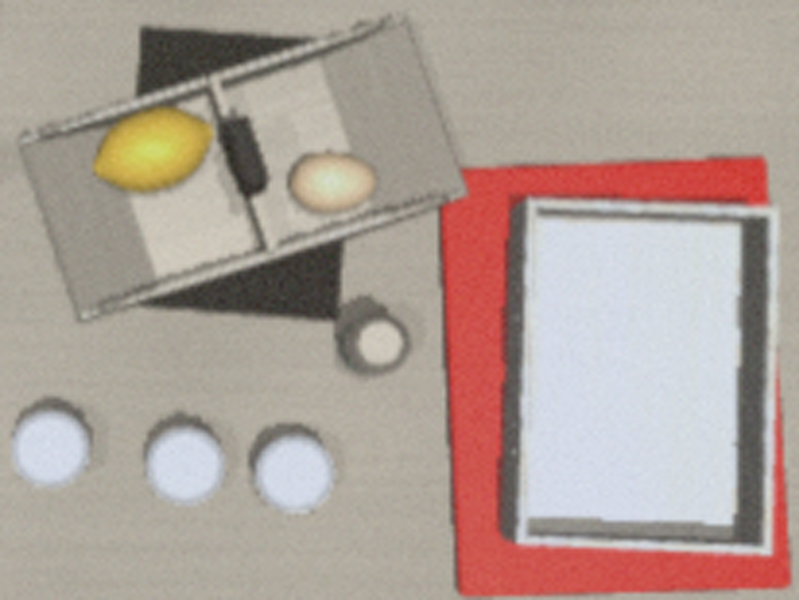

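View pics/c2.png

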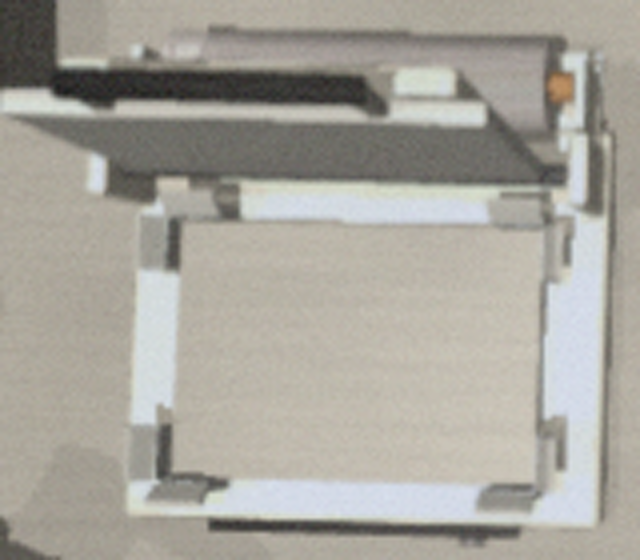

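Zoomed crops: the tray rim corners are (527,198), (778,208), (772,553) and (518,543). The dish rim corners are (20,138), (405,13), (466,193) and (83,320). The cups are at (51,447), (185,464) and (293,471). The sealer base's front edge runs from (130,515) to (602,525).

```bash
python3 - <<'E'
from h import *
cm=env.camera_model('top')
f=lambda u,v:((u+.5)/3.88+222-.5,(v+.5)/3.75+110-.5)
g=lambda u,v:((u+.5)/4+55-.5,(v+.5)/4+125-.5)
def P(n,pts,z,k):
    q=np.array([onz(cm,k(*p),z)[:2] for p in pts]);print(n,q.round(4).tolist(),'c',q.mean(0).round(4));return q
t=P('tray',[(527,198),(778,208),(772,553),(518,543)],.067,f)
print(np.linalg.norm(np.diff(t,axis=0),axis=1),np.degrees(np.arctan2(*(t[0]-t[3])[::-1])),np.degrees(np.arctan2(*(t[1]-t[2])[::-1])))
d=P('dish',[(20,138),(405,13),(466,193),(83,320)],.049,f)
print(np.linalg.norm(np.diff(d,axis=0),axis=1),np.degrees(np.arctan2(*(d[1]-d[0])[::-1])),np.degrees(np.arctan2(*(d[2]-d[3])[::-1])))
P('cups',[(51,447)],.04,f);P('c',[(185,464)],.04,f);P('c',[(293,471)],.04,f);P('shk',[(381,341)],.078,f);P('griptop',[(240,155)],.12,f)
P('baseedge',[(130,515),(602,525)],.03,g)
P('baseR',[(602,525),(610,135)],.03,g)
P('carrier',[(180,222),(548,220),(543,483),(170,480)],.052,g)
P('carrierlines R/L',[(546,350),(174,350)],.052,g)
for z in(.085,):
  P('frontpieces x extents',[(150,497),(200,497),(480,505),(538,505)],z,g)
  P('back',[(160,215),(218,215),(490,225),(550,225)],z,g)
  P('left',[(140,270),(165,270),(130,425),(156,480)],z,g)
  P('right',[(568,278),(550,278),(563,420),(538,490)],z,g)
E
```

```text
tray [[0.6118, -0.2809], [0.6047, -0.4403], [0.3769, -0.4324], [0.3822, -0.2728]] c [ 0.4939 -0.3566]
[0.15956523 0.22798796 0.15971873] -2.010645567577661 -1.9704439024738063
dish [[0.6557, 0.0496], [0.7413, -0.2054], [0.6174, -0.2448], [0.5305, 0.0074]] c [ 0.6362 -0.0983]
[0.26902451 0.13000552 0.26668305] -71.45138392107802 -70.9916408119376
cups [[0.4437, 0.0287]] c [0.4437 0.0287]
c [[0.4323, -0.0601]] c [ 0.4323 -0.0601]
c [[0.4278, -0.1313]] c [ 0.4278 -0.1313]
shk [[0.5155, -0.1851]] c [ 0.5155 -0.1851]
griptop [[0.6336, -0.0934]] c [ 0.6336 -0.0934]
baseedge [[0.3795, 0.412], [0.3735, 0.1059]] c [0.3765 0.259 ]
baseR [[0.3735, 0.1059], [0.6272, 0.1027]] c [0.5003 0.1043]
carrier [[0.5682, 0.3756], [0.5697, 0.1393], [0.4019, 0.1408], [0.4035, 0.3785]] c [0.4858 0.2585]
carrierlines R/L [[0.4864, 0.1398], [0.4861, 0.3778]] c [0.4863 0.2588]
frontpieces x extents [[0.3952, 0.3782], [0.3952, 0.3474], [0.3905, 0.1742], [0.3906, 0.1383]] c [0.3929 0.2595]
back [[0.57, 0.3759], [0.57, 0.3398], [0.5639, 0.17], [0.5639, 0.1326]] c [0.567  0.2546]
left [[0.5357, 0.3876], [0.5357, 0.3721], [0.4395, 0.3917], [0.4057, 0.3748]] c [0.4791 0.3815]
right [[0.5309, 0.1211], [0.5309, 0.1323], [0.4429, 0.1234], [0.3998, 0.1384]] c [0.4761 0.1288]
```

Call:
{"api": "play_rows", "payload": {"series": [[[0, -0.94, 0], [0, 0, 0]], [[0, -0.94, 0], [0, 0, 0]], [[0, -0.94, 0], [0, 0, 0]], [[0, -0.94, 0], [0, 0, 0]], [[0, -0.94, 0], [0, 0, 0]], [[0, -0.94, 0], [0, 0, 0]]]}}

```text
clock: 0.75
ee_pos: [0.2762, 0.6156, 0.4011]
tcp_rot: [[0.912, -0.0, 0.409], [-0.409, -0.001, 0.912], [-0.0, -1.0, -0.001]]
wrist_force: [-0.1, -0.1, 0.4]
finger_gap: 0.995
```

Call:
{"api": "play_rows", "payload": {"series": [[[0, 0, 0], [0, 0.287, 0]], [[0, 0, 0], [0, 0.287, 0]], [[0, 0, 0], [0, 0.287, 0]], [[0, 0, 0], [0, 0.287, 0]], [[0, 0, 0], [0, 0.287, 0]], [[0, 0, 0], [0, 0.287, 0]], [[0, 0, 0], [0, 0.287, 0]], [[0, 0, 0], [0, 0.287, 0]]]}}

```text
clock: 1.55
ee_pos: [0.2762, 0.6157, 0.3999]
tcp_rot: [[-0.005, -0.001, 1.0], [-1.0, -0.001, -0.005], [0.001, -1.0, -0.001]]
wrist_force: [-1.1, 1.0, 1.0]
finger_gap: 1.002
```

Call:
{"api": "play_rows", "payload": {"series": [[[1, 0, 0.7], [0, 0, 0]], [[1, 0, 0.7], [0, 0, 0]], [[1, 0, 0.7], [0, 0, 0]], [[1, 0, 0.7], [0, 0, 0]], [[1, 0, 0.7], [0, 0, 0]], [[1, 0, 0.7], [0, 0, 0]], [[1, 0, 0.7], [0, 0, 0]], [[1, 0, 0.7], [0, 0, 0]], [[1, 0, 0.7], [0, 0, 0]], [[1, 0, 0.7], [0, 0, 0]]]}}

```text
clock: 2.55
ee_pos: [0.4871, 0.3147, 0.4001]
tcp_rot: [[0.001, -0.0, 1.0], [-1.0, -0.0, 0.001], [0.0, -1.0, -0.0]]
wrist_force: [0.6, 0.0, -0.4]
finger_gap: 1.001
```

Call:
{"api": "play_rows", "payload": {"series": [[[0, 0, 0], [0, 0, 0]], [[0, 0, 0], [0, 0, 0]], [[0, 0, 0], [0, 0, 0]]]}}

```text
clock: 2.85
ee_pos: [0.4861, 0.3166, 0.4003]
tcp_rot: [[0.002, -0.001, 1.0], [-1.0, 0.0, 0.002], [-0.0, -1.0, -0.001]]
wrist_force: [0.2, -0.6, 0.3]
finger_gap: 1.002
```

```bash
cat >> h.py <<'E'
def st():
    o=env.get_obs();R=np.array(o['tcp_rot']);p=np.array(o['ee_pos'])
    open('log.txt','a').write(repr((list(map(float,o['joint_pos'])),p.tolist(),R.tolist()))+'\n')
    print('t',o['clock'],'p',p.round(4),'yawz',np.degrees(np.arctan2(R[1,2],R[0,2])).round(2),'ydown',R[2,1].round(4),'F',np.round(o['wrist_force'],1),'gap',round(o['finger_gap'],3),'q',np.round(o['joint_pos'],3));return p,R
def go(x,y,z,yaw=None):
    "units (30 mm) in current tool axes; turn units about tool y"
    p,R=st();s=R.T@(np.array([x,y,z])-p)/.03
    print('shift units',s.round(2),'rows>=',np.abs(s).max().round(1))
    if yaw is not None:
        c=np.degrees(np.arctan2(R[1,2],R[0,2]));e=-(yaw-c);print('turn units about y',(np.radians(e)/.5).round(3))
def snap(n,wh=(800,600),alpha=1.5):
    cm=env.camera_model('wrist');a=env.snapshot('wrist');save(n+'_raw',a);import pickle;pickle.dump(cm,open('pics/%s.pkl'%n,'wb'))
    save(n,cv2.resize(cv2.convertScaleAbs(a,alpha=alpha),wh,interpolation=cv2.INTER_CUBIC));return cm
def ld(n):
    import pickle;return pickle.load(open('pics/%s.pkl'%n,'rb'))
s8=lambda u,v:((u+.5)*.64-.5,(v+.5)*.64-.5)
E
python3 - <<'E'
from h import *
st();snap('w1')
E
```

```text
t 2.85 p [0.4861 0.3166 0.4003] yawz 0.1 ydown -1.0 F [ 0.2 -0.6  0.3] gap 1.002 q [ 4.020e-01 -1.000e-03  1.595e+00  0.000e+00  1.548e+00  4.010e-01]
```

View pics/w1.png

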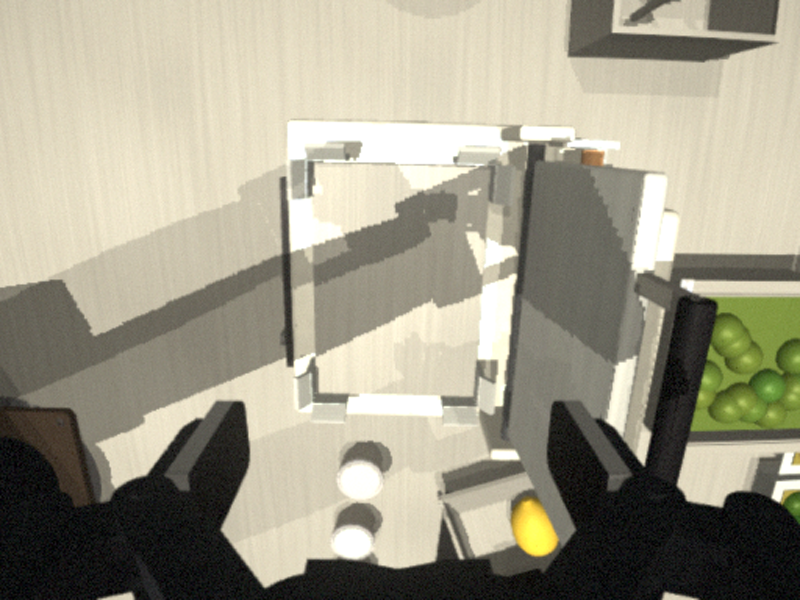

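Wrist view: the seat lies between (290,120) and (505,420), and the plate is on its right. I'll enlarge the seat for its corner pieces.

```bash
python3 - <<'E'
from h import *
a=cv2.imread('pics/w1_raw.png');save('w1c',cv2.resize(a[72:277,176:342],(640,790),interpolation=cv2.INTER_CUBIC)[:600] if 0 else cv2.resize(a[72:277,176:382],(600,597),interpolation=cv2.INTER_CUBIC))
E
```

```text
(no output)
```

View pics/w1c.png

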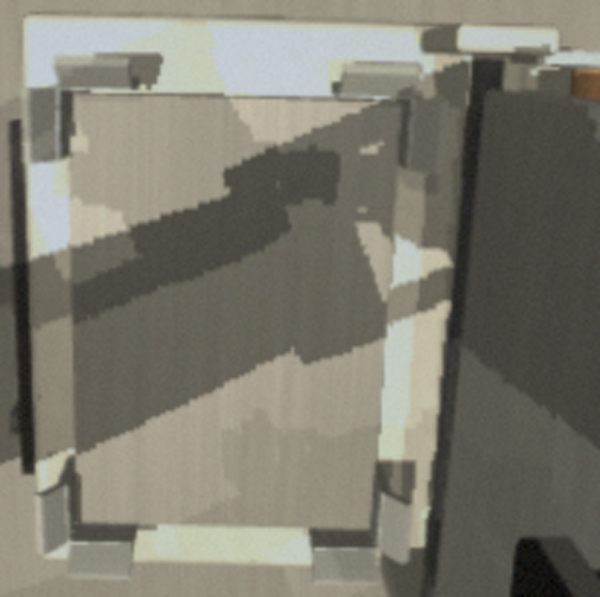

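```bash
python3 - <<'E'
from h import *
cm=ld('w1')
k=lambda u,v:(u/2.913+176,v/2.913+72)
def P(n,pts,z):
    q=np.array([onz(cm,k(*p),z)[:2] for p in pts]);print(n,q.round(4).tolist(),q.mean(0).round(4));return q
P('x- outer',[(27,125),(38,520)],.085);P('x+ outer',[(437,135),(412,520)],.085)
P('y+ outer',[(95,57),(382,62)],.085);P('y- outer',[(100,577),(346,580)],.085)
P('carrier',[(75,95),(405,98),(378,528),(78,525)],.052)
P('base',[(25,17),(38,555)],.03)
E
```

```text
x- outer [[0.3922, 0.3648], [0.3861, 0.1638]] [0.3891 0.2643]
x+ outer [[0.5816, 0.3607], [0.5813, 0.1643]] [0.5815 0.2625]
y+ outer [[0.4247, 0.3949], [0.5546, 0.393]] [0.4896 0.394 ]
y- outer [[0.4172, 0.1304], [0.5483, 0.1289]] [0.4827 0.1296]
carrier [[0.4099, 0.377], [0.5717, 0.376], [0.5694, 0.1428], [0.4013, 0.1443]] [0.4881 0.2601]
base [[0.3827, 0.4148], [0.3728, 0.1132]] [0.3777 0.264 ]
```

Call:
{"api": "play_rows", "payload": {"series": [[[1, 0, 0.02], [0, 0, 0]], [[1, 0, 0.02], [0, 0, 0]], [[1, 0, 0.02], [0, 0, 0]], [[1, 0, 0.02], [0, 0, 0]], [[1, 0, 0.02], [0, 0, 0]], [[1, 0, 0.02], [0, 0, 0]], [[1, 0, 0.02], [0, 0, 0]], [[1, 0, 0.02], [0, 0, 0]], [[1, 0, 0.02], [0, 0, 0]], [[1, 0, 0.02], [0, 0, 0]]]}}

```text
clock: 3.9
ee_pos: [0.4927, 0.0161, 0.4008]
tcp_rot: [[0.003, 0.001, 1.0], [-1.0, 0.0, 0.003], [-0.0, -1.0, 0.001]]
wrist_force: [0.4, 0.5, -0.0]
finger_gap: 1.0
```

Call:
{"api": "play_rows", "payload": {"series": [[[1, 0, 0.02], [0, 0, 0]], [[1, 0, 0.02], [0, 0, 0]], [[1, 0, 0.02], [0, 0, 0]], [[1, 0, 0.02], [0, 0, 0]], [[1, 0, 0.02], [0, 0, 0]], [[1, 0, 0.02], [0, 0, 0]], [[1, 0, 0.02], [0, 0, 0]], [[1, 0, 0.02], [0, 0, 0]], [[1, 0, 0.02], [0, 0, 0]], [[1, 0, 0], [0, 0, 0]]]}}

```text
clock: 4.9
ee_pos: [0.4992, -0.2839, 0.4006]
tcp_rot: [[0.003, 0.0, 1.0], [-1.0, 0.0, 0.003], [-0.0, -1.0, 0.0]]
wrist_force: [0.2, -0.3, 0.1]
finger_gap: 1.001
```

Call:
{"api": "play_rows", "payload": {"series": [[[0, 0.5, 0], [0, 0.292, 0]], [[0, 0.5, 0], [0, 0.292, 0]], [[0, 0.5, 0], [0, 0.292, 0]], [[0, 0.5, 0], [0, 0.292, 0]], [[0, 0.5, 0], [0, 0.292, 0]], [[0, 0.5, 0], [0, 0.292, 0]], [[0, 0.5, 0], [0, 0.292, 0]], [[0, 0.5, 0], [0, 0.292, 0]], [[0, 0.5, 0], [0, 0.292, 0]], [[0, 0.5, 0], [0, 0.292, 0]]]}}

```text
clock: 5.9
ee_pos: [0.4993, -0.2826, 0.25]
tcp_rot: [[-0.994, 0.0, 0.108], [-0.108, 0.0, -0.994], [-0.0, -1.0, 0.0]]
wrist_force: [1.4, -0.1, -0.2]
finger_gap: 1.0
```

Call:
{"api": "play_rows", "payload": {"series": [[[0, 0, 0], [0, 0.292, 0]], [[0, 0, 0], [0, 0, 0]], [[0, 0, 0], [0, 0, 0]]]}}

```text
clock: 6.2
ee_pos: [0.4992, -0.2833, 0.251]
tcp_rot: [[-1.0, 0.001, -0.03], [0.03, -0.0, -1.0], [-0.001, -1.0, 0.0]]
wrist_force: [0.4, 0.1, -0.5]
finger_gap: 1.0
```

```bash
python3 - <<'E'
from h import *
go(.4967,-.280,.25,-92);snap('w2',alpha=1.)
E
```

```text
t 6.2 p [ 0.4992 -0.2833  0.251 ] yawz -91.7 ydown -1.0 F [ 0.4  0.1 -0.5] gap 1.0 q [-0.693  0.049  1.81   0.     1.282  0.908]
shift units [ 0.09  0.03 -0.11] rows>= 0.1
turn units about y 0.01
```

View pics/w2.png

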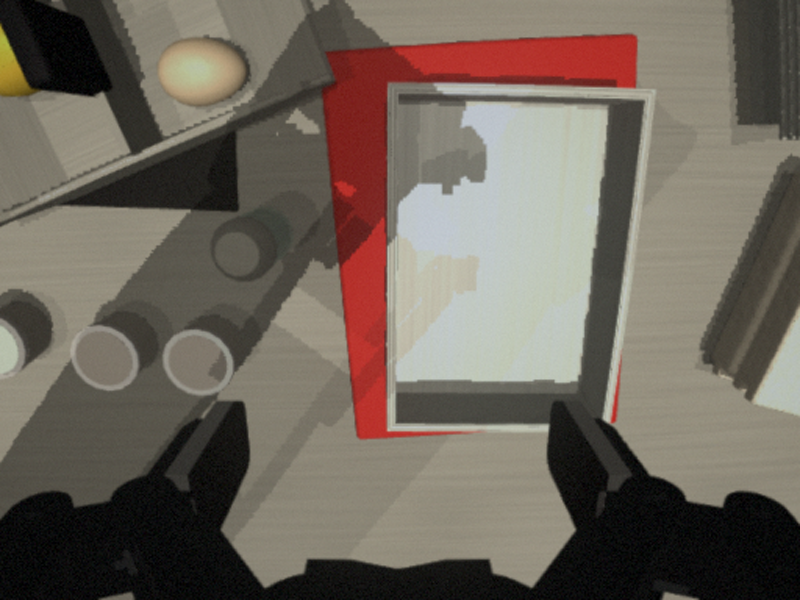

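Wrist view over the tray: rim corners at (388,84), (655,90), (611,433) and (388,430); cup tops at (105,357) and (198,361).

```bash
python3 - <<'E'
from h import *
cm=ld('w2')
t=np.array([onz(cm,s8(*p),.067)[:2] for p in [(388,84),(655,90),(611,433),(388,430)]]);print(t.round(4),t.mean(0),np.linalg.norm(np.diff(t,axis=0),axis=1))
print(np.degrees(np.arctan2(*(t[0]-t[3])[::-1])),np.degrees(np.arctan2(*(t[1]-t[2])[::-1])))
for p in [(105,357),(198,361),(0,345)]:print('cup',onz(cm,s8(*p),.04).round(4))
print('egg',onz(cm,s8(202,71),.03).round(4))
m=(t[0]+t[3])/2;d=(t[1]+t[2])/2-m;m=m+d/np.linalg.norm(d)*.003;print('wall',m)
# kinematics fit
L=[eval(l) for l in open('log.txt')]+[([.999,.286,1.577,0,1.279,-.15],[.27595,.61529,.2299],0)]
A=[];b=[]
for q,p,_ in L:
    a,c=q[1],q[1]+q[2]
    A+= [[np.sin(a),np.sin(c),np.cos(c),1,0],[np.cos(a),np.cos(c),-np.sin(c),0,1]];b+=[np.hypot(p[0],p[1]),p[2]]
print(np.linalg.lstsq(np.array(A),np.array(b),rcond=None))
go(*m,.046,-92)
E
```

```text
[[ 0.6101 -0.2808]
 [ 0.6046 -0.4401]
 [ 0.3735 -0.4337]
 [ 0.3821 -0.2729]] [ 0.49256058 -0.35686206] [0.15944602 0.23117124 0.16104135]
-1.9837310064677791 -1.5952216710716225
cup [ 0.4321 -0.0614  0.04  ]
cup [ 0.4274 -0.1329  0.04  ]
cup [0.4435 0.0221 0.04  ]
egg [ 0.6273 -0.1588  0.03  ]
wall [ 0.49595155 -0.27981825]
(array([ 0.43535081,  0.5755103 ,  0.01775757,  0.00566405, -0.00411061]), array([1.57354237e-06]), np.int32(5), array([2.99288204, 2.44462881, 0.16129868, 0.15424008, 0.12899544]))
t 6.25 p [ 0.4992 -0.2835  0.2512] yawz -91.75 ydown -1.0 F [ 0.1  0.6 -0.6] gap 1.001 q [-0.693  0.049  1.809  0.     1.282  0.908]
shift units [ 0.12  6.84 -0.12] rows>= 6.8
turn units about y 0.009
```

Call:
{"api": "play_rows", "payload": {"series": [[[0.06, 0, -0.06], [0, 0, 0]], [[0.06, 0.9, -0.06], [0, 0, 0]], [[0, 0.9, 0], [0, 0, 0]], [[0, 0.9, 0], [0, 0, 0]], [[0, 0.9, 0], [0, 0, 0]], [[0, 0.9, 0], [0, 0, 0]], [[0, 0.9, 0], [0, 0, 0]], [[0, 0.9, 0], [0, 0, 0]], [[0, 0.6, 0], [0, 0, 0]], [[0, 0.4, 0], [0, 0, 0]]]}}

```text
clock: 7.25
ee_pos: [0.4946, -0.2797, 0.0301]
tcp_rot: [[-0.999, -0.001, -0.033], [0.033, 0.001, -0.999], [0.001, -1.0, -0.001]]
wrist_force: [-0.3, 0.6, -0.2]
finger_gap: 1.0
```

Call:
{"api": "play_rows", "payload": {"series": [[[0, 0, 0], [0, 0, 0]], [[0, 0, 0], [0, 0, 0]], [[0, 0, 0], [0, 0, 0]], [[0, 0, 0], [0, 0, 0]], [[0, 0, 0], [0, 0, 0]], [[0, 0, 0], [0, 0, 0]], [[0, 0, 0], [0, 0, 0]], [[0, 0, 0], [0, 0, 0]], [[0, 0, 0], [0, 0, 0]], [[0, 0, 0], [0, 0, 0]]], "jaw": -1, "force": 100}}

```text
clock: 8.25
ee_pos: [0.4957, -0.2806, 0.0325]
tcp_rot: [[-0.999, 0.001, -0.034], [0.034, -0.001, -0.999], [-0.001, -1.0, 0.001]]
wrist_force: [-1.1, 0.8, 6.1]
finger_gap: 0.053
```

Call:
{"api": "play_rows", "payload": {"series": [[[0, -0.5, 0], [0, 0, 0]], [[0, -0.8, 0], [0, 0, 0]], [[0, -0.8, 0], [0, 0, 0]], [[0, -0.8, 0], [0, 0, 0]], [[0, -0.8, 0], [0, 0, 0]], [[0, -0.8, 0], [0, 0, 0]], [[0, -0.5, 0], [0, 0, 0]], [[0, 0, 0], [0, 0, 0]]]}}

```text
clock: 9.05
ee_pos: [0.4962, -0.281, 0.1844]
tcp_rot: [[-0.999, 0.004, -0.034], [0.034, -0.003, -0.999], [-0.004, -1.0, 0.003]]
wrist_force: [-0.3, -0.1, -0.7]
finger_gap: 0.055
```

```bash
python3 - <<'E'
from h import *
st();snap('w3',alpha=1.)
E
```

```text
t 9.05 p [ 0.4962 -0.281   0.1844] yawz -91.96 ydown -1.0 F [-0.3 -0.1 -0.7] gap 0.055 q [-0.693  0.098  1.884  0.     1.155  0.912]
```

View pics/w3.png

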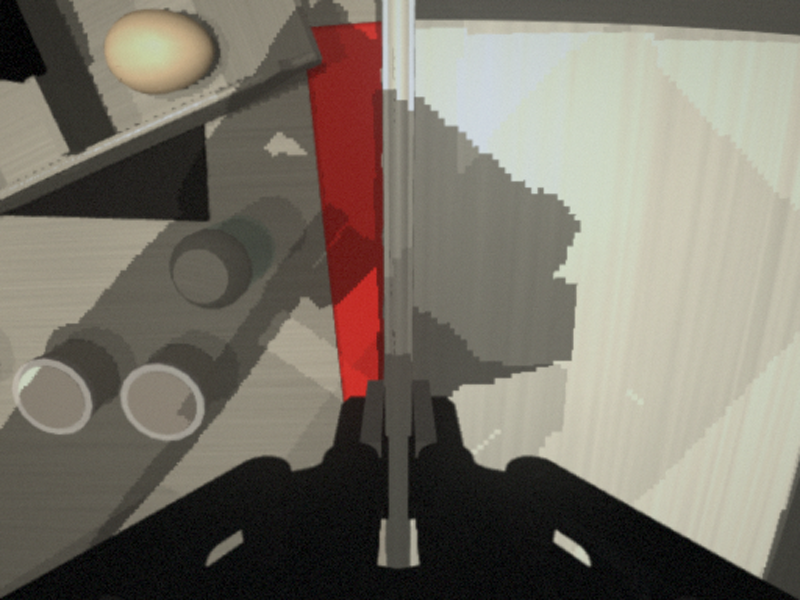

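Call:
{"api": "play_rows", "payload": {"series": [[[0.1, -0.5, -0.4], [0, 0, 0]], [[0.2, -0.5, -0.8], [0, 0, 0]], [[0.2, 0, -0.8], [0, 0, 0]], [[0.2, 0, -0.8], [0, 0, 0]], [[0.2, 0, -0.8], [0, 0, 0]], [[0.2, 0, -0.8], [0, 0, 0]], [[0.2, 0, -0.8], [0, 0, 0]], [[0.2, 0, -0.8], [0, 0, 0]], [[0.2, 0, -0.8], [0, 0, 0]], [[0.1, 0, -0.8], [0, 0, 0]]]}}

```text
clock: 10.1
ee_pos: [0.4474, -0.0492, 0.2093]
tcp_rot: [[-0.999, -0.004, -0.035], [0.035, 0.001, -0.999], [0.004, -1.0, -0.001]]
wrist_force: [0.6, 0.5, -0.6]
finger_gap: 0.056
```

Call:
{"api": "play_rows", "payload": {"series": [[[0, 0, 0], [0, -0.2, 0]], [[0, 0, 0], [0, -0.28, 0]], [[0, 0, 0], [0, -0.28, 0]], [[0, 0, 0], [0, -0.28, 0]], [[0, 0, 0], [0, -0.28, 0]], [[0, 0, 0], [0, -0.28, 0]], [[0, 0, 0], [0, -0.28, 0]], [[0, 0, 0], [0, -0.28, 0]], [[0, 0, 0], [0, -0.28, 0]], [[0, 0, 0], [0, -0.28, 0]]]}}

```text
clock: 11.1
ee_pos: [0.4478, -0.0502, 0.2093]
tcp_rot: [[-0.237, -0.004, 0.972], [-0.972, 0.001, -0.237], [-0.0, -1.0, -0.004]]
wrist_force: [0.3, -0.3, -0.9]
finger_gap: 0.055
```

Call:
{"api": "play_rows", "payload": {"series": [[[0, 0, 0], [0, -0.28, 0]], [[0, 0, 0], [0, -0.17, 0]], [[0, 0, 0], [0, 0, 0]]]}}

```text
clock: 11.4
ee_pos: [0.4479, -0.0502, 0.2095]
tcp_rot: [[-0.02, -0.004, 1.0], [-1.0, 0.001, -0.02], [-0.001, -1.0, -0.004]]
wrist_force: [-0.4, 0.7, -1.3]
finger_gap: 0.053
```

```bash
python3 - <<'E'
from h import *
go(.4085,.262,.21,-1.1)
E
```

```text
t 11.4 p [ 0.4479 -0.0502  0.2095] yawz -1.15 ydown -1.0 F [-0.4  0.7 -1.3] gap 0.053 q [-0.337 -0.206  2.126 -0.     1.226 -0.317]
shift units [-10.38  -0.    -1.52] rows>= 10.4
turn units about y -0.002
```

Call:
{"api": "play_rows", "payload": {"series": [[[-0.94, 0, -0.14], [0, 0, 0]], [[-0.94, 0, -0.14], [0, 0, 0]], [[-0.94, 0, -0.14], [0, 0, 0]], [[-0.94, 0, -0.14], [0, 0, 0]], [[-0.94, 0, -0.14], [0, 0, 0]], [[-0.94, 0, -0.14], [0, 0, 0]], [[-0.94, 0, -0.14], [0, 0, 0]], [[-0.94, 0, -0.14], [0, 0, 0]], [[-0.94, 0, -0.14], [0, 0, 0]], [[-0.94, 0, -0.14], [0, 0, 0]]]}}

```text
clock: 12.4
ee_pos: [0.4122, 0.2319, 0.2102]
tcp_rot: [[-0.026, -0.002, 1.0], [-1.0, -0.0, -0.026], [0.0, -1.0, -0.002]]
wrist_force: [0.0, -0.2, -0.1]
finger_gap: 0.027
```

Call:
{"api": "play_rows", "payload": {"series": [[[-0.98, 0, -0.12], [0, 0, 0]], [[0, 0.7, 0], [0, 0, 0]], [[0, 0.7, 0], [0, 0, 0]], [[0, 0.7, 0], [0, 0, 0]], [[0, 0.7, 0], [0, 0, 0]], [[0, 0.5, 0], [0, 0, 0]], [[0, 0, 0], [0, 0, 0]]]}}

```text
clock: 13.1
ee_pos: [0.4079, 0.261, 0.1106]
tcp_rot: [[-0.022, -0.006, 1.0], [-1.0, -0.002, -0.022], [0.003, -1.0, -0.006]]
wrist_force: [-4.7, -2.1, 9.4]
finger_gap: 0.024
```

```bash
python3 - <<'E'
from h import *
go(.4085,.262,.0725,-1.1)
a=env.snapshot('top');save('t1_raw',a);save('t1',cv2.resize(a[120:270,50:250],(800,600),interpolation=cv2.INTER_CUBIC))
E
```

```text
t 13.1 p [0.4079 0.261  0.1106] yawz -1.26 ydown -1.0 F [-4.7 -2.1  9.4] gap 0.024 q [ 0.359  0.005  2.129 -0.     1.013  0.382]
shift units [-0.04  1.27  0.03] rows>= 1.3
turn units about y -0.006
```

View pics/t1.png

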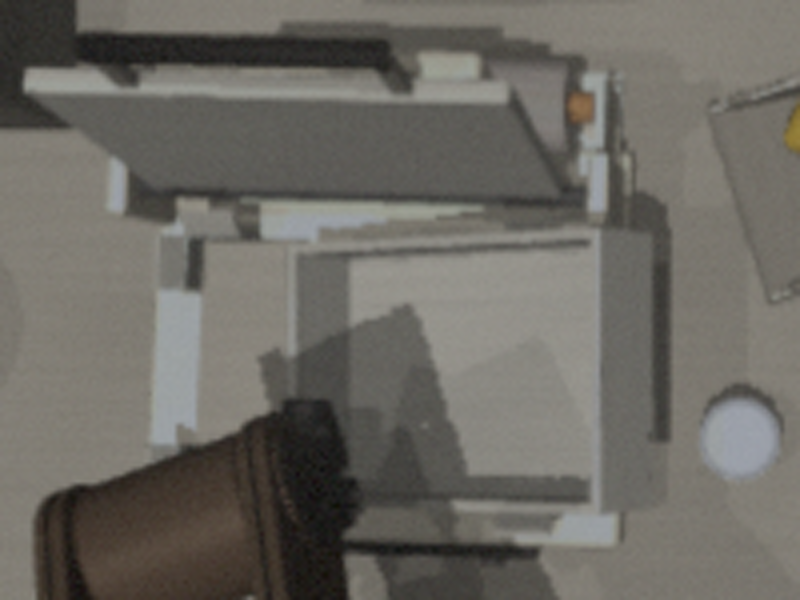

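Mishap: the tray's leading corner must have struck the upright plate on the slanted path (gap fell from 0.055 to 0.025), so it now hangs skewed in the grip. I'll raise it and look from the side.

Call:
{"api": "play_rows", "payload": {"series": [[[0, -0.5, 0], [0, 0, 0]], [[0, -0.8, 0], [0, 0, 0]], [[0, -0.8, 0], [0, 0, 0]], [[0, -0.8, 0], [0, 0, 0]], [[0, -0.8, 0], [0, 0, 0]], [[0, -0.8, 0], [0, 0, 0]], [[0, -0.3, 0], [0, 0, 0]], [[0, 0, 0], [0, 0, 0]]]}}

```text
clock: 13.95
ee_pos: [0.4101, 0.262, 0.2576]
tcp_rot: [[-0.021, 0.002, 1.0], [-1.0, 0.001, -0.021], [-0.001, -1.0, 0.002]]
wrist_force: [0.2, -0.4, 0.1]
finger_gap: 0.025
```

```bash
python3 - <<'E'
from h import *
st()
a=env.snapshot('side');b=env.snapshot('top');save('s1',np.hstack([cv2.resize(a[0:300,80:400],(400,375)),cv2.resize(b[120:270,50:210],(400,375))]))
E
```

```text
t 13.95 p [0.4101 0.262  0.2576] yawz -1.2 ydown -1.0 F [ 0.2 -0.4  0.1] gap 0.025 q [ 0.36  -0.162  1.999  0.     1.302  0.38 ]
```

View pics/s1.png

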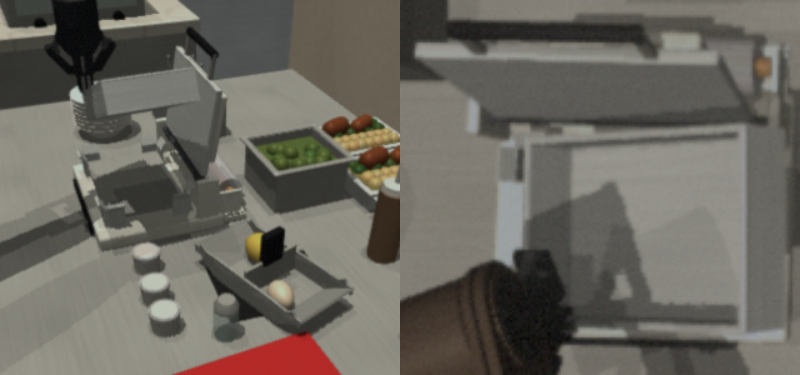

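```bash
python3 - <<'E'
from h import *
from scipy.optimize import least_squares
cm=env.camera_model('top')
def pts(p):
    y,z,t=p # right rim; tilt: right end up t; along-left dir
    l=np.array([0,np.cos(t),-np.sin(t)]);n=-np.array([0,np.sin(t),np.cos(t)])
    R=np.array([.48,y,z]);return np.array([R,R+.23*l,R+.055*n])
def res(p):
    r=(proj(cm,pts(p))[:,0]-[188,100,204])
    # rim line distance to grasp point (16 mm)
    t=p[2];d=np.array([.262-p[0],.276-p[1]]);n=np.array([np.sin(t),np.cos(t)])
    return np.r_[r,(d@n+.016)*400]
s=least_squares(res,[.15,.3,.5]);print(s.x,np.degrees(s.x[2]),s.fun);P=pts(s.x);print(P.round(3))
t=s.x[2];print('grip dist from left end',.23-(.262-s.x[0])*np.cos(t)+(.276-s.x[1])*np.sin(t))
go(.425,.06,.26)
E
```

```text
[0.09143114 0.39023891 0.51596011] 29.562336820270314 [-0.99230386 -0.67846871  1.56346448  0.3145463 ]
[[0.48  0.091 0.39 ]
 [0.48  0.291 0.277]
 [0.48  0.064 0.342]]
grip dist from left end 0.025273819218325964
t 14.05 p [0.409  0.2615 0.255 ] yawz -1.18 ydown -1.0 F [-1.1  0.6 -1.6] gap 0.025 q [ 0.359 -0.16   2.002  0.     1.302  0.38 ]
shift units [ 6.7  -0.16  0.67] rows>= 6.7
```

Call:
{"api": "play_rows", "payload": {"series": [[[0.6, 0, 0.06], [0, 0, 0]], [[0.9, 0, 0.09], [0, 0, 0]], [[0.9, 0, 0.09], [0, 0, 0]], [[0.9, 0, 0.09], [0, 0, 0]], [[0.9, 0, 0.09], [0, 0, 0]], [[0.9, 0, 0.09], [0, 0, 0]], [[0.9, 0, 0.09], [0, 0, 0]], [[0.9, 0, 0], [0, 0, 0]], [[0.9, 0, 0], [0, 0, 0]], [[0.9, 0, 0], [0, 0, 0]]]}}

```text
clock: 15.05
ee_pos: [0.4212, -0.0004, 0.2543]
tcp_rot: [[-0.02, -0.004, 1.0], [-1.0, 0.001, -0.02], [-0.001, -1.0, -0.004]]
wrist_force: [0.5, 0.3, -1.6]
finger_gap: 0.028
```

Call:
{"api": "play_rows", "payload": {"series": [[[0.9, 0, 0], [0, 0, 0]], [[0.9, 0, 0], [0, 0, 0]], [[0.9, 0, 0], [0, 0, 0]], [[0.9, 0, 0], [0, 0, 0]], [[0.9, 0, 0], [0, 0, 0]], [[0.9, 0, 0], [0, 0, 0]], [[0.9, 0, 0], [0, 0, 0]], [[0.9, 0, 0], [0, 0, 0]], [[0.9, 0, 0], [0, 0, 0]], [[0.4, 0, 0], [0, 0, 0]]]}}

```text
clock: 16.05
ee_pos: [0.4163, -0.2557, 0.2543]
tcp_rot: [[-0.022, -0.003, 1.0], [-1.0, 0.002, -0.022], [-0.002, -1.0, -0.003]]
wrist_force: [0.0, 0.5, -0.9]
finger_gap: 0.026
```

Call:
{"api": "play_rows", "payload": {"series": [[[0, 0, 0], [0, 0, 0.15]], [[0, 0, 0], [0, 0, 0.2]], [[0, 0, 0], [0, 0, 0.2]], [[0, 0, 0], [0, 0, 0.2]], [[0, 0, 0], [0, 0, 0.18]], [[0, 0, 0], [0, 0, 0.1]], [[0, 0, 0], [0, 0, 0]], [[0, 0, 0], [0, 0, 0]]]}}

```text
clock: 16.85
ee_pos: [0.4171, -0.254, 0.2556]
tcp_rot: [[-0.018, 0.009, 1.0], [-0.87, 0.493, -0.02], [-0.493, -0.87, -0.002]]
wrist_force: [-0.9, 0.2, -0.6]
finger_gap: 0.019
```

```bash
python3 - <<'E'
from h import *
go(.4165,-.262,.08)
a=env.snapshot('side');b=env.snapshot('top');save('s2',np.hstack([cv2.resize(a[84:384,130:450],(400,375)),cv2.resize(b[110:270,250:430],(400,356)) .repeat(1,0) if 0 else cv2.resize(b[110:270,250:420],(400,375))]))
E
```

```text
t 16.85 p [ 0.4171 -0.254   0.2556] yawz -1.15 ydown -0.87 F [-0.9  0.2 -0.6] gap 0.019 q [-0.918  0.042  1.869  0.312  1.645 -0.941]
shift units [ 3.12  4.96 -0.  ] rows>= 5.0
```

View pics/s2.png

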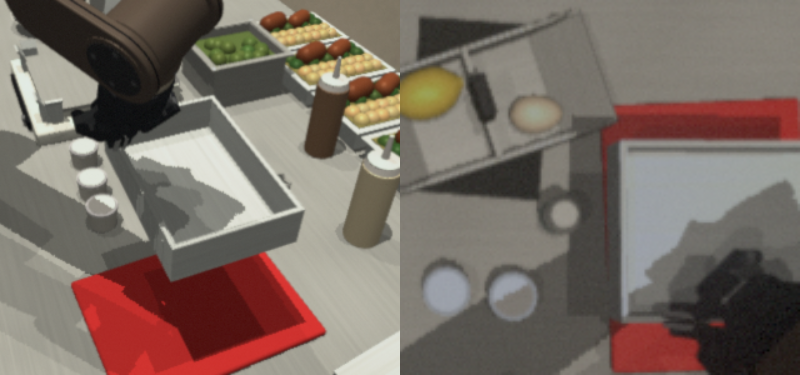

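Call:
{"api": "play_rows", "payload": {"series": [[[0.3, 0.5, 0], [0, 0, 0]], [[0.5, 0.8, 0], [0, 0, 0]], [[0.5, 0.8, 0], [0, 0, 0]], [[0.5, 0.8, 0], [0, 0, 0]], [[0.5, 0.8, 0], [0, 0, 0]], [[0.5, 0.8, 0], [0, 0, 0]], [[0.5, 0.8, 0], [0, 0, 0]], [[0.4, 0.7, 0], [0, 0, 0]], [[0, 0, 0], [0, 0, 0]]]}}

```text
clock: 17.85
ee_pos: [0.4177, -0.2605, 0.056]
tcp_rot: [[-0.014, 0.005, 1.0], [-0.86, 0.511, -0.015], [-0.511, -0.86, -0.003]]
wrist_force: [-15.0, 7.7, 46.1]
finger_gap: 0.021
```

Call:
{"api": "play_rows", "payload": {"series": [[[0.03, 0.06, 0], [0, 0, 0]], [[0.03, 0.06, 0], [0, 0, 0]], [[0.03, 0.06, 0], [0, 0, 0]], [[0, 0, 0], [0, 0, 0]]]}}

```text
clock: 18.25
ee_pos: [0.4177, -0.2605, 0.0559]
tcp_rot: [[-0.011, 0.003, 1.0], [-0.859, 0.513, -0.011], [-0.513, -0.859, -0.003]]
wrist_force: [-22.5, 9.3, 70.9]
finger_gap: 0.026
```

Call:
{"api": "play_rows", "payload": {"series": [[[-0.2, -0.33, 0], [0, 0, 0]], [[0, 0, 0], [0, 0, 0]]]}}

```text
clock: 18.45
ee_pos: [0.4191, -0.2638, 0.0567]
tcp_rot: [[-0.013, 0.013, 1.0], [-0.872, 0.489, -0.018], [-0.489, -0.872, 0.005]]
wrist_force: [-3.7, -3.8, 18.4]
finger_gap: 0.025
```

Call:
{"api": "play_rows", "payload": {"series": [[[-0.05, -0.1, 0], [0, 0, 0]], [[0, 0, 0], [0, 0, 0]], [[0, 0, 0], [0, 0, 0]], [[0, 0, 0], [0, 0, 0]], [[0, 0, 0], [0, 0, 0]], [[0, 0, 0], [0, 0, 0]], [[0, 0, 0], [0, 0, 0]]], "jaw": 1}}

```text
clock: 19.15
ee_pos: [0.4171, -0.2619, 0.0538]
tcp_rot: [[-0.018, 0.01, 1.0], [-0.87, 0.493, -0.02], [-0.493, -0.87, -0.0]]
wrist_force: [-0.2, 0.2, 0.1]
finger_gap: 1.001
```

Call:
{"api": "play_rows", "payload": {"series": [[[0, -0.5, 0], [0, 0, 0]], [[0, -0.8, 0], [0, 0, 0]], [[0, -0.8, 0], [0, 0, 0]], [[0, -0.8, 0], [0, 0, 0]], [[0, -0.8, 0], [0, 0, 0]], [[0, -0.8, 0], [0, 0, 0]], [[0, -0.8, 0], [0, 0, 0]], [[0, -0.8, 0], [0, 0, 0]]]}}

```text
clock: 19.95
ee_pos: [0.4152, -0.3531, 0.2154]
tcp_rot: [[-0.017, 0.01, 1.0], [-0.871, 0.491, -0.02], [-0.492, -0.871, 0.001]]
wrist_force: [0.3, -0.1, -0.7]
finger_gap: 0.999
```

Call:
{"api": "play_rows", "payload": {"series": [[[0, 0, 0], [0, 0, -0.2]], [[0, 0, 0], [0, 0, -0.2]], [[0, 0, 0], [0, 0, -0.2]], [[0, 0, 0], [0, 0, -0.2]], [[0, 0, 0], [0, 0, -0.2]], [[0, 0, 0], [0, 0, -0.03]], [[0, 0, 0], [0, 0, 0]]]}}

```text
clock: 20.65
ee_pos: [0.4154, -0.3519, 0.2143]
tcp_rot: [[-0.019, 0.001, 1.0], [-1.0, 0.0, -0.019], [-0.0, -1.0, 0.001]]
wrist_force: [1.1, -0.3, -0.3]
finger_gap: 0.999
```

```bash
python3 - <<'E'
from h import *
st();snap('w4',alpha=1.)
E
```

```text
t 20.65 p [ 0.4154 -0.3519  0.2143] yawz -1.11 ydown -1.0 F [ 1.1 -0.3 -0.3] gap 0.999 q [-8.890e-01  1.300e-02  1.915e+00  1.000e-03  1.213e+00 -8.700e-01]
```

View pics/w4.png

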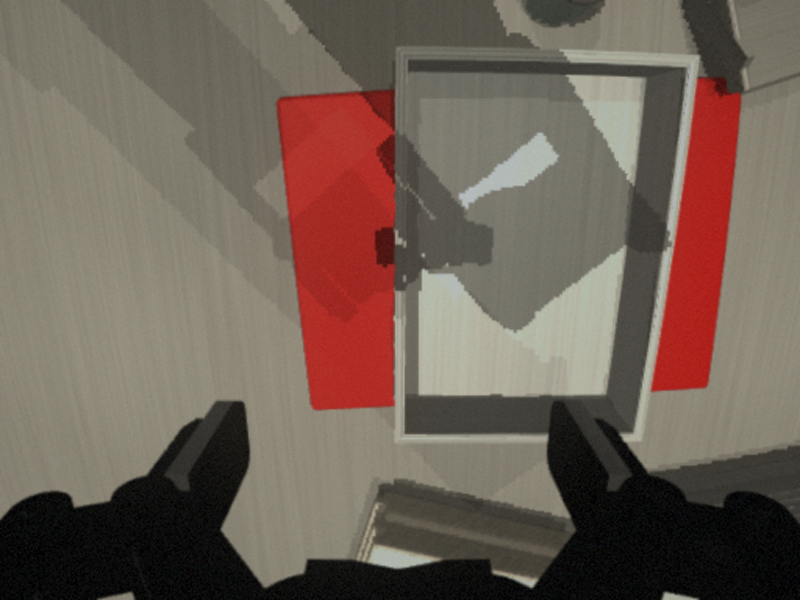

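The tray is flat on the board, long axis along Y; rim corners (397,47), (699,57), (642,440) and (397,441). The shaker stands. (12 pictures viewed.)

```bash
python3 - <<'E'
from h import *
cm=ld('w4')
t=np.array([onz(cm,s8(*p),.067)[:2] for p in [(397,47),(699,57),(642,440),(397,441)]]);print(t.round(4),t.mean(0),np.linalg.norm(np.diff(t,axis=0),axis=1))
y1=np.degrees(np.arctan2(*(t[0]-t[3])[::-1]));y2=np.degrees(np.arctan2(*(t[1]-t[2])[::-1]));print(y1,y2)
c=t.mean(0);yz=(y1+y2)/2-90;u=np.array([np.cos(np.radians(yz)),np.sin(np.radians(yz))]);w=c-.077*u
print(c,yz,w);go(*w,.030,yz)
# lid check: top view mean diff around plate between t0 and now
E
```

```text
[[ 0.4168 -0.2263]
 [ 0.5759 -0.2306]
 [ 0.571  -0.459 ]
 [ 0.4123 -0.4549]] [ 0.49399872 -0.34269965] [0.15919621 0.22838532 0.15877786]
88.88420643461575 88.77966824720642
[ 0.49399872 -0.34269965] -1.1680626590889176 [ 0.41701472 -0.34112999]
t 20.7 p [ 0.4154 -0.3524  0.214 ] yawz -1.15 ydown -1.0 F [-0.3  0.   0.3] gap 1.004 q [-8.900e-01  1.400e-02  1.915e+00  1.000e-03  1.213e+00 -8.700e-01]
shift units [-0.37  6.13  0.05] rows>= 6.1
turn units about y 0.001
```

Call:
{"api": "play_rows", "payload": {"series": [[[-0.37, 0, 0.05], [0, 0, 0]], [[0, 0.9, 0], [0, 0, 0]], [[0, 0.9, 0], [0, 0, 0]], [[0, 0.9, 0], [0, 0, 0]], [[0, 0.9, 0], [0, 0, 0]], [[0, 0.9, 0], [0, 0, 0]], [[0, 0.9, 0], [0, 0, 0]], [[0, 0.5, 0], [0, 0, 0]], [[0, 0.2, 0], [0, 0, 0]], [[0, 0, 0], [0, 0, 0]]]}}

```text
clock: 21.7
ee_pos: [0.4169, -0.3409, 0.0299]
tcp_rot: [[-0.02, -0.001, 1.0], [-1.0, 0.001, -0.02], [-0.001, -1.0, -0.001]]
wrist_force: [0.7, 0.1, 0.1]
finger_gap: 0.997
```

Call:
{"api": "play_rows", "payload": {"series": [[[0, 0, 0], [0, 0, 0]], [[0, 0, 0], [0, 0, 0]], [[0, 0, 0], [0, 0, 0]], [[0, 0, 0], [0, 0, 0]], [[0, 0, 0], [0, 0, 0]], [[0, 0, 0], [0, 0, 0]], [[0, 0, 0], [0, 0, 0]], [[0, 0, 0], [0, 0, 0]], [[0, 0, 0], [0, 0, 0]], [[0, 0, 0], [0, 0, 0]]], "jaw": -1, "force": 120}}

```text
clock: 22.7
ee_pos: [0.4173, -0.3413, 0.0309]
tcp_rot: [[-0.02, 0.0, 1.0], [-1.0, -0.001, -0.02], [0.001, -1.0, 0.0]]
wrist_force: [-0.6, 0.3, 5.0]
finger_gap: 0.049
```

Call:
{"api": "play_rows", "payload": {"series": [[[0, -0.4, 0], [0, 0, 0]], [[0, -0.8, 0], [0, 0, 0]], [[0, -0.8, 0], [0, 0, 0]], [[0, -0.8, 0], [0, 0, 0]], [[0, -0.8, 0], [0, 0, 0]], [[0, -0.8, 0], [0, 0, 0]], [[0, -0.8, 0], [0, 0, 0]], [[0, -0.6, 0], [0, 0, 0]], [[0, -0.2, 0], [0, 0, 0]], [[0, 0, 0], [0, 0, 0]]]}}

```text
clock: 23.7
ee_pos: [0.4171, -0.3411, 0.211]
tcp_rot: [[-0.02, 0.001, 1.0], [-1.0, -0.001, -0.02], [0.001, -1.0, 0.001]]
wrist_force: [1.4, -0.7, -2.0]
finger_gap: 0.054
```

Call:
{"api": "play_rows", "payload": {"series": [[[-0.4, 0, -0.05], [0, 0, 0]], [[-0.8, 0, -0.05], [0, 0, 0]], [[-0.8, 0, -0.05], [0, 0, 0]], [[-0.8, 0, -0.05], [0, 0, 0]], [[-0.8, 0, -0.05], [0, 0, 0]], [[-0.8, 0, -0.05], [0, 0, 0]], [[-0.8, 0, -0.05], [0, 0, 0]], [[-0.8, 0, -0.05], [0, 0, 0]], [[-0.8, 0, -0.05], [0, 0, 0]], [[-0.8, 0, -0.05], [0, 0, 0]]]}}

```text
clock: 24.7
ee_pos: [0.4051, -0.1106, 0.2084]
tcp_rot: [[-0.02, -0.003, 1.0], [-1.0, 0.002, -0.02], [-0.002, -1.0, -0.003]]
wrist_force: [0.3, -0.2, -0.4]
finger_gap: 0.052
```

Call:
{"api": "play_rows", "payload": {"series": [[[-0.8, 0, -0.05], [0, 0, 0]], [[-0.8, 0, -0.05], [0, 0, 0]], [[-0.8, 0, 0], [0, 0, 0]], [[-0.4, 0, 0], [0, 0, 0]], [[0, 0, 0], [0, 0, 0]]]}}

```text
clock: 25.2
ee_pos: [0.4043, -0.0272, 0.2091]
tcp_rot: [[-0.017, -0.002, 1.0], [-1.0, 0.001, -0.017], [-0.001, -1.0, -0.002]]
wrist_force: [-0.4, -0.5, -1.3]
finger_gap: 0.057
```

```bash
python3 - <<'E'
from h import *
go(.4085,.262,.21,-1.1)
a=env.snapshot('top');save('t2_raw',a)
E
```

```text
t 25.2 p [ 0.4043 -0.0272  0.2091] yawz -0.99 ydown -1.0 F [-0.4 -0.5 -1.3] gap 0.057 q [-0.319 -0.33   2.223  0.     1.251 -0.302]
shift units [-9.64 -0.02 -0.03] rows>= 9.6
turn units about y 0.004
```

Call:
{"api": "play_rows", "payload": {"series": [[[-0.5, 0, -0.05], [0, 0, 0]], [[-0.9, 0, -0.05], [0, 0, 0]], [[-0.9, 0, 0], [0, 0, 0]], [[-0.9, 0, 0], [0, 0, 0]], [[-0.9, 0, 0], [0, 0, 0]], [[-0.9, 0, 0], [0, 0, 0]], [[-0.9, 0, 0], [0, 0, 0]], [[-0.9, 0, 0], [0, 0, 0]], [[-0.9, 0, 0], [0, 0, 0]], [[-0.9, 0, 0.05], [0, 0, 0]]]}}

```text
clock: 26.25
ee_pos: [0.4093, 0.2294, 0.2099]
tcp_rot: [[-0.021, -0.0, 1.0], [-1.0, -0.001, -0.021], [0.001, -1.0, -0.0]]
wrist_force: [0.7, -0.9, -0.7]
finger_gap: 0.051
```

Call:
{"api": "play_rows", "payload": {"series": [[[-0.7, 0, 0.02], [0, 0, 0]], [[-0.34, 0, 0], [0, 0, 0]], [[0, 0, 0], [0, 0, 0]], [[0, 0, 0], [0, 0, 0]]]}}

```text
clock: 26.65
ee_pos: [0.4103, 0.2595, 0.21]
tcp_rot: [[-0.021, -0.001, 1.0], [-1.0, -0.001, -0.021], [0.001, -1.0, -0.001]]
wrist_force: [0.4, -0.6, -1.8]
finger_gap: 0.051
```

```bash
python3 - <<'E'
from h import *
go(.4085,.262,.0715,-1.1)
E
```

```text
t 26.65 p [0.4103 0.2595 0.21  ] yawz -1.18 ydown -1.0 F [ 0.4 -0.6 -1.8] gap 0.051 q [ 3.550e-01 -1.210e-01  2.051e+00 -1.000e-03  1.212e+00  3.760e-01]
shift units [-0.09  4.62 -0.06] rows>= 4.6
turn units about y -0.003
```

Call:
{"api": "play_rows", "payload": {"series": [[[-0.08, 0.5, -0.06], [0, 0, 0]], [[0, 0.8, 0], [0, 0, 0]], [[0, 0.8, 0], [0, 0, 0]], [[0, 0.8, 0], [0, 0, 0]], [[0, 0.6, 0], [0, 0, 0]], [[0, 0.2, 0], [0, 0, 0]], [[0, 0, 0], [0, 0, 0]]]}}

```text
clock: 27.35
ee_pos: [0.4074, 0.262, 0.0979]
tcp_rot: [[-0.021, -0.003, 1.0], [-1.0, -0.001, -0.021], [0.001, -1.0, -0.003]]
wrist_force: [0.3, -0.0, -1.1]
finger_gap: 0.049
```

Call:
{"api": "play_rows", "payload": {"series": [[[0, 0.2, 0], [0, 0, 0]], [[0, 0.2, 0], [0, 0, 0]], [[0, 0, 0], [0, 0, 0]]]}}

```text
clock: 27.65
ee_pos: [0.4082, 0.2627, 0.087]
tcp_rot: [[-0.02, -0.0, 1.0], [-1.0, -0.0, -0.02], [0.0, -1.0, -0.0]]
wrist_force: [0.0, -0.0, -0.9]
finger_gap: 0.055
```

Call:
{"api": "play_rows", "payload": {"series": [[[0, 0.2, 0], [0, 0, 0]], [[0, 0.2, 0], [0, 0, 0]], [[0, 0, 0], [0, 0, 0]]]}}

```text
clock: 27.95
ee_pos: [0.4077, 0.2626, 0.0743]
tcp_rot: [[-0.02, -0.002, 1.0], [-1.0, -0.001, -0.02], [0.001, -1.0, -0.002]]
wrist_force: [-0.1, 0.2, -1.4]
finger_gap: 0.056
```

Seated cleanly without contact. Final few millimetres, then release and rise.

Call:
{"api": "play_rows", "payload": {"series": [[[0, 0.1, 0], [0, 0, 0]], [[0, 0, 0], [0, 0, 0]]]}}

```text
clock: 28.15
ee_pos: [0.4082, 0.2628, 0.072]
tcp_rot: [[-0.02, -0.001, 1.0], [-1.0, -0.0, -0.02], [0.0, -1.0, -0.001]]
wrist_force: [-1.0, 0.4, -0.5]
finger_gap: 0.055
```

Call:
{"api": "play_rows", "payload": {"series": [[[0, 0, 0], [0, 0, 0]], [[0, 0, 0], [0, 0, 0]], [[0, 0, 0], [0, 0, 0]], [[0, 0, 0], [0, 0, 0]], [[0, 0, 0], [0, 0, 0]], [[0, 0, 0], [0, 0, 0]], [[0, 0, 0], [0, 0, 0]], [[0, 0, 0], [0, 0, 0]]], "jaw": 1}}

```text
clock: 28.95
ee_pos: [0.4084, 0.2629, 0.0723]
tcp_rot: [[-0.02, -0.0, 1.0], [-1.0, 0.0, -0.02], [-0.0, -1.0, -0.0]]
wrist_force: [-1.4, -0.2, 0.2]
finger_gap: 1.003
```

Call:
{"api": "play_rows", "payload": {"series": [[[0, -0.5, 0], [0, 0, 0]], [[0, -0.9, 0], [0, 0, 0]], [[0, -0.9, 0], [0, 0, 0]], [[0, -0.9, 0], [0, 0, 0]], [[0, -0.9, 0], [0, 0, 0]], [[0, -0.9, 0], [0, 0, 0]], [[0, -0.9, 0], [0, 0, 0]], [[0, -0.9, 0], [0, 0, 0]], [[0, -0.9, 0], [0, 0, 0]], [[0, -0.9, 0], [0, 0, 0]]]}}

```text
clock: 29.95
ee_pos: [0.4082, 0.2628, 0.3314]
tcp_rot: [[-0.02, -0.0, 1.0], [-1.0, -0.0, -0.02], [0.0, -1.0, -0.0]]
wrist_force: [1.0, 0.7, 1.0]
finger_gap: 0.998
```

```bash
cat > kin.py <<'E'
import numpy as np
from scipy.spatial.transform import Rotation as Ro
from scipy.optimize import least_squares
def fk(q,k):
    h,L1,e,L2,d,Lt,w,c0=k
    R1=Ro.from_euler('z',q[0]).as_matrix();R2=R1@Ro.from_euler('y',q[1]).as_matrix()
    R3=R2@Ro.from_euler('y',q[2]).as_matrix();R4=R3@Ro.from_euler('z',q[3]).as_matrix()
    R5=R4@Ro.from_euler('y',q[4]).as_matrix();R6=R5@Ro.from_euler('z',q[5]).as_matrix()
    p=np.array([0,0,h])+R1@[c0,d,0]+R2@[0,0,L1]+R3@[e,0,L2]+R5@[w,0,Lt]
    # tool: y along fingers = R6 z ; z_tool, x_tool
    T=np.column_stack([R6[:,0],R6[:,2],-R6[:,1]])
    return p,T,p-R5@[0,0,Lt]
E
python3 - <<'E'
from h import *
from kin import *
st();a=env.snapshot('top');save('t3_raw',a);env.snapshot('side')
L=[eval(l) for l in open('log.txt')]
for q,p,R in L[:1]+L[7:9]: print(np.round(fk(q,[0]*8)[1].T@np.array(R),2).tolist())
f=lambda k:np.concatenate([fk(q,k)[0]-p for q,p,R in L]+[.001*(k-[.2,.435,.0,.5,.1,.2,0,0])])
s=least_squares(f,[.2,.435,.0,.5,.1,.2,0,0]);print(s.x.round(4),np.abs(s.fun).max());np.save('k.npy',s.x)
E
```

```text
t 29.95 p [0.4082 0.2628 0.3314] yawz -1.14 ydown -1.0 F [1.  0.7 1. ] gap 0.998 q [ 0.363 -0.205  1.904  0.     1.443  0.383]
[[-0.0, -0.0, -1.0], [0.0, 1.0, -0.0], [1.0, -0.0, -0.0]]
[[-0.0, -0.0, -1.0], [0.0, 1.0, -0.0], [1.0, -0.0, -0.0]]
[[-0.0, -0.0, -1.0], [0.0, 1.0, -0.0], [1.0, -0.0, -0.0]]
[ 0.2403  0.443   0.0206  0.5725  0.1009  0.2493 -0.      0.    ] 7.249957702142074e-05
```

```bash
cat >> kin.py <<'E'
M=np.array([[0,0,-1],[0,1,0],[1,0,0.]]);K=np.load('k.npy')
LO=np.array([-2.77,-.9,.21,-1.53,.24,-2.84]);HI=np.array([2.77,2.22,2.48,4.67,2.81,2.84])
def ik(p,R,q0):
    f=lambda q:(lambda a:np.r_[(a[0]-p)*10,((a[1]@M)-R).ravel()])(fk(q,K))
    s=least_squares(f,np.clip(q0,LO+.01,HI-.01),bounds=(LO,HI));return s.x,np.abs(s.fun).max()
E
python3 - <<'E'
from h import *
from kin import *
L=[eval(l) for l in open('log.txt')];q,p,R=L[-1];print(np.abs(fk(q,K)[1]@M-R).max())
def dish(al,t):
    h=np.array([np.cos(al),np.sin(al),0]);Z=np.array([0,0,1.])
    x=np.cos(t)*h-np.sin(t)*Z;z=np.sin(t)*h+np.cos(t)*Z;return np.column_stack([x,np.cross(z,x),z])
tr=np.array([.4855,.2605])
for sg in(1,-1):
    def tool(D,g):
        y=-D[:,2];z=sg*D[:,0];return g+y*.0187,np.column_stack([np.cross(y,z),y,z])
    g0=np.array([.635,-.096,.098]);P,R=tool(dish(np.radians(-71.2),0),g0)
    best=min((ik(P,R,[0,.5,1.7,0,1,s]) for s in(-2,-1,0,1,2)),key=lambda a:a[1]);q=best[0];print('sg',sg,'grasp',q.round(2),round(best[1],4),P.round(3))
    for al in(-90,-71,-110):
        qq=q
        h=np.array([np.cos(np.radians(al)),np.sin(np.radians(al))])
        g=np.r_[tr-h*.04,.265]
        for t in range(0,81,20):
            P,R=tool(dish(np.radians(al),np.radians(t)),g);qq,e=ik(P,R,qq)
            print(al,t,qq.round(2),round(e,4),'wrist',fk(qq,K)[2].round(2))
E
```

```text
3.157196726277789e-16
sg 1 grasp [-0.31  0.37  1.76  0.    1.01  0.93] 0.0 [ 0.635 -0.096  0.079]
-90 0 [0.38 0.05 1.82 0.   1.27 1.95] 0.0 wrist [0.49 0.3  0.5 ]
-90 20 [ 0.24 -0.03  1.92  0.37  1.19  1.68] 0.0 wrist [0.49 0.22 0.48]
-90 40 [ 0.1  -0.05  2.02  0.75  1.2   1.38] 0.0 wrist [0.49 0.15 0.44]
-90 60 [-0.   -0.    2.09  1.11  1.32  1.11] 0.0 wrist [0.49 0.1  0.38]
-90 80 [-0.06  0.11  2.14  1.4   1.51  0.89] 0.0 wrist [0.49 0.07 0.31]
-71 0 [0.38 0.02 1.85 0.   1.27 1.62] 0.0 wrist [0.47 0.3  0.5 ]
-71 20 [0.24 0.   1.89 0.36 1.3  1.37] 0.0 wrist [0.5  0.22 0.48]
-71 40 [0.11 0.03 1.94 0.69 1.4  1.15] 0.0 wrist [0.52 0.16 0.44]
-71 60 [0.02 0.12 1.97 0.97 1.56 0.97] 0.0 wrist [0.54 0.11 0.38]
-71 80 [-0.03  0.23  1.99  1.21  1.74  0.85] 0.0 wrist [0.55 0.08 0.31]
-110 0 [0.36 0.07 1.8  0.   1.27 2.28] 0.0 wrist [0.5 0.3 0.5]
-110 20 [ 0.25 -0.05  1.95  0.33  1.07  2.04] 0.0 wrist [0.47 0.22 0.48]
-110 40 [ 0.13 -0.13  2.09  0.77  0.97  1.67] 0.0 wrist [0.45 0.16 0.44]
-110 60 [ 0.02 -0.12  2.21  1.24  1.02  1.25] 0.0 wrist [0.43 0.11 0.38]
-110 80 [-0.04 -0.03  2.28  1.63
[... 496 characters left out ...]
 1.85  0.    1.27 -1.52] 0.0 wrist [0.47 0.3  0.5 ]
-71 20 [ 0.24  0.    1.89  0.36  1.3  -1.77] 0.0 wrist [0.5  0.22 0.48]
-71 40 [ 0.11  0.03  1.94  0.69  1.4  -2.  ] 0.0 wrist [0.52 0.16 0.44]
-71 60 [ 0.02  0.12  1.97  0.97  1.56 -2.17] 0.0 wrist [0.54 0.11 0.38]
-71 80 [-0.03  0.23  1.99  1.21  1.74 -2.29] 0.0 wrist [0.55 0.08 0.31]
-110 0 [ 0.36  0.07  1.8  -0.    1.27 -0.86] 0.0 wrist [0.5 0.3 0.5]
-110 20 [ 0.25 -0.05  1.95  0.33  1.07 -1.11] 0.0 wrist [0.47 0.22 0.48]
-110 40 [ 0.13 -0.13  2.09  0.77  0.97 -1.48] 0.0 wrist [0.45 0.16 0.44]
-110 60 [ 0.02 -0.12  2.21  1.24  1.02 -1.89] 0.0 wrist [0.43 0.11 0.38]
-110 80 [-0.04 -0.03  2.28  1.63  1.22 -2.24] 0.0 wrist [0.42 0.08 0.31]
```

Call:
{"api": "play_rows", "payload": {"series": [[[0.5, 0, 0.09], [0, 0, 0]], [[1, 0, 0.19], [0, 0, 0]], [[1, 0, 0.19], [0, 0, 0]], [[1, 0, 0.19], [0, 0, 0]], [[1, 0, 0.19], [0, 0, 0]], [[1, 0, 0.19], [0, 0, 0]], [[1, 0, 0.19], [0, 0, 0]], [[1, 0, 0.19], [0, 0, 0]], [[1, 0, 0.19], [0, 0, 0]], [[1, 0, 0.19], [0, 0, 0]]]}}

```text
clock: 31.05
ee_pos: [0.4563, -0.0243, 0.3288]
tcp_rot: [[-0.02, -0.002, 1.0], [-1.0, 0.001, -0.02], [-0.001, -1.0, -0.002]]
wrist_force: [0.3, 0.6, -0.5]
finger_gap: 1.0
```

Call:
{"api": "play_rows", "payload": {"series": [[[1, 0, 0.19], [0, 0, 0]], [[1, 0, 0.19], [0, 0, 0]], [[0.4, 0, 0.2], [0, 0, 0]], [[0, 0, 0], [0, 0.27, 0]], [[0, 0, 0], [0, 0.27, 0]], [[0, 0, 0], [0, 0.27, 0]], [[0, 0, 0], [0, 0.27, 0]], [[0, 0, 0], [0, 0.27, 0]], [[0, 0, 0], [0, 0.27, 0]], [[0, 0, 0], [0, 0.27, 0]]]}}

```text
clock: 32.05
ee_pos: [0.4725, -0.0947, 0.3292]
tcp_rot: [[-0.825, -0.001, 0.565], [-0.565, 0.001, -0.825], [0.001, -1.0, -0.002]]
wrist_force: [0.8, -1.0, 0.2]
finger_gap: 1.001
```

Call:
{"api": "play_rows", "payload": {"series": [[[0, 0, 0], [0, 0.27, 0]], [[0, 0, 0], [0, 0.27, 0]], [[-0.88, 0.5, 0.3], [0, 0, 0]], [[-0.88, 0.5, 0.3], [0, 0, 0]], [[-0.88, 0.5, 0.3], [0, 0, 0]], [[-0.88, 0.5, 0.3], [0, 0, 0]], [[-0.88, 0.5, 0.3], [0, 0, 0]], [[-0.88, 0.5, 0.3], [0, 0, 0]], [[0, 0, 0], [0, 0, 0]], [[0, 0, 0], [0, 0, 0]]]}}

```text
clock: 33.05
ee_pos: [0.6395, -0.0934, 0.2384]
tcp_rot: [[-0.944, -0.004, 0.33], [-0.33, 0.001, -0.944], [0.003, -1.0, -0.002]]
wrist_force: [0.4, 0.0, 0.2]
finger_gap: 1.004
```

```bash
python3 - <<'E'
from h import *
go(.635,-.096,.24,-71.2);snap('w5',alpha=1.3)
E
```

```text
t 33.05 p [ 0.6395 -0.0934  0.2384] yawz -70.71 ydown -1.0 F [0.4 0.  0.2] gap 1.004 q [-0.302  0.221  1.643  0.     1.282  0.932]
shift units [ 0.17 -0.05  0.03] rows>= 0.2
turn units about y 0.017
```

View pics/w5.png

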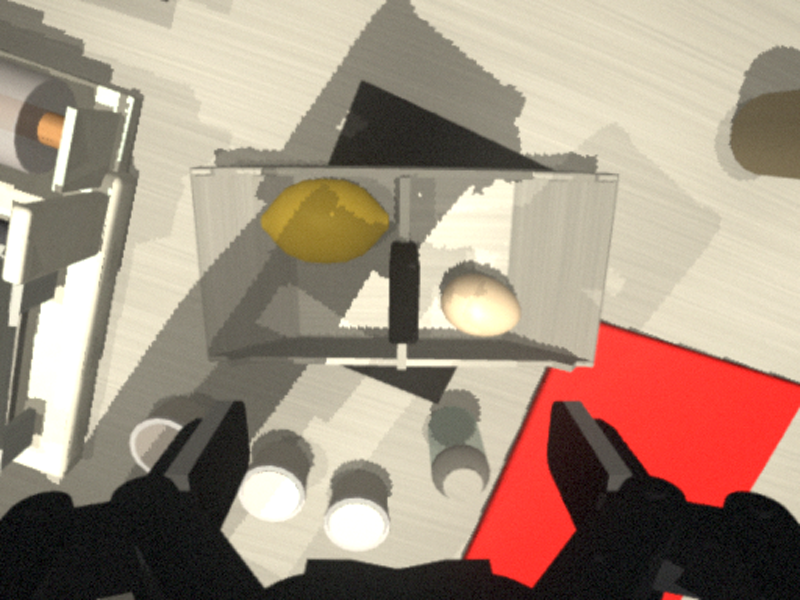

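Wrist view: dish rim corners (191,168), (618,176), (594,366) and (210,362), grip block at (404,292); egg, lemon, cups and shaker undisturbed.

```bash
python3 - <<'E'
from h import *
cm=ld('w5')
t=np.array([onz(cm,s8(*p),.049)[:2] for p in [(191,168),(618,176),(594,366),(210,362)]]);print(t.round(4),t.mean(0),np.linalg.norm(np.diff(t,axis=0),axis=1))
print([np.degrees(np.arctan2(*(a-b)[::-1])).round(2) for a,b in((t[1],t[0]),(t[2],t[3]))])
print('grip', [onz(cm,s8(404,v),.12).round(4) for v in(241,292,343)],[onz(cm,s8(403,v),z)[:2].round(4) for v,z in((178,.064),(368,.064))])
for p in [(160,445),(272,493),(357,524)]:print('cup',onz(cm,s8(*p),.04).round(4))
# predicted block-top corners for candidate centre
for c in([.636,-.097],):
  for yaw in(-71.2,):
    a=np.radians(yaw);X=np.array([np.cos(a),np.sin(a)]);Y=np.array([-X[1],X[0]])
    print((proj(cm,[[*(np.array(c)+sx*.008*X+sy*.023*Y),z] for z in(.12,.064) for sx,sy in((1,1),(-1,1),(-1,-1),(1,-1))])/.64).round(0).tolist())
E
```

```text
[[ 0.6557  0.05  ]
 [ 0.7397 -0.2039]
 [ 0.6172 -0.2458]
 [ 0.5312  0.0082]] [ 0.63595067 -0.09785604] [0.26749801 0.1294562  0.26814349]
[np.float64(-71.7), np.float64(-71.3)]
grip [array([ 0.6677, -0.0862,  0.12  ]), array([ 0.6425, -0.0951,  0.12  ]), array([ 0.6158, -0.1046,  0.12  ])] [array([ 0.6937, -0.0769]), array([ 0.5783, -0.1178])]
cup [0.445  0.0322 0.04  ]
cup [ 0.4328 -0.0605  0.04  ]
cup [ 0.4271 -0.1324  0.04  ]
[[419.0, 261.0], [388.0, 261.0], [388.0, 345.0], [417.0, 345.0], [416.0, 241.0], [390.0, 241.0], [389.0, 312.0], [414.0, 313.0]]
```

Call:
{"api": "play_rows", "payload": {"series": [[[0.15, 0, 0.09], [0, 0.03, 0]], [[0, 0.9, 0], [0, 0, 0]], [[0, 0.9, 0], [0, 0, 0]], [[0, 0.9, 0], [0, 0, 0]], [[0, 0.9, 0], [0, 0, 0]], [[0, 0.9, 0], [0, 0, 0]], [[0, 0.6, 0], [0, 0, 0]], [[0, 0.27, 0], [0, 0, 0]], [[0, 0, 0], [0, 0, 0]]]}}

```text
clock: 34.0
ee_pos: [0.6358, -0.0984, 0.0791]
tcp_rot: [[-0.949, -0.001, 0.315], [-0.315, 0.0, -0.949], [0.001, -1.0, -0.001]]
wrist_force: [0.8, 0.6, 0.2]
finger_gap: 1.001
```

Call:
{"api": "play_rows", "payload": {"series": [[[0, 0, 0], [0, 0, 0]], [[0, 0, 0], [0, 0, 0]], [[0, 0, 0], [0, 0, 0]], [[0, 0, 0], [0, 0, 0]], [[0, 0, 0], [0, 0, 0]], [[0, 0, 0], [0, 0, 0]], [[0, 0, 0], [0, 0, 0]], [[0, 0, 0], [0, 0, 0]], [[0, 0, 0], [0, 0, 0]], [[0, 0, 0], [0, 0, 0]]], "jaw": -1, "force": 120}}

```text
clock: 35.0
ee_pos: [0.637, -0.0982, 0.08]
tcp_rot: [[-0.949, 0.001, 0.315], [-0.315, 0.0, -0.949], [-0.001, -1.0, 0.0]]
wrist_force: [-1.4, 2.4, 6.0]
finger_gap: 0.171
```

Call:
{"api": "play_rows", "payload": {"series": [[[0, -0.3, 0], [0, 0, 0]], [[0, -0.6, 0], [0, 0, 0]], [[0, -0.8, 0], [0, 0, 0]], [[0, -0.8, 0], [0, 0, 0]], [[0, -0.8, 0], [0, 0, 0]], [[0, -0.8, 0], [0, 0, 0]], [[0, -0.8, 0], [0, 0, 0]], [[0, -0.5, 0], [0, 0, 0]], [[0, -0.23, 0], [0, 0, 0]], [[0, 0, 0], [0, 0, 0]]]}}

```text
clock: 36.0
ee_pos: [0.6367, -0.0984, 0.2482]
tcp_rot: [[-0.949, 0.0, 0.315], [-0.315, -0.0, -0.949], [-0.0, -1.0, 0.0]]
wrist_force: [-0.0, -0.5, -5.0]
finger_gap: 0.175
```

Call:
{"api": "play_rows", "payload": {"series": [[[0, 0, 0], [0, 0.1, 0]], [[0, 0, 0], [0, 0.16, 0]], [[0, 0, 0], [0, 0.16, 0]], [[0, 0, 0], [0, 0.16, 0]], [[0, 0, 0], [0, 0.1, 0]], [[0, 0, 0], [0, 0, 0]]]}}

```text
clock: 36.6
ee_pos: [0.6357, -0.098, 0.2455]
tcp_rot: [[-1.0, -0.004, -0.019], [0.019, 0.001, -1.0], [0.004, -1.0, -0.001]]
wrist_force: [0.0, -0.5, -4.5]
finger_gap: 0.173
```

```bash
python3 - <<'E'
from h import *
go(.486,-.07,.249,-91)
E
```

```text
t 36.6 p [ 0.6357 -0.098   0.2455] yawz -91.1 ydown -1.0 F [ 0.  -0.5 -4.5] gap 0.173 q [-0.311  0.209  1.643 -0.     1.293  1.279]
shift units [ 5.01 -0.09 -0.84] rows>= 5.0
turn units about y -0.003
```

Call:
{"api": "play_rows", "payload": {"series": [[[0.4, 0, 0], [0, 0, 0]], [[0.7, 0, -0.1], [0, 0, 0]], [[0.9, 0, -0.2], [0, 0, 0]], [[0.9, 0, -0.2], [0, 0, 0]], [[0.9, 0, -0.2], [0, 0, 0]], [[0.7, 0, -0.14], [0, 0, 0]], [[0.4, 0, 0], [0, 0, 0]], [[0.1, 0, 0], [0, 0, 0]]]}}

```text
clock: 37.4
ee_pos: [0.4861, -0.0701, 0.2475]
tcp_rot: [[-1.0, -0.001, -0.019], [0.019, 0.0, -1.0], [0.001, -1.0, -0.0]]
wrist_force: [0.7, -0.0, -3.9]
finger_gap: 0.172
```

Call:
{"api": "play_rows", "payload": {"series": [[[0, 0, -0.4], [0, 0, 0]], [[0, 0, -0.8], [0, 0, 0]], [[0, 0, -1], [0, 0, 0]], [[0, 0, -1], [0, 0, 0]], [[0, 0, -1], [0, 0, 0]], [[0, 0, -1], [0, 0, 0]], [[0, 0, -1], [0, 0, 0]], [[0, 0, -1], [0, 0, 0]], [[0, 0, -1], [0, 0, 0]], [[0, 0, -1], [0, 0, 0]]]}}

```text
clock: 38.4
ee_pos: [0.4931, 0.208, 0.2481]
tcp_rot: [[-1.0, 0.001, -0.019], [0.019, 0.001, -1.0], [-0.001, -1.0, -0.001]]
wrist_force: [0.3, -0.2, -4.4]
finger_gap: 0.168
```

Call:
{"api": "play_rows", "payload": {"series": [[[0, 0, -1], [0, 0, 0]], [[0, 0, -1], [0, 0, 0]], [[0, 0, -0.7], [0, 0, 0]], [[0, 0, -0.4], [0, 0, 0]], [[0, 0, 0], [0, 0, 0]], [[0, 0, 0], [0, 0, 0]]]}}

```text
clock: 39.0
ee_pos: [0.4944, 0.2985, 0.2478]
tcp_rot: [[-1.0, -0.0, -0.019], [0.019, -0.001, -1.0], [0.0, -1.0, 0.001]]
wrist_force: [-0.4, -0.9, -4.5]
finger_gap: 0.169
```

```bash
python3 - <<'E'
from h import *
go(.4855,.3005,.2475,-91)
save('t4_raw',env.snapshot('top'));save('s4_raw',env.snapshot('side'))
E
```

```text
t 39.0 p [0.4944 0.2985 0.2478] yawz -91.08 ydown -1.0 F [-0.4 -0.9 -4.5] gap 0.169 q [ 3.680e-01  6.100e-02  1.804e+00 -1.000e-03  1.278e+00  1.958e+00]
shift units [ 0.3   0.01 -0.06] rows>= 0.3
turn units about y -0.003
```

Call:
{"api": "play_rows", "payload": {"series": [[[0.15, -0.2, -0.5], [0, 0, 0]], [[0.15, -0.2, -0.5], [0, 0, 0]], [[0, 0, 0], [-0.1, 0, 0]], [[0, 0, 0], [-0.2, 0, 0]], [[0, 0, 0], [-0.2, 0, 0]], [[0, 0, 0], [-0.2, 0, 0]], [[0, 0, 0], [-0.2, 0, 0]], [[0, 0, 0], [-0.2, 0, 0]], [[0, 0, 0], [-0.1, 0, 0]], [[0, 0, 0], [-0.1, 0, 0]]]}}

```text
clock: 40.1
ee_pos: [0.4858, 0.3288, 0.2608]
tcp_rot: [[-1.0, 0.012, -0.014], [0.018, 0.605, -0.796], [-0.001, -0.796, -0.605]]
wrist_force: [0.1, -0.8, -3.2]
finger_gap: 0.171
```

Call:
{"api": "play_rows", "payload": {"series": [[[0, 0, 0], [-0.1, 0, 0]], [[0, 0, 0], [-0.1, 0, 0]], [[0, 0, 0], [-0.1, 0, 0]], [[0, 0, 0], [-0.1, 0, 0]], [[0, 0, 0], [-0.1, 0, 0]], [[0, 0, 0], [-0.1, 0, 0]], [[0, 0, 0], [-0.1, 0, 0]], [[0, 0, 0], [-0.1, 0, 0]], [[0, 0, 0], [-0.1, 0, 0]], [[0, 0, 0], [-0.1, 0, 0]]]}}

```text
clock: 41.1
ee_pos: [0.4861, 0.3291, 0.2606]
tcp_rot: [[-1.0, 0.017, -0.005], [0.018, 0.912, -0.41], [-0.003, -0.41, -0.912]]
wrist_force: [-0.1, 1.0, -5.2]
finger_gap: 0.178
```

Call:
{"api": "play_rows", "payload": {"series": [[[0, 0, 0], [-0.1, 0, 0]], [[0, 0, 0], [-0.1, 0, 0]], [[0, 0, 0], [-0.1, 0, 0]], [[0, 0, 0], [-0.1, 0, 0]], [[0, 0, 0], [0, 0, 0]], [[0, 0, 0], [0, 0, 0]], [[0, 0, 0], [0, 0, 0]], [[0, 0, 0], [0, 0, 0]], [[0, 0, 0], [0, 0, 0]], [[0, 0, 0], [0, 0, 0]]]}}

```text
clock: 42.1
ee_pos: [0.4859, 0.3289, 0.2604]
tcp_rot: [[-1.0, 0.019, -0.004], [0.019, 0.975, -0.219], [-0.001, -0.219, -0.976]]
wrist_force: [-0.5, -1.4, -3.7]
finger_gap: 0.176
```

```bash
python3 - <<'E'
from h import *
p,R=st();print(np.degrees(np.arccos(-R[2,1])),R[:,1].round(3))
b=env.snapshot('top');a=env.snapshot('side');save('t5_raw',b);save('s5_raw',a)
hsv=cv2.cvtColor(b,cv2.COLOR_BGR2HSV)
# egg: skin hue, lemon: yellow
for n,im in(('top',b),('side',a)):
    h=cv2.cvtColor(im,cv2.COLOR_BGR2HSV)
    for nm,m in(('lemon',(h[...,0]>20)&(h[...,0]<30)&(h[...,1]>170)),('egg',(h[...,0]>=8)&(h[...,0]<20)&(h[...,1]>40)&(h[...,1]<140)&(h[...,2]>110))):
        k,l,s,c=cv2.connectedComponentsWithStats(m.astype(np.uint8))
        print(n,nm,[(s[i,4],c[i].round(0).tolist()) for i in range(1,k) if s[i,4]>25])
E
```

```text
t 42.1 p [0.4859 0.3289 0.2604] yawz -90.95 ydown -0.2194 F [-0.5 -1.4 -3.7] gap 0.176 q [-0.032  0.086  2.143  1.387  1.446  0.922]
77.32584635143667 [ 0.019  0.975 -0.219]
top lemon []
top egg [(np.int32(41), [146.0, 3.0]), (np.int32(46), [210.0, 3.0]), (np.int32(126), [282.0, 10.0]), (np.int32(126), [344.0, 8.0]), (np.int32(86), [157.0, 11.0]), (np.int32(93), [220.0, 13.0]), (np.int32(72), [337.0, 27.0]), (np.int32(65), [146.0, 29.0]), (np.int32(67), [209.0, 28.0]), (np.int32(74), [273.0, 28.0]), (np.int32(40), [195.0, 146.0]), (np.int32(30), [163.0, 208.0]), (np.int32(26), [162.0, 218.0])]
side lemon []
side egg [(np.int32(32), [378.0, 10.0]), (np.int32(32), [348.0, 95.0]), (np.int32(70), [382.0, 111.0]), (np.int32(64), [362.0, 114.0]), (np.int32(76), [416.0, 136.0]), (np.int32(35), [373.0, 141.0]), (np.int32(55), [456.0, 163.0]), (np.int32(123), [434.0, 173.0]), (np.int32(44), [460.0, 171.0]), (np.int32(54), [411.0, 173.0]), (np.int32(70), [506.0, 202.0]), (np.int32(169), [484.0, 213.0]), (np.int32(77), [458.0, 213.0])]
```

```bash
python3 - <<'E'
from h import *
a=cv2.imread('pics/s5_raw.png');b=cv2.imread('pics/t5_raw.png')
save('v14',cv2.convertScaleAbs(np.hstack([cv2.resize(a[40:290,100:367],(400,375)),cv2.resize(b[120:270,60:220],(400,375))]),alpha=1.4))
E
```

```text
(no output)
```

View pics/v14.png

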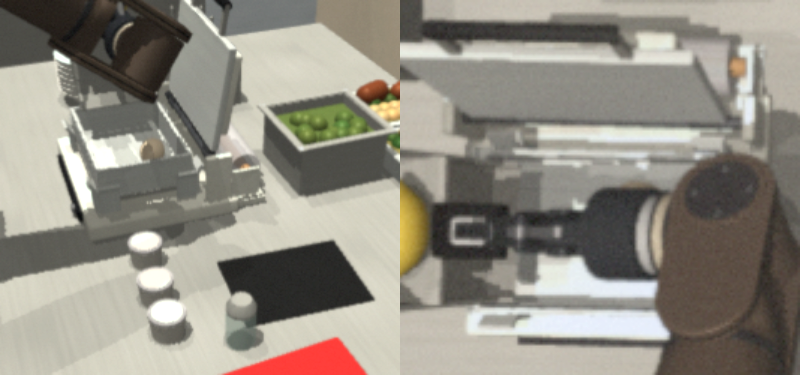

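The egg is in the tray (side view at (150,148)), the lemon is still in the dish and the cups and shaker are standing. Bringing the dish upright and back.

Call:
{"api": "play_rows", "payload": {"series": [[[0, 0, 0], [0.1, 0, 0]], [[0, 0, 0], [0.2, 0, 0]], [[0, 0, 0], [0.2, 0, 0]], [[0, 0, 0], [0.2, 0, 0]], [[0, 0, 0], [0.2, 0, 0]], [[0, 0, 0], [0.2, 0, 0]], [[0, 0, 0], [0.2, 0, 0]], [[0, 0, 0], [0.2, 0, 0]], [[0, 0, 0], [0.2, 0, 0]], [[0, 0, 0], [0.2, 0, 0]]]}}

```text
clock: 43.2
ee_pos: [0.4849, 0.329, 0.2604]
tcp_rot: [[-1.0, 0.005, -0.019], [0.019, 0.387, -0.922], [0.003, -0.922, -0.387]]
wrist_force: [-0.6, 0.7, -2.7]
finger_gap: 0.169
```

Call:
{"api": "play_rows", "payload": {"series": [[[0, 0, 0], [0.2, 0, 0]], [[0, 0, 0], [0.2, 0, 0]], [[0, 0, 0], [0.2, 0, 0]], [[0, 0, 0], [0.2, 0, 0]], [[0, 0, 0], [0, 0, 0]], [[0, 0, 0.4], [0, 0, 0]], [[0, 0, 0.8], [0, 0, 0]], [[0, 0, 1], [0, 0, 0]], [[0, 0, 1], [0, 0, 0]], [[0, 0, 1], [0, 0, 0]]]}}

```text
clock: 44.2
ee_pos: [0.4825, 0.2006, 0.2598]
tcp_rot: [[-1.0, -0.002, -0.021], [0.021, 0.002, -1.0], [0.002, -1.0, -0.002]]
wrist_force: [0.9, -0.4, -4.3]
finger_gap: 0.17
```

Call:
{"api": "play_rows", "payload": {"series": [[[0, 0, 1], [0, 0, 0]], [[0, 0, 1], [0, 0, 0]], [[0, 0, 1], [0, 0, 0]], [[0, 0, 1], [0, 0, 0]], [[0, 0, 1], [0, 0, 0]], [[0, 0, 1], [0, 0, 0]], [[0, 0, 1], [0, 0, 0]], [[0, 0, 1], [0, 0, 0]], [[0, 0, 0.7], [0, 0, 0]], [[0, 0, 0.4], [0, 0, 0]]]}}

```text
clock: 45.2
ee_pos: [0.4769, -0.0722, 0.2599]
tcp_rot: [[-1.0, 0.0, -0.023], [0.023, 0.002, -1.0], [-0.0, -1.0, -0.002]]
wrist_force: [0.6, 0.5, -3.4]
finger_gap: 0.167
```

```bash
python3 - <<'E'
from h import *
go(.636,-.0975,.25,-71.5)
E
```

```text
t 45.2 p [ 0.4769 -0.0722  0.2599] yawz -91.32 ydown -1.0 F [ 0.6  0.5 -3.4] gap 0.167 q [-3.620e-01 -1.730e-01  2.004e+00  2.000e-03  1.310e+00  1.231e+00]
shift units [-5.32  0.33  0.72] rows>= 5.3
turn units about y -0.692
```

Call:
{"api": "play_rows", "payload": {"series": [[[-0.4, 0, 0.1], [0, 0, 0]], [[-0.8, 0.1, 0.1], [0, 0, 0]], [[-0.9, 0.1, 0.1], [0, 0, 0]], [[-0.9, 0.1, 0.1], [0, 0, 0]], [[-0.9, 0, 0.1], [0, 0, 0]], [[-0.8, 0, 0.1], [0, 0, 0]], [[-0.6, 0, 0.1], [0, 0, 0]], [[0, 0, 0], [0, -0.12, 0]], [[0, 0, 0], [0, -0.17, 0]], [[0, 0, 0], [0, -0.17, 0]]]}}

```text
clock: 46.2
ee_pos: [0.6361, -0.0942, 0.2505]
tcp_rot: [[-0.977, -0.001, 0.212], [-0.212, 0.002, -0.977], [0.001, -1.0, -0.003]]
wrist_force: [0.5, -0.4, -4.5]
finger_gap: 0.173
```

Call:
{"api": "play_rows", "payload": {"series": [[[0, 0, 0], [0, -0.17, 0]], [[0, 0, 0], [0, -0.06, 0]], [[0, 0, 0], [0, 0, 0]], [[0, 0.6, 0], [0, 0, 0]], [[0, 0.9, 0], [0, 0, 0]], [[0, 0.9, 0], [0, 0, 0]], [[0, 0.9, 0], [0, 0, 0]], [[0, 0.9, 0], [0, 0, 0]], [[0, 0.6, 0], [0, 0, 0]], [[0, 0.4, 0], [0, 0, 0]]]}}

```text
clock: 47.2
ee_pos: [0.6356, -0.0938, 0.093]
tcp_rot: [[-0.948, -0.003, 0.319], [-0.319, 0.001, -0.948], [0.002, -1.0, -0.002]]
wrist_force: [-0.4, -0.0, -4.3]
finger_gap: 0.17
```

```bash
python3 - <<'E'
from h import *
go(.636,-.0975,.0805,-71.5)
E
```

```text
t 47.2 p [ 0.6356 -0.0938  0.093 ] yawz -71.42 ydown -1.0 F [-0.4 -0.  -4.3] gap 0.17 q [-3.040e-01  3.580e-01  1.754e+00  1.000e-03  1.032e+00  9.420e-01]
shift units [0.02 0.42 0.12] rows>= 0.4
turn units about y 0.003
```

Call:
{"api": "play_rows", "payload": {"series": [[[0, 0.2, 0.1], [0, 0, 0]], [[0, 0.15, 0], [0, 0, 0]], [[0, 0.05, 0], [0, 0, 0]], [[0, 0, 0], [0, 0, 0]]]}}

```text
clock: 47.6
ee_pos: [0.6382, -0.0971, 0.084]
tcp_rot: [[-0.947, 0.001, 0.32], [-0.32, -0.0, -0.947], [-0.001, -1.0, 0.001]]
wrist_force: [-0.4, 0.5, -4.3]
finger_gap: 0.169
```

Call:
{"api": "play_rows", "payload": {"series": [[[0, 0, 0], [0, 0, 0]], [[0, 0, 0], [0, 0, 0]], [[0, 0, 0], [0, 0, 0]], [[0, 0, 0], [0, 0, 0]], [[0, 0, 0], [0, 0, 0]], [[0, 0, 0], [0, 0, 0]], [[0, 0, 0], [0, 0, 0]], [[0, 0, 0], [0, 0, 0]]], "jaw": 1}}

```text
clock: 48.4
ee_pos: [0.6377, -0.0969, 0.0831]
tcp_rot: [[-0.947, -0.0, 0.32], [-0.32, 0.0, -0.947], [0.0, -1.0, -0.0]]
wrist_force: [-0.5, 0.1, -0.4]
finger_gap: 1.0
```

Call:
{"api": "play_rows", "payload": {"series": [[[0, -0.4, 0], [0, 0, 0]], [[0, -0.9, 0], [0, 0, 0]], [[0, -0.9, 0], [0, 0, 0]], [[0, -0.9, 0], [0, 0, 0]], [[0, -0.9, 0], [0, 0, 0]], [[0, -0.9, 0], [0, 0, 0]], [[0, -0.9, 0], [0, 0, 0]]]}}

```text
clock: 49.1
ee_pos: [0.6377, -0.0969, 0.2595]
tcp_rot: [[-0.947, 0.001, 0.32], [-0.32, -0.0, -0.947], [-0.001, -1.0, 0.001]]
wrist_force: [0.9, 0.9, -0.1]
finger_gap: 1.0
```

```bash
python3 - <<'E'
from h import *
st();a=cv2.imread('pics/top0.png');h0=cv2.cvtColor(a,cv2.COLOR_BGR2HSV);print('egg hsv',h0[158,308],h0[158,306], 'cup top pix',a[228,235])
b=env.snapshot('top');save('t6_raw',b);cm=env.camera_model('top')
h=cv2.cvtColor(b,cv2.COLOR_BGR2HSV)
reg=np.zeros(b.shape[:2],np.uint8);q=proj(cm,[[.4855+sx*.074,.2605+sy*.109,.107] for sx,sy in((1,1),(1,-1),(-1,-1),(-1,1))]);print(q.round(0).tolist());cv2.fillPoly(reg,[q.astype(np.int32)],1)
m=((h[...,0]>=5)&(h[...,0]<20)&(h[...,1]>55)&(reg>0)).astype(np.uint8)
k,l,s,c=cv2.connectedComponentsWithStats(m)
for i in range(1,k):
    if s[i,4]>25: print(s[i],c[i],onz(cm,c[i],.08).round(4))
# cups, by wooden-bg bright/blue-ish tops
m=((a:=b).min(2)>105).astype(np.uint8);m[:205]=0;m[250:]=0;m[:,:215]=0;m[:,325:]=0
k,l,s,c=cv2.connectedComponentsWithStats(m)
for i in range(1,k):
    if s[i,4]>100: print('cup?',s[i],onz(cm,c[i],.04).round(4))
E
```

```text
t 49.1 p [ 0.6377 -0.0969  0.2595] yawz -71.33 ydown -1.0 F [ 0.9  0.9 -0.1] gap 1.0 q [-0.308  0.201  1.627 -0.     1.312  0.937]
egg hsv [ 38  28 147] [ 42  23 147] cup top pix [153 144 140]
[[94.0, 182.0], [183.0, 182.0], [182.0, 243.0], [92.0, 243.0]]
cup? [ 292  205   33   45 1188] [ 0.442  -0.1636  0.04  ]
```

```bash
cat >> h.py <<'E'
def blobs(m,cm,z,amin,name):
    k,l,s,c=cv2.connectedComponentsWithStats(m.astype(np.uint8));o=[]
    for i in range(1,k):
        if s[i,4]>amin: o.append(onz(cm,c[i],z));print(name,s[i].tolist(),c[i].round(1),o[-1].round(4))
    return o
def topreg(cm,b,cx,cy,hx,hy,z):
    reg=np.zeros(b.shape[:2],np.uint8);q=proj(cm,[[cx+sx*hx,cy+sy*hy,z] for sx,sy in((1,1),(1,-1),(-1,-1),(-1,1))]);cv2.fillPoly(reg,[q.astype(np.int32)],1);return reg>0
E
python3 - <<'E'
from h import *
cm=env.camera_model('top');b=cv2.imread('pics/t6_raw.png');f=cv2.GaussianBlur(b,(3,3),0).astype(int);rb=f[...,2]-f[...,0]
reg=topreg(cm,b,.4855,.2605,.070,.105,.107)
print('tray R-B pct',np.percentile(rb[reg],[5,50,80,95,99,100]))
blobs(reg&(rb>np.percentile(rb[reg],50)+15),cm,.08,15,'egg')
cr=topreg(cm,b,.44,-.05,.06,.13,.04);print('cup reg pct',np.percentile(rb[cr],[1,5,20,50,90]),np.percentile(f[...,0][cr],[5,50,90,99]))
blobs(cr&(rb<0)&(f[...,0]>110),cm,.04,60,'cup')
E
```

```text
tray R-B pct [-13.  -6.   4.  16.  31.  33.]
egg [146, 192, 22, 19, 312] [156.8 200.7] [0.5147 0.2214 0.08  ]
cup reg pct [-9.  2. 13. 21. 23.] [ 49.  56. 118. 171.]
cup [293, 226, 15, 20, 227] [299.9 236.3] [ 0.4252 -0.1383  0.04  ]
```

Call:
{"api": "play_rows", "payload": {"series": [[[0.68, 0, -0.87], [0, 0, 0]], [[0.68, 0, -0.87], [0, 0, 0]], [[0.68, 0, -0.87], [0, 0, 0]], [[0.68, 0, -0.87], [0, 0, 0]], [[0.68, 0, -0.87], [0, 0, 0]], [[0.68, 0, -0.87], [0, 0, 0]], [[0.68, 0, -0.87], [0, 0, 0]], [[0, 0, 0], [0, -0.28, 0]], [[0, 0, 0], [0, -0.28, 0]], [[0, 0, 0], [0, -0.28, 0]]]}}

```text
clock: 50.15
ee_pos: [0.4437, 0.0307, 0.258]
tcp_rot: [[-0.73, 0.002, 0.683], [-0.683, -0.0, -0.73], [-0.001, -1.0, 0.001]]
wrist_force: [0.5, -0.4, -0.5]
finger_gap: 1.001
```

Call:
{"api": "play_rows", "payload": {"series": [[[0, 0, 0], [0, -0.28, 0]], [[0, 0, 0], [0, -0.28, 0]], [[0, 0, 0], [0, -0.28, 0]], [[0, 0, 0], [0, -0.28, 0]], [[0, 0, 0], [0, -0.28, 0]], [[0, 0, 0], [0, -0.25, 0]], [[0, 0, 0], [0, 0, 0]], [[0, 0, 0], [0, 0, 0]]]}}

```text
clock: 50.95
ee_pos: [0.4439, 0.0304, 0.2576]
tcp_rot: [[-0.003, 0.001, 1.0], [-1.0, -0.0, -0.003], [0.0, -1.0, 0.001]]
wrist_force: [0.1, 0.1, -0.4]
finger_gap: 0.997
```

```bash
python3 - <<'E'
from h import *
from kin import *
p,R=st();go(.4445,.030,.2,0);cm=snap('w6',alpha=1.3)
a=cv2.imread('pics/w6_raw.png');f=cv2.GaussianBlur(a,(3,3),0).astype(int)
print([proj(cm,[x,y,.04]).round(0).tolist() for x,y in((.4445,.03),(.4325,-.0605),(.4274,-.1325))])
g=cv2.cvtColor(a,cv2.COLOR_BGR2GRAY)
c=cv2.HoughCircles(cv2.medianBlur(g,3),cv2.HOUGH_GRADIENT,1,30,param1=100,param2=22,minRadius=16,maxRadius=45)
if c is not None:
    for u,v,r in c[0][:10]:print(u,v,r,onz(cm,(u,v),.04).round(4))
for x,y in((.4445,.03),(.4274,-.1325),(.4325,-.0605)): print(ik(np.array([x,y,.01]),np.array([[0,0,1],[-1,0,0],[0,-1,0.]]),[0,0,2,0,1.2,0]))
E
```

```text
t 50.95 p [0.4439 0.0304 0.2576] yawz -0.15 ydown -1.0 F [ 0.1  0.1 -0.4] gap 0.997 q [-0.16  -0.266  2.086 -0.     1.322 -0.158]
t 50.95 p [0.4439 0.0304 0.2576] yawz -0.15 ydown -1.0 F [ 0.1  0.1 -0.4] gap 0.997 q [-0.16  -0.266  2.086 -0.     1.322 -0.158]
shift units [0.01 1.92 0.02] rows>= 1.9
turn units about y -0.005
[[[255.0, 166.0]], [[245.0, 241.0]], [[242.0, 293.0]]]
244.5 240.5 21.6 [ 0.4315 -0.0599  0.04  ]
252.5 165.5 23.5 [0.4413 0.0301 0.04  ]
402.5 222.5 43.3 [ 0.6176 -0.0381  0.04  ]
240.5 293.5 16.9 [ 0.4256 -0.1328  0.04  ]
404.5 255.5 28.8 [ 0.6262 -0.0814  0.04  ]
(array([-1.61074328e-01,  1.04192492e-01,  2.25768915e+00, -1.02584683e-16,
        7.79711007e-01, -1.61074328e-01]), np.float64(2.220446049250313e-15))
(array([-5.28065814e-01,  1.08277749e-01,  2.25310927e+00, -1.75737171e-12,
        7.80205638e-01, -5.28065814e-01]), np.float64(3.0669587783602562e-12))
(array([-3.72134431e-01,  8.56194851e-02,  2.27827459e+00, -3.25052533e-14,
        7.77698576e-01, -3.72134431e-01]), np.float64(5.890532819388603e-14))
```

Call:
{"api": "play_rows", "payload": {"series": [[[0, 0.8, -0.04], [0, 0, 0]], [[0, 0.95, 0], [0, 0, 0]], [[0, 0.95, 0], [0, 0, 0]], [[0, 0.95, 0], [0, 0, 0]], [[0, 0.95, 0], [0, 0, 0]], [[0, 0.95, 0], [0, 0, 0]], [[0, 0.95, 0], [0, 0, 0]], [[0, 0.95, 0], [0, 0, 0]], [[0, 0.5, 0], [0, 0, 0]], [[0, 0.25, 0], [0, 0, 0]]]}}

```text
clock: 52.0
ee_pos: [0.4416, 0.0306, 0.0096]
tcp_rot: [[-0.002, -0.003, 1.0], [-1.0, 0.0, -0.002], [-0.0, -1.0, -0.003]]
wrist_force: [-0.5, 0.6, -0.2]
finger_gap: 1.0
```

Call:
{"api": "play_rows", "payload": {"series": [[[0, 0, 0], [0, 0, 0]], [[0, 0, 0], [0, 0, 0]], [[0, 0, 0], [0, 0, 0]], [[0, 0, 0], [0, 0, 0]], [[0, 0, 0], [0, 0, 0]], [[0, 0, 0], [0, 0, 0]], [[0, 0, 0], [0, 0, 0]], [[0, 0, 0], [0, 0, 0]]], "jaw": -1, "force": 40}}

```text
clock: 52.8
ee_pos: [0.4441, 0.0302, 0.0125]
tcp_rot: [[-0.0, 0.003, 1.0], [-1.0, -0.0, -0.0], [0.0, -1.0, 0.003]]
wrist_force: [-0.1, -0.7, 6.5]
finger_gap: 0.618
```

Call:
{"api": "play_rows", "payload": {"series": [[[0, -0.4, 0], [0, 0, 0]], [[0, -0.9, 0], [0, 0, 0]], [[0, -0.9, 0], [0, 0, 0]], [[0, -0.9, 0], [0, 0, 0]], [[0, -0.9, 0], [0, 0, 0]], [[0, -0.9, 0], [0, 0, 0]], [[0, -0.9, 0], [0, 0, 0]], [[0, -0.7, 0], [0, 0, 0]]]}}

```text
clock: 53.6
ee_pos: [0.4425, 0.0305, 0.2082]
tcp_rot: [[0.0, 0.001, 1.0], [-1.0, -0.0, 0.0], [0.0, -1.0, 0.001]]
wrist_force: [0.6, -0.5, -0.4]
finger_gap: 0.617
```

```bash
python3 - <<'E'
from h import *
go(.521,.322,.2,0)
E
```

```text
t 53.6 p [0.4425 0.0305 0.2082] yawz 0.0 ydown -1.0 F [ 0.6 -0.5 -0.4] gap 0.617 q [-0.161 -0.227  2.145  0.     1.222 -0.161]
shift units [-9.72  0.27  2.62] rows>= 9.7
turn units about y 0.0
```

Call:
{"api": "play_rows", "payload": {"series": [[[-0.97, 0, 0.2], [0, 0, 0]], [[-0.97, 0, 0.2], [0, 0, 0]], [[-0.97, 0, 0.25], [0, 0, 0]], [[-0.97, 0, 0.25], [0, 0, 0]], [[-0.97, 0, 0.25], [0, 0, 0]], [[-0.97, 0, 0.25], [0, 0, 0]], [[-0.97, 0, 0.3], [0, 0, 0]], [[-0.97, 0, 0.3], [0, 0, 0]], [[-0.97, 0, 0.3], [0, 0, 0]], [[-0.97, 0, 0.3], [0, 0, 0]]]}}

```text
clock: 54.6
ee_pos: [0.5203, 0.3225, 0.2062]
tcp_rot: [[0.0, -0.001, 1.0], [-1.0, -0.001, 0.0], [0.001, -1.0, -0.001]]
wrist_force: [0.4, 0.1, -1.0]
finger_gap: 0.621
```

Call:
{"api": "play_rows", "payload": {"series": [[[0, 0, 0], [0, -0.285, 0]], [[0, 0, 0], [0, -0.285, 0]], [[0, 0, 0], [0, -0.285, 0]], [[0, 0, 0], [0, -0.285, 0]], [[0, 0, 0], [0, -0.285, 0]], [[0, 0, 0], [0, -0.285, 0]], [[0, 0, 0], [0, -0.285, 0]], [[0, 0, 0], [0, -0.285, 0]], [[0, 0, 0], [0, -0.285, 0]], [[0, 0, 0], [0, -0.285, 0]]]}}

```text
clock: 55.6
ee_pos: [0.52, 0.3212, 0.2062]
tcp_rot: [[0.99, -0.001, 0.139], [-0.139, -0.0, 0.99], [-0.001, -1.0, -0.001]]
wrist_force: [1.3, -0.3, -0.7]
finger_gap: 0.616
```

Call:
{"api": "play_rows", "payload": {"series": [[[0, 0, 0], [0, -0.285, 0]], [[0, 0, 0], [0, 0, 0]], [[0, 0, 0], [0, 0, 0]]]}}

```text
clock: 55.9
ee_pos: [0.5203, 0.3213, 0.2062]
tcp_rot: [[1.0, -0.001, 0.006], [-0.006, -0.0, 1.0], [-0.001, -1.0, -0.0]]
wrist_force: [0.2, -0.4, -0.3]
finger_gap: 0.622
```

```bash
python3 - <<'E'
from h import *
go(.521,.322,.07,90);cm=snap('w7',alpha=1.3)
a=cv2.imread('pics/w7_raw.png');f=cv2.GaussianBlur(a,(3,3),0).astype(int);rb=f[...,2]-f[...,0]
reg=topreg(cm,a,.4855,.2605,.072,.107,.06);print(np.percentile(rb[reg],[5,50,90,99]))
blobs(reg&(rb>np.percentile(rb[reg],50)+35),cm,.08,100,'egg')
E
```

```text
t 55.9 p [0.5203 0.3213 0.2062] yawz 89.64 ydown -1.0 F [ 0.2 -0.4 -0.3] gap 0.622 q [ 0.387  0.17   1.762 -0.     1.21  -1.177]
shift units [0.02 4.54 0.02] rows>= 4.5
turn units about y -0.013
[ 1. 12. 21. 56.]
egg [104, 161, 53, 46, 1480] [129.8 184. ] [0.5154 0.2165 0.08  ]
```

Call:
{"api": "play_rows", "payload": {"series": [[[0, 0.5, 0], [0, 0, 0]], [[0, 0.9, 0], [0, 0, 0]], [[0, 0.9, 0], [0, 0, 0]], [[0, 0.9, 0], [0, 0, 0]], [[0, 0.7, 0], [0, 0, 0]], [[0, 0.4, 0], [0, 0, 0]], [[0, 0.17, 0], [0, 0, 0]], [[0, 0, 0], [0, 0, 0]]]}}

```text
clock: 56.75
ee_pos: [0.5206, 0.3214, 0.0719]
tcp_rot: [[1.0, -0.001, 0.004], [-0.004, -0.0, 1.0], [-0.001, -1.0, -0.0]]
wrist_force: [0.2, 0.7, -0.1]
finger_gap: 0.621
```

Call:
{"api": "play_rows", "payload": {"series": [[[0, 0, 0], [0, 0, 0]], [[0, 0, 0], [0, 0, 0]], [[0, 0, 0], [0, 0, 0]], [[0, 0, 0], [0, 0, 0]], [[0, 0, 0], [0, 0, 0]]], "jaw": 0.5}}

```text
clock: 57.25
ee_pos: [0.5209, 0.3215, 0.0724]
tcp_rot: [[1.0, 0.001, 0.003], [-0.003, 0.0, 1.0], [0.001, -1.0, 0.0]]
wrist_force: [0.6, 0.3, 0.3]
finger_gap: 0.752
```

Call:
{"api": "play_rows", "payload": {"series": [[[0, -0.4, 0], [0, 0, 0]], [[0, -0.9, 0], [0, 0, 0]], [[0, -0.9, 0], [0, 0, 0]], [[0, -0.9, 0], [0, 0, 0]], [[0, -0.9, 0], [0, 0, 0]], [[0, -0.6, 0], [0, 0, 0]]]}}

```text
clock: 57.85
ee_pos: [0.5216, 0.3219, 0.2138]
tcp_rot: [[1.0, 0.004, 0.003], [-0.003, 0.002, 1.0], [0.004, -1.0, 0.002]]
wrist_force: [0.9, -1.1, 0.4]
finger_gap: 0.749
```

Call:
{"api": "play_rows", "payload": {"series": [[[0, 0, 0], [0, 0.285, 0]], [[0, 0, 0], [0, 0.285, 0]], [[0, 0, 0], [0, 0.285, 0]], [[0, 0, 0], [0, 0.285, 0]], [[0, 0, 0], [0, 0.285, 0]], [[0, 0, 0], [0, 0.285, 0]], [[0, 0, 0], [0, 0.285, 0]], [[0, 0, 0], [0, 0.285, 0]], [[0, 0, 0], [0, 0.285, 0]], [[0, 0, 0], [0, 0.285, 0]]], "jaw": 1}}

```text
clock: 58.85
ee_pos: [0.5208, 0.3215, 0.2111]
tcp_rot: [[0.136, 0.001, 0.991], [-0.991, 0.0, 0.136], [-0.0, -1.0, 0.001]]
wrist_force: [-0.7, 0.2, -0.6]
finger_gap: 0.999
```

```bash
python3 - <<'E'
from h import *
go(.4325,-.060,.2,0)
E
```

```text
t 58.85 p [0.5208 0.3215 0.2111] yawz 7.83 ydown -1.0 F [-0.7  0.2 -0.6] gap 0.999 q [ 0.387  0.166  1.757 -0.     1.218  0.251]
shift units [12.2   0.36 -4.65] rows>= 12.2
turn units about y 0.273
```

Call:
{"api": "play_rows", "payload": {"series": [[[0.94, 0, -0.36], [0, 0, 0]], [[0.94, 0, -0.36], [0, 0, 0]], [[0.94, 0, -0.36], [0, 0, 0]], [[0.94, 0, -0.36], [0, 0, 0]], [[0.94, 0, -0.36], [0, 0, 0]], [[0.94, 0, -0.36], [0, 0, 0]], [[0.94, 0, -0.36], [0, 0, 0]], [[0.94, 0, -0.36], [0, 0, 0]], [[0.94, 0, -0.36], [0, 0, 0]], [[0.94, 0, -0.36], [0, 0, 0]]]}}

```text
clock: 59.85
ee_pos: [0.4536, 0.0259, 0.2111]
tcp_rot: [[0.142, 0.002, 0.99], [-0.99, -0.0, 0.142], [0.001, -1.0, 0.002]]
wrist_force: [-0.0, 0.6, -0.4]
finger_gap: 1.001
```

Call:
{"api": "play_rows", "payload": {"series": [[[0.94, 0, -0.36], [0, 0, 0]], [[0.94, 0, -0.36], [0, 0, 0]], [[0.92, 0, -0.34], [0, 0, 0]], [[0, 0, 0], [0, 0.27, 0]], [[0, 0, 0], [0, 0, 0]], [[0, 0, 0], [0, 0, 0]]]}}

```text
clock: 60.45
ee_pos: [0.4344, -0.0606, 0.2107]
tcp_rot: [[0.01, 0.001, 1.0], [-1.0, -0.0, 0.01], [0.0, -1.0, 0.001]]
wrist_force: [0.1, -0.6, 0.5]
finger_gap: 0.997
```

```bash
cat >> h.py <<'E'
def cups(n):
    cm=snap(n);a=cv2.imread('pics/%s_raw.png'%n);g=cv2.cvtColor(a,cv2.COLOR_BGR2GRAY)
    c=cv2.HoughCircles(cv2.medianBlur(g,3),cv2.HOUGH_GRADIENT,1,30,param1=100,param2=20,minRadius=16,maxRadius=48)
    for u,v,r in (c[0][:8] if c is not None else []):
        X=onz(cm,(u,v),.04);d=np.linalg.norm(X-(-np.array(cm['R']).T@cm['t']));print('circ',u,v,r,'rad mm',round(float(1000*r*d/334),1),X[:2].round(4))
E
python3 - <<'E'
from h import *
cups('w8');go(.4325,-.060,.011,0)
E
```

```text
circ 246.5 238.5 27.2 rad mm 28.0 [ 0.4264 -0.1271]
circ 254.5 172.5 24.6 rad mm 23.7 [ 0.4339 -0.0578]
circ 437.5 184.5 32.9 rad mm 36.7 [ 0.6162 -0.0676]
circ 135.5 292.5 27.2 rad mm 32.4 [ 0.3045 -0.1939]
circ 321.5 270.5 21.3 rad mm 23.5 [ 0.5063 -0.1637]
circ 334.5 299.5 20.4 rad mm 23.9 [ 0.5236 -0.2001]
circ 374.5 292.5 25.7 rad mm 30.7 [ 0.5674 -0.1913]
circ 392.5 129.5 20.2 rad mm 20.6 [ 0.563  -0.0147]
t 60.5 p [ 0.4344 -0.0604  0.2105] yawz 0.59 ydown -1.0 F [-0.1  0.7 -0.4] gap 1.002 q [-0.37  -0.242  2.153  0.     1.23  -0.381]
shift units [-0.01  6.65 -0.07] rows>= 6.7
turn units about y 0.021
```

Call:
{"api": "play_rows", "payload": {"series": [[[0, 0.6, -0.04], [0, 0, 0]], [[0, 0.95, 0], [0, 0, 0]], [[0, 0.95, 0], [0, 0, 0]], [[0, 0.95, 0], [0, 0, 0]], [[0, 0.95, 0], [0, 0, 0]], [[0, 0.95, 0], [0, 0, 0]], [[0, 0.8, 0], [0, 0, 0]], [[0, 0.4, 0], [0, 0, 0]], [[0, 0.1, 0], [0, 0, 0]], [[0, 0, 0], [0, 0, 0]]]}}

```text
clock: 61.5
ee_pos: [0.4336, -0.0606, 0.0109]
tcp_rot: [[0.009, 0.0, 1.0], [-1.0, -0.0, 0.009], [0.0, -1.0, 0.0]]
wrist_force: [-0.7, 0.8, 0.7]
finger_gap: 0.997
```

Call:
{"api": "play_rows", "payload": {"series": [[[0, 0, 0], [0, 0, 0]], [[0, 0, 0], [0, 0, 0]], [[0, 0, 0], [0, 0, 0]], [[0, 0, 0], [0, 0, 0]], [[0, 0, 0], [0, 0, 0]], [[0, 0, 0], [0, 0, 0]], [[0, 0, 0], [0, 0, 0]], [[0, 0, 0], [0, 0, 0]]], "jaw": -1}}

```text
clock: 62.3
ee_pos: [0.4343, -0.0611, 0.012]
tcp_rot: [[0.008, 0.002, 1.0], [-1.0, -0.001, 0.008], [0.001, -1.0, 0.002]]
wrist_force: [-0.5, 0.4, 5.7]
finger_gap: 0.62
```

Call:
{"api": "play_rows", "payload": {"series": [[[0, -0.4, 0], [0, 0, 0]], [[0, -0.9, 0], [0, 0, 0]], [[0, -0.9, 0], [0, 0, 0]], [[0, -0.9, 0], [0, 0, 0]], [[0, -0.9, 0], [0, 0, 0]], [[0, -0.9, 0], [0, 0, 0]], [[0, -0.9, 0], [0, 0, 0]], [[0, -0.7, 0], [0, 0, 0]]]}}

```text
clock: 63.1
ee_pos: [0.4332, -0.0607, 0.2079]
tcp_rot: [[0.008, 0.002, 1.0], [-1.0, -0.001, 0.008], [0.001, -1.0, 0.002]]
wrist_force: [0.6, 0.1, -0.0]
finger_gap: 0.615
```

```bash
python3 - <<'E'
from h import *
go(.450,.322,.205,90)
E
```

```text
t 63.1 p [ 0.4332 -0.0607  0.2079] yawz 0.43 ydown -1.0 F [ 0.6  0.1 -0. ] gap 0.615 q [-0.372 -0.243  2.159 -0.     1.223 -0.38 ]
shift units [-12.75   0.09   0.66] rows>= 12.8
turn units about y -3.127
```

Call:
{"api": "play_rows", "payload": {"series": [[[-0.98, 0, 0.05], [0, 0, 0]], [[-0.98, 0, 0.05], [0, 0, 0]], [[-0.98, 0, 0.05], [0, 0, 0]], [[-0.98, 0, 0.05], [0, 0, 0]], [[-0.98, 0, 0.05], [0, 0, 0]], [[-0.98, 0, 0.05], [0, 0, 0]], [[-0.98, 0, 0.05], [0, 0, 0]], [[-0.98, 0, 0.05], [0, 0, 0]], [[-0.98, 0, 0.05], [0, 0, 0]], [[-0.98, 0, 0.05], [0, 0, 0]]]}}

```text
clock: 64.1
ee_pos: [0.4454, 0.2345, 0.206]
tcp_rot: [[0.008, 0.0, 1.0], [-1.0, -0.0, 0.008], [0.0, -1.0, 0.0]]
wrist_force: [0.1, 0.3, -0.8]
finger_gap: 0.614
```

Call:
{"api": "play_rows", "payload": {"series": [[[-0.98, 0, 0.05], [0, 0, 0]], [[-0.98, 0, 0.05], [0, 0, 0]], [[-0.98, 0, 0.06], [0, 0, 0]], [[0, 0, 0], [0, -0.285, 0]], [[0, 0, 0], [0, -0.285, 0]], [[0, 0, 0], [0, -0.285, 0]], [[0, 0, 0], [0, -0.285, 0]], [[0, 0, 0], [0, -0.285, 0]], [[0, 0, 0], [0, -0.285, 0]], [[0, 0, 0], [0, -0.285, 0]]]}}

```text
clock: 65.1
ee_pos: [0.4496, 0.3214, 0.2059]
tcp_rot: [[0.847, -0.0, 0.531], [-0.531, -0.0, 0.847], [-0.0, -1.0, -0.0]]
wrist_force: [-0.3, 0.4, -0.2]
finger_gap: 0.615
```

Call:
{"api": "play_rows", "payload": {"series": [[[0, 0, 0], [0, -0.285, 0]], [[0, 0, 0], [0, -0.285, 0]], [[0, 0, 0], [0, -0.285, 0]], [[0, 0, 0], [0, -0.277, 0]], [[0, 0, 0], [0, 0, 0]], [[0, 0, 0], [0, 0, 0]]]}}

```text
clock: 65.7
ee_pos: [0.4498, 0.3215, 0.2058]
tcp_rot: [[1.0, 0.0, 0.003], [-0.003, 0.0, 1.0], [0.0, -1.0, 0.0]]
wrist_force: [-0.3, -0.4, -0.9]
finger_gap: 0.618
```

```bash
python3 - <<'E'
from h import *
go(.450,.322,.071,90)
E
```

```text
t 65.7 p [0.4498 0.3215 0.2058] yawz 89.84 ydown -1.0 F [-0.3 -0.4 -0.9] gap 0.618 q [ 0.437  0.041  1.903  0.     1.198 -1.131]
shift units [0.01 4.49 0.02] rows>= 4.5
turn units about y -0.005
```

Call:
{"api": "play_rows", "payload": {"series": [[[0, 0.5, 0], [0, 0, 0]], [[0, 0.9, 0], [0, 0, 0]], [[0, 0.9, 0], [0, 0, 0]], [[0, 0.9, 0], [0, 0, 0]], [[0, 0.7, 0], [0, 0, 0]], [[0, 0.4, 0], [0, 0, 0]], [[0, 0.17, 0], [0, 0, 0]], [[0, 0, 0], [0, 0, 0]]]}}

```text
clock: 66.5
ee_pos: [0.4499, 0.3216, 0.0712]
tcp_rot: [[1.0, -0.001, 0.0], [-0.0, -0.0, 1.0], [-0.001, -1.0, -0.0]]
wrist_force: [-0.4, -0.6, -0.3]
finger_gap: 0.62
```

Call:
{"api": "play_rows", "payload": {"series": [[[0, 0, 0], [0, 0, 0]], [[0, 0, 0], [0, 0, 0]], [[0, 0, 0], [0, 0, 0]], [[0, 0, 0], [0, 0, 0]], [[0, 0, 0], [0, 0, 0]]], "jaw": 0.5}}

```text
clock: 67.0
ee_pos: [0.4502, 0.3217, 0.0718]
tcp_rot: [[1.0, 0.001, -0.0], [0.0, 0.0, 1.0], [0.001, -1.0, 0.0]]
wrist_force: [0.9, -0.2, -0.9]
finger_gap: 0.747
```

Call:
{"api": "play_rows", "payload": {"series": [[[0, -0.4, 0], [0, 0, 0]], [[0, -0.9, 0], [0, 0, 0]], [[0, -0.9, 0], [0, 0, 0]], [[0, -0.9, 0], [0, 0, 0]], [[0, -0.9, 0], [0, 0, 0]], [[0, -0.6, 0], [0, 0, 0]]]}}

```text
clock: 67.6
ee_pos: [0.4509, 0.3221, 0.2131]
tcp_rot: [[1.0, 0.004, -0.0], [0.0, 0.002, 1.0], [0.004, -1.0, 0.002]]
wrist_force: [0.1, -0.4, -0.1]
finger_gap: 0.743
```

Call:
{"api": "play_rows", "payload": {"series": [[[0, 0, 0], [0, 0.285, 0]], [[0, 0, 0], [0, 0.285, 0]], [[0, 0, 0], [0, 0.285, 0]], [[0, 0, 0], [0, 0.285, 0]], [[0, 0, 0], [0, 0.285, 0]], [[0, 0, 0], [0, 0.285, 0]], [[0, 0, 0], [0, 0.285, 0]], [[0, 0, 0], [0, 0.285, 0]], [[0, 0, 0], [0, 0.285, 0]], [[0, 0, 0], [0, 0.285, 0]]], "jaw": 1}}

```text
clock: 68.6
ee_pos: [0.4501, 0.3217, 0.2105]
tcp_rot: [[0.14, 0.001, 0.99], [-0.99, 0.0, 0.14], [-0.0, -1.0, 0.001]]
wrist_force: [-0.0, -0.9, 0.2]
finger_gap: 0.998
```

Call:
{"api": "play_rows", "payload": {"series": [[[0, 0, 0], [0, 0.285, 0]], [[0.9, 0, 0], [0, 0, 0]], [[0.95, 0, 0], [0, 0, 0]], [[0.95, 0, 0], [0, 0, 0]], [[0.95, 0, 0], [0, 0, 0]], [[0.95, 0, 0], [0, 0, 0]], [[0.95, 0, 0], [0, 0, 0]], [[0.95, 0, 0], [0, 0, 0]], [[0.95, 0, 0], [0, 0, 0]], [[0.95, 0, 0], [0, 0, 0]]]}}

```text
clock: 69.6
ee_pos: [0.4509, 0.0655, 0.2105]
tcp_rot: [[0.004, 0.002, 1.0], [-1.0, -0.0, 0.004], [0.0, -1.0, 0.002]]
wrist_force: [-0.2, 0.1, 0.4]
finger_gap: 0.993
```

```bash
python3 - <<'E'
from h import *
cups('w9');go(.4268,-.132,.2,0)
E
```

```text
circ 232.5 346.5 20.0 rad mm 25.2 [ 0.4257 -0.1389]
circ 415.5 282.5 29.3 rad mm 36.0 [ 0.6277 -0.054 ]
circ 212.5 55.5 37.4 rad mm 35.4 [0.4132 0.1739]
circ 135.5 292.5 27.2 rad mm 32.4 [ 0.3204 -0.0667]
circ 364.5 238.5 17.2 rad mm 18.7 [ 0.5644 -0.0008]
t 69.65 p [0.4512 0.0625 0.2105] yawz 0.09 ydown -1.0 F [ 1.5 -1.4 -0. ] gap 0.999 q [-0.084 -0.198  2.117 -0.003  1.221 -0.084]
shift units [ 6.48  0.37 -0.82] rows>= 6.5
turn units about y 0.003
```

Call:
{"api": "play_rows", "payload": {"series": [[[0.9, 0, -0.12], [0, 0, 0]], [[0.95, 0, -0.12], [0, 0, 0]], [[0.95, 0, -0.12], [0, 0, 0]], [[0.95, 0, -0.12], [0, 0, 0]], [[0.95, 0, -0.12], [0, 0, 0]], [[0.95, 0, -0.12], [0, 0, 0]], [[0.85, 0, -0.1], [0, 0, 0]], [[0, 0, 0], [0, 0, 0]], [[0, 0, 0], [0, 0, 0]]]}}

```text
clock: 70.55
ee_pos: [0.4271, -0.1285, 0.21]
tcp_rot: [[0.002, 0.001, 1.0], [-1.0, 0.0, 0.002], [-0.0, -1.0, 0.001]]
wrist_force: [0.1, 0.2, -0.1]
finger_gap: 1.0
```

```bash
python3 - <<'E'
from h import *
cups('w10');go(.4268,-.1325,.011,0)
E
```

```text
circ 254.5 179.5 22.4 rad mm 21.6 [ 0.4265 -0.1323]
circ 447.5 114.5 31.5 rad mm 34.1 [ 0.6074 -0.0685]
circ 377.5 289.5 28.0 rad mm 33.3 [ 0.5615 -0.2558]
circ 344.5 235.5 21.7 rad mm 23.0 [ 0.5189 -0.1912]
t 70.6 p [ 0.4271 -0.128   0.2099] yawz 0.19 ydown -1.0 F [0.2 0.2 0.3] gap 0.999 q [-5.200e-01 -2.220e-01  2.138e+00  1.000e-03  1.225e+00 -5.230e-01]
shift units [ 0.15  6.63 -0.01] rows>= 6.6
turn units about y 0.007
```

Call:
{"api": "play_rows", "payload": {"series": [[[0.15, 0.6, 0], [0, 0, 0]], [[0, 0.95, 0], [0, 0, 0]], [[0, 0.95, 0], [0, 0, 0]], [[0, 0.95, 0], [0, 0, 0]], [[0, 0.95, 0], [0, 0, 0]], [[0, 0.95, 0], [0, 0, 0]], [[0, 0.8, 0], [0, 0, 0]], [[0, 0.4, 0], [0, 0, 0]], [[0, 0.1, 0], [0, 0, 0]], [[0, 0, 0], [0, 0, 0]]]}}

```text
clock: 71.6
ee_pos: [0.4275, -0.1326, 0.0103]
tcp_rot: [[0.004, 0.0, 1.0], [-1.0, -0.0, 0.004], [0.0, -1.0, 0.0]]
wrist_force: [-0.2, -0.7, -0.0]
finger_gap: 1.001
```

Call:
{"api": "play_rows", "payload": {"series": [[[0, 0, 0], [0, 0, 0]], [[0, 0, 0], [0, 0, 0]], [[0, 0, 0], [0, 0, 0]], [[0, 0, 0], [0, 0, 0]], [[0, 0, 0], [0, 0, 0]], [[0, 0, 0], [0, 0, 0]], [[0, 0, 0], [0, 0, 0]], [[0, 0, 0], [0, 0, 0]]], "jaw": -1}}

```text
clock: 72.4
ee_pos: [0.4283, -0.1336, 0.0114]
tcp_rot: [[0.003, 0.002, 1.0], [-1.0, -0.001, 0.003], [0.001, -1.0, 0.002]]
wrist_force: [-0.6, 0.6, 6.5]
finger_gap: 0.619
```

Call:
{"api": "play_rows", "payload": {"series": [[[0, -0.4, 0], [0, 0, 0]], [[0, -0.9, 0], [0, 0, 0]], [[0, -0.9, 0], [0, 0, 0]], [[0, -0.9, 0], [0, 0, 0]], [[0, -0.9, 0], [0, 0, 0]], [[0, -0.9, 0], [0, 0, 0]], [[0, -0.9, 0], [0, 0, 0]], [[0, -0.7, 0], [0, 0, 0]]]}}

```text
clock: 73.2
ee_pos: [0.427, -0.133, 0.2073]
tcp_rot: [[0.003, 0.002, 1.0], [-1.0, -0.001, 0.003], [0.001, -1.0, 0.002]]
wrist_force: [1.0, 0.1, -0.2]
finger_gap: 0.619
```

```bash
python3 - <<'E'
from h import *
go(.447,.232,.205,90)
E
```

```text
t 73.2 p [ 0.427  -0.133   0.2073] yawz 0.2 ydown -1.0 F [ 1.   0.1 -0.2] gap 0.619 q [-0.529 -0.217  2.139 -0.     1.217 -0.533]
shift units [-12.16   0.06   0.71] rows>= 12.2
turn units about y -3.135
```

Call:
{"api": "play_rows", "payload": {"series": [[[-0.94, 0, 0.05], [0, 0, 0]], [[-0.94, 0, 0.05], [0, 0, 0]], [[-0.94, 0, 0.05], [0, 0, 0]], [[-0.94, 0, 0.05], [0, 0, 0]], [[-0.94, 0, 0.05], [0, 0, 0]], [[-0.94, 0, 0.05], [0, 0, 0]], [[-0.94, 0, 0.05], [0, 0, 0]], [[-0.94, 0, 0.05], [0, 0, 0]], [[-0.94, 0, 0.06], [0, 0, 0]], [[-0.94, 0, 0.06], [0, 0, 0]]]}}

```text
clock: 74.2
ee_pos: [0.4411, 0.1502, 0.2054]
tcp_rot: [[0.003, 0.0, 1.0], [-1.0, -0.0, 0.003], [0.0, -1.0, 0.0]]
wrist_force: [0.5, 0.2, -0.6]
finger_gap: 0.617
```

Call:
{"api": "play_rows", "payload": {"series": [[[-0.94, 0, 0.06], [0, 0, 0]], [[-0.92, 0, 0.06], [0, 0, 0]], [[-0.9, 0, 0.06], [0, 0, 0]], [[0, 0, 0], [0, -0.285, 0]], [[0, 0, 0], [0, -0.285, 0]], [[0, 0, 0], [0, -0.285, 0]], [[0, 0, 0], [0, -0.285, 0]], [[0, 0, 0], [0, -0.285, 0]], [[0, 0, 0], [0, -0.285, 0]], [[0, 0, 0], [0, -0.285, 0]]]}}

```text
clock: 75.2
ee_pos: [0.4463, 0.2317, 0.2053]
tcp_rot: [[0.845, -0.0, 0.535], [-0.535, -0.0, 0.845], [-0.0, -1.0, -0.0]]
wrist_force: [0.6, 0.1, -1.0]
finger_gap: 0.62
```

Call:
{"api": "play_rows", "payload": {"series": [[[0, 0, 0], [0, -0.285, 0]], [[0, 0, 0], [0, -0.285, 0]], [[0, 0, 0], [0, -0.285, 0]], [[0, 0, 0], [0, -0.285, 0]], [[0, 0, 0], [0, 0, 0]], [[0, 0, 0], [0, 0, 0]]]}}

```text
clock: 75.8
ee_pos: [0.4465, 0.2318, 0.2052]
tcp_rot: [[1.0, -0.0, 0.003], [-0.003, -0.0, 1.0], [-0.0, -1.0, -0.0]]
wrist_force: [0.8, -0.3, -0.7]
finger_gap: 0.616
```

```bash
python3 - <<'E'
from h import *
go(.447,.232,.071,90);cm=snap('w11',alpha=1.3)
a=cv2.imread('pics/w11_raw.png');f=cv2.GaussianBlur(a,(3,3),0).astype(int);rb=f[...,2]-f[...,0]
reg=topreg(cm,a,.4855,.2605,.072,.107,.06);print(np.percentile(rb[reg],[5,50,90,99]))
blobs(reg&(rb>np.percentile(rb[reg],50)+30),cm,.08,100,'egg')
E
```

```text
t 75.8 p [0.4465 0.2318 0.2052] yawz 89.83 ydown -1.0 F [ 0.8 -0.3 -0.7] gap 0.616 q [ 0.277 -0.074  2.018 -0.     1.198 -1.291]
shift units [0.02 4.47 0.01] rows>= 4.5
turn units about y -0.006
[ 6. 12. 19. 26.]
```

Call:
{"api": "play_rows", "payload": {"series": [[[0, 0.5, 0], [0, 0, 0]], [[0, 0.9, 0], [0, 0, 0]], [[0, 0.9, 0], [0, 0, 0]], [[0, 0.9, 0], [0, 0, 0]], [[0, 0.7, 0], [0, 0, 0]], [[0, 0.4, 0], [0, 0, 0]], [[0, 0.16, 0], [0, 0, 0]], [[0, 0, 0], [0, 0, 0]]]}}

```text
clock: 76.65
ee_pos: [0.4466, 0.2319, 0.0708]
tcp_rot: [[1.0, -0.001, 0.0], [-0.0, -0.0, 1.0], [-0.001, -1.0, -0.0]]
wrist_force: [0.2, -0.4, -0.7]
finger_gap: 0.617
```

Call:
{"api": "play_rows", "payload": {"series": [[[0, 0, 0], [0, 0, 0]], [[0, 0, 0], [0, 0, 0]], [[0, 0, 0], [0, 0, 0]], [[0, 0, 0], [0, 0, 0]], [[0, 0, 0], [0, 0, 0]]], "jaw": 0.5}}

```text
clock: 77.15
ee_pos: [0.447, 0.232, 0.0715]
tcp_rot: [[1.0, 0.001, -0.0], [0.0, 0.0, 1.0], [0.001, -1.0, 0.0]]
wrist_force: [0.5, 0.3, -0.8]
finger_gap: 0.75
```

Call:
{"api": "play_rows", "payload": {"series": [[[0, -0.4, 0], [0, 0, 0]], [[0, -0.9, 0], [0, 0, 0]], [[0, -0.9, 0], [0, 0, 0]], [[0, -0.9, 0], [0, 0, 0]], [[0, -0.9, 0], [0, 0, 0]], [[0, -0.9, 0], [0, 0, 0]], [[0, -0.9, 0], [0, 0, 0]], [[0, -0.9, 0], [0, 0, 0]], [[0, -0.9, 0], [0, 0, 0]], [[0, -0.9, 0], [0, 0, 0]]]}}

```text
clock: 78.15
ee_pos: [0.4465, 0.2318, 0.3283]
tcp_rot: [[1.0, 0.001, -0.0], [0.0, 0.0, 1.0], [0.001, -1.0, 0.0]]
wrist_force: [0.2, 0.3, -0.3]
finger_gap: 0.748
```

```bash
python3 - <<'E'
from h import *
st();cm=snap('w12',alpha=1.3)
E
```

```text
t 78.15 p [0.4465 0.2318 0.3283] yawz 90.02 ydown -1.0 F [ 0.2  0.3 -0.3] gap 0.748 q [ 0.277 -0.162  1.872  0.     1.43  -1.294]
```

View pics/w12.png

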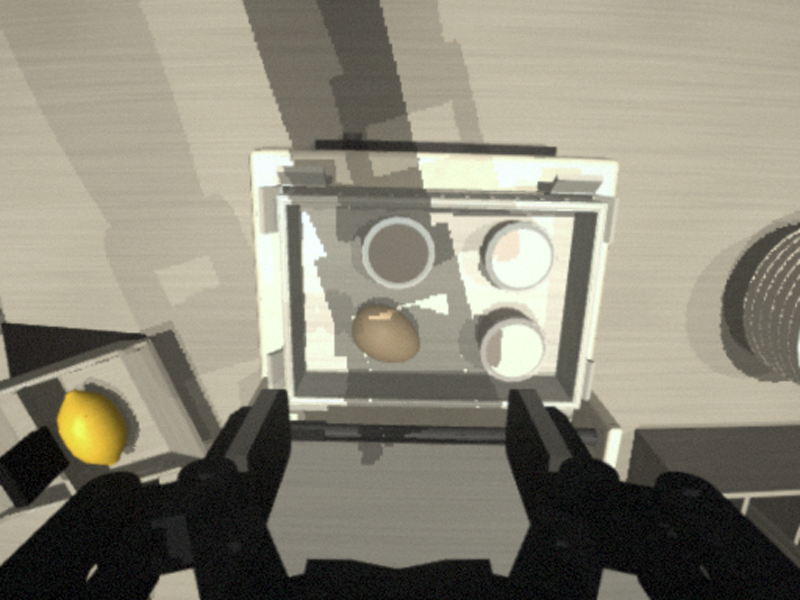

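All three cups and the egg lie flat in the seated tray (egg (385,333), cups (398,252), (517,255) and (513,349)). Next, locate the handle bar numerically while rising and turning.

Call:
{"api": "play_rows", "payload": {"series": [[[0, -0.6, 0], [0, 0.285, 0]], [[0, -0.6, 0], [0, 0.285, 0]], [[0, -0.6, 0], [0, 0.285, 0]], [[0, -0.6, 0], [0, 0.285, 0]], [[0, -0.4, 0], [0, 0.285, 0]], [[0, -0.4, 0], [0, 0.285, 0]], [[0, 0, 0], [0, 0.285, 0]], [[0, 0, 0], [0, 0.285, 0]], [[0, 0, 0], [0, 0.285, 0]], [[0, 0, 0], [0, 0.285, 0]]], "jaw": 0.5}}

```text
clock: 79.2
ee_pos: [0.4465, 0.2318, 0.4227]
tcp_rot: [[0.14, 0.001, 0.99], [-0.99, 0.0, 0.14], [-0.0, -1.0, 0.001]]
wrist_force: [0.3, 0.5, -0.5]
finger_gap: 0.75
```

Call:
{"api": "play_rows", "payload": {"series": [[[0, 0, 0], [0, 0.29, 0]], [[0, 0, 0], [0, 0, 0]], [[0, 0, 0], [0, 0, 0]]]}}

```text
clock: 79.5
ee_pos: [0.4466, 0.2318, 0.4225]
tcp_rot: [[0.004, 0.0, 1.0], [-1.0, 0.0, 0.004], [-0.0, -1.0, 0.0]]
wrist_force: [-0.0, 0.3, 0.8]
finger_gap: 0.749
```

```bash
python3 - <<'E'
from h import *
from kin import *
cm=env.camera_model('top');b=cv2.imread('pics/t6_raw.png')
g=b.max(2)
for th in(1.45,1.6,1.75):print(th,proj(cm,[[.5905-.24*np.cos(th),y,.102+.24*np.sin(th)] for y in(.335,.26,.185)]).round(1).tolist())
sub=g[125:150,60:160];m=(g<45);m[:125]=0;m[150:]=0;m[:,:75]=0;m[:,160:]=0
k,l,s,c=cv2.connectedComponentsWithStats(m.astype(np.uint8))
print([(s[i].tolist(),c[i].round(1).tolist()) for i in range(1,k) if s[i,4]>20])
st()
for th in(1.6,1.2,.8,.4,0):print(th,ik(np.array([.5905-.24*np.cos(th),.26,.102+.24*np.sin(th)-.0187]),np.array([[0,0,1],[-1,0,0],[0,-1,0.]]),[.3,0,1.9,0,1.2,.3]))
cm=snap('w13')
E
```

```text
1.45 [[65.2, 171.9], [104.3, 171.9], [143.3, 172.0]]
1.6 [[65.2, 153.2], [104.4, 153.2], [143.4, 153.3]]
1.75 [[66.5, 135.0], [105.3, 135.1], [144.1, 135.1]]
[([75, 129, 40, 7, 163], [89.4, 132.1]), ([125, 130, 20, 3, 29], [134.0, 131.1])]
t 79.5 p [0.4466 0.2318 0.4225] yawz 0.23 ydown -1.0 F [-0.   0.3  0.8] gap 0.749 q [ 0.277 -0.182  1.724 -0.     1.599  0.273]
1.6 (array([2.54959346e-01, 1.82307799e-01, 1.53411873e+00, 6.15669905e-12,
       1.42516613e+00, 2.54959346e-01]), np.float64(3.134633602020965e-11))
1.2 (array([ 2.97638717e-01, -2.19071656e-03,  1.76058493e+00,  2.20508026e-11,
        1.38319844e+00,  2.97638717e-01]), np.float64(1.4713313426652163e-10))
0.8 (array([ 3.46283466e-01, -1.34077946e-01,  1.97853980e+00, -1.14968688e-10,
        1.29713080e+00,  3.46283466e-01]), np.float64(2.196215431737869e-10))
0.4 (array([ 3.87996379e-01, -1.69321350e-01,  2.15749846e+00, -3.30101083e-13,
        1.15341555e+00,  3.87996379e-01]), np.float64(6.505906924303417e-13))
0 (array([ 4.04912950e-01, -6.58237118e-02,  2.25735200e+00, -2.57656363e-13,
        9.50064368e-01,  4.04912950e-01]), np.float64(4.3243186809149847e-13))
```

Call:
{"api": "play_rows", "payload": {"series": [[[-0.12, 0, 0.8], [0, 0, 0]], [[-0.12, 0, 0.9], [0, 0, 0]], [[-0.12, 0, 0.9], [0, 0, 0]], [[-0.12, 0, 0.9], [0, 0, 0]], [[-0.12, 0, 0.9], [0, 0, 0]], [[-0.12, 0, 0.9], [0, 0, 0]], [[-0.12, 0, 0.9], [0, 0, 0]], [[0, 0, 0], [0, 0, 0]], [[0, 0, 0], [0, 0, 0]]], "jaw": 0.3}}

```text
clock: 80.45
ee_pos: [0.6328, 0.2572, 0.4212]
tcp_rot: [[0.002, -0.002, 1.0], [-1.0, -0.0, 0.002], [0.0, -1.0, -0.002]]
wrist_force: [-0.2, -0.4, -0.2]
finger_gap: 0.653
```

```bash
python3 - <<'E'
from h import *
st();cm=snap('w14');a=cv2.imread('pics/w14_raw.png');g=a.max(2)
for th in(1.55,1.65,1.75):print(th,proj(cm,[[.5905-.24*np.cos(th),y,.102+.24*np.sin(th)] for y in(.335,.31,.26,.185)]).round(0).tolist())
for v in range(20,300,25):
    d=np.where(g[v]<50)[0];runs=np.split(d,np.where(np.diff(d)>1)[0]+1) if len(d) else []
    print(v,[(int(r[0]),int(r[-1])) for r in runs if len(r)>4])
E
```

```text
t 80.45 p [0.6328 0.2572 0.4212] yawz 0.12 ydown -1.0 F [-0.2 -0.4 -0.2] gap 0.653 q [0.238 0.235 1.301 0.    1.608 0.236]
1.55 [[182.0, 91.0], [184.0, 130.0], [188.0, 202.0], [194.0, 294.0]]
1.65 [[220.0, 91.0], [221.0, 130.0], [222.0, 202.0], [225.0, 294.0]]
1.75 [[257.0, 91.0], [257.0, 130.0], [256.0, 201.0], [256.0, 292.0]]
20 []
45 []
70 []
95 []
120 [(258, 278)]
145 [(256, 277)]
170 [(256, 276)]
195 [(255, 275)]
220 [(254, 273)]
245 [(253, 272)]
270 [(156, 165), (179, 194), (253, 270), (315, 329), (343, 353)]
295 [(134, 165), (172, 192), (284, 308), (317, 337), (344, 375)]
```

Call:
{"api": "play_rows", "payload": {"series": [[[0, 0.2, 0.2], [0, 0, 0]], [[0, 0.8, 0], [0, 0, 0]], [[0, 0.8, 0], [0, 0, 0]], [[0, 0.7, 0], [0, 0, 0]], [[0, 0.5, 0], [0, 0, 0]], [[0, 0.3, 0], [0, 0, 0]], [[0, 0.1, 0], [0, 0, 0]], [[0, 0, 0], [0, 0, 0]]]}}

```text
clock: 81.3
ee_pos: [0.6388, 0.2574, 0.3206]
tcp_rot: [[0.001, 0.001, 1.0], [-1.0, 0.0, 0.001], [-0.0, -1.0, 0.001]]
wrist_force: [0.5, 0.1, -0.9]
finger_gap: 0.648
```

Call:
{"api": "play_rows", "payload": {"series": [[[0, 0, 0], [0, 0, 0]], [[0, 0, 0], [0, 0, 0]], [[0, 0, 0], [0, 0, 0]], [[0, 0, 0], [0, 0, 0]], [[0, 0, 0], [0, 0, 0]], [[0, 0, 0], [0, 0, 0]], [[0, 0, 0], [0, 0, 0]]], "jaw": -1, "force": 40}}

```text
clock: 82.0
ee_pos: [0.6395, 0.2574, 0.3216]
tcp_rot: [[0.001, 0.003, 1.0], [-1.0, 0.001, 0.001], [-0.001, -1.0, 0.003]]
wrist_force: [2.3, 1.2, 5.3]
finger_gap: 0.167
```

```bash
python3 - <<'E'
from h import *
st()
E
```

```text
t 82.0 p [0.6395 0.2574 0.3216] yawz 0.03 ydown -1.0 F [2.3 1.2 5.3] gap 0.167 q [ 0.236  0.266  1.439 -0.     1.434  0.235]
```

```bash
python3 - <<'E'
import numpy as np
th=np.r_[np.linspace(1.76,0.12,21)];r=.24/.03
for i in range(20):
    a,b=th[i],th[i+1];print([-.01,round(-r*(np.sin(b)-np.sin(a)),2),round(-r*(np.cos(b)-np.cos(a)),2)],round(b,2),'tcp',round(.593-.24*np.cos(b),4),round(.102+.24*np.sin(b)-.0161,4))
E
```

```text
[-0.01, np.float64(-0.1), np.float64(-0.65)] 1.68 tcp 0.6187 0.3245
[-0.01, np.float64(-0.04), np.float64(-0.65)] 1.6 tcp 0.599 0.3258
[-0.01, np.float64(0.01), np.float64(-0.66)] 1.51 tcp 0.5794 0.3255
[-0.01, np.float64(0.06), np.float64(-0.65)] 1.43 tcp 0.5598 0.3236
[-0.01, np.float64(0.12), np.float64(-0.65)] 1.35 tcp 0.5404 0.3201
[-0.01, np.float64(0.17), np.float64(-0.63)] 1.27 tcp 0.5214 0.315
[-0.01, np.float64(0.22), np.float64(-0.62)] 1.19 tcp 0.5029 0.3083
[-0.01, np.float64(0.27), np.float64(-0.6)] 1.1 tcp 0.485 0.3002
[-0.01, np.float64(0.32), np.float64(-0.57)] 1.02 tcp 0.4678 0.2907
[-0.01, np.float64(0.36), np.float64(-0.55)] 0.94 tcp 0.4515 0.2797
[-0.01, np.float64(0.41), np.float64(-0.51)] 0.86 tcp 0.4361 0.2675
[-0.01, np.float64(0.45), np.float64(-0.48)] 0.78 tcp 0.4217 0.254
[-0.01, np.float64(0.49), np.float64(-0.44)] 0.69 tcp 0.4085 0.2394
[-0.01, np.float64(0.52), np.float64(-0.4)] 0.61 tcp 0.3966 0.2238
[-0.01, np.float64(0.55), np.float64(-0.35)] 0.53 tcp 0.3859 0.2072
[-0.01, np.float64(0.58), np.float64(-0.31)] 0.45 tcp 0.3767 0.1899
[-0.01, np.float64(0.6), np.float64(-0.26)] 0.37 tcp 0.3689 0.1718
[-0.01, np.float64(0.62), np.float64(-0.21)] 0.28 tcp 0.3626 0.1531
[-0.01, np.float64(0.64), np.float64(-0.16)] 0.2 tcp 0.3579 0.1341
[-0.01, np.float64(0.65), np.float64(-0.11)] 0.12 tcp 0.3547 0.1146
```

Call:
{"api": "play_rows", "payload": {"series": [[[-0.01, -0.1, -0.65], [0, 0, 0]], [[-0.01, -0.04, -0.65], [0, 0, 0]], [[-0.01, 0.01, -0.66], [0, 0, 0]], [[-0.01, 0.06, -0.65], [0, 0, 0]], [[0, 0, 0], [0, 0, 0]]]}}

```text
clock: 82.5
ee_pos: [0.5596, 0.2594, 0.3253]
tcp_rot: [[0.002, 0.004, 1.0], [-1.0, 0.002, 0.002], [-0.002, -1.0, 0.004]]
wrist_force: [-2.5, 1.2, 8.7]
finger_gap: 0.168
```

Call:
{"api": "play_rows", "payload": {"series": [[[-0.01, 0.12, -0.65], [0, 0, 0]], [[-0.01, 0.17, -0.63], [0, 0, 0]], [[-0.01, 0.22, -0.62], [0, 0, 0]], [[-0.01, 0.27, -0.6], [0, 0, 0]], [[-0.01, 0.32, -0.57], [0, 0, 0]], [[-0.01, 0.36, -0.55], [0, 0, 0]], [[0, 0, 0], [0, 0, 0]]]}}

```text
clock: 83.2
ee_pos: [0.449, 0.262, 0.2776]
tcp_rot: [[0.002, -0.005, 1.0], [-1.0, 0.004, 0.002], [-0.004, -1.0, -0.005]]
wrist_force: [-3.6, 5.4, 2.3]
finger_gap: 0.167
```

Call:
{"api": "play_rows", "payload": {"series": [[[-0.01, 0.41, -0.51], [0, 0, 0]], [[-0.01, 0.45, -0.48], [0, 0, 0]], [[-0.01, 0.49, -0.44], [0, 0, 0]], [[-0.01, 0.52, -0.4], [0, 0, 0]], [[-0.01, 0.55, -0.35], [0, 0, 0]], [[0, 0, 0], [0, 0, 0]]]}}

```text
clock: 83.8
ee_pos: [0.3837, 0.2633, 0.2031]
tcp_rot: [[0.001, -0.005, 1.0], [-1.0, 0.005, 0.001], [-0.005, -1.0, -0.005]]
wrist_force: [-0.1, 8.4, -6.7]
finger_gap: 0.172
```

Call:
{"api": "play_rows", "payload": {"series": [[[-0.01, 0.58, -0.31], [0, 0, 0]], [[-0.01, 0.6, -0.26], [0, 0, 0]], [[-0.01, 0.62, -0.21], [0, 0, 0]], [[-0.01, 0.64, -0.16], [0, 0, 0]], [[-0.01, 0.65, -0.11], [0, 0, 0]], [[0, 0, 0], [0, 0, 0]], [[0, 0, 0], [0, 0, 0]]]}}

```text
clock: 84.5
ee_pos: [0.3526, 0.264, 0.1108]
tcp_rot: [[-0.001, -0.005, 1.0], [-1.0, 0.003, -0.001], [-0.003, -1.0, -0.005]]
wrist_force: [-0.4, 6.8, -6.8]
finger_gap: 0.17
```

Call:
{"api": "play_rows", "payload": {"series": [[[0, 0.25, -0.03], [0, 0, 0]], [[0, 0.25, -0.02], [0, 0, 0]], [[0, 0, 0], [0, 0, 0]]]}}

```text
clock: 84.8
ee_pos: [0.3511, 0.264, 0.0964]
tcp_rot: [[-0.001, -0.005, 1.0], [-1.0, 0.003, -0.001], [-0.003, -1.0, -0.005]]
wrist_force: [-1.8, 7.2, -2.9]
finger_gap: 0.17
```

Call:
{"api": "play_rows", "payload": {"series": [[[0, 0.15, 0], [0, 0, 0]], [[0, 0.1, 0], [0, 0, 0]], [[0, 0, 0], [0, 0, 0]]]}}

```text
clock: 85.1
ee_pos: [0.3508, 0.264, 0.0895]
tcp_rot: [[-0.001, -0.007, 1.0], [-1.0, 0.003, -0.001], [-0.003, -1.0, -0.007]]
wrist_force: [-5.9, 5.7, 1.1]
finger_gap: 0.163
```

Call:
{"api": "play_rows", "payload": {"series": [[[0, 0.1, 0], [0, 0, 0]], [[0, 0.1, 0], [0, 0, 0]], [[0, 0, 0], [0, 0, 0]]]}}

```text
clock: 85.4
ee_pos: [0.3505, 0.2641, 0.0842]
tcp_rot: [[-0.001, -0.008, 1.0], [-1.0, 0.002, -0.001], [-0.002, -1.0, -0.008]]
wrist_force: [-7.6, 5.5, 5.9]
finger_gap: 0.164
```

Call:
{"api": "play_rows", "payload": {"series": [[[0, 0.07, 0], [0, 0, 0]], [[0, 0.07, 0], [0, 0, 0]], [[0, 0, 0], [0, 0, 0]]]}}

```text
clock: 85.7
ee_pos: [0.3505, 0.2641, 0.0837]
tcp_rot: [[-0.0, -0.012, 1.0], [-1.0, 0.0, -0.0], [-0.0, -1.0, -0.012]]
wrist_force: [-17.4, -0.7, 31.2]
finger_gap: 0.164
```

Call:
{"api": "play_rows", "payload": {"series": [[[0, 0.02, 0], [0, 0, 0]], [[0, 0, 0], [0, 0, 0]], [[0, 0, 0], [0, 0, 0]], [[0, 0, 0], [0, 0, 0]], [[0, 0, 0], [0, 0, 0]], [[0, 0, 0], [0, 0, 0]], [[0, 0, 0], [0, 0, 0]], [[0, 0, 0], [0, 0, 0]], [[0, 0, 0], [0, 0, 0]], [[0, 0, 0], [0, 0, 0]]]}}

```text
clock: 86.7
ee_pos: [0.3505, 0.2641, 0.0837]
tcp_rot: [[-0.0, -0.012, 1.0], [-1.0, -0.0, -0.0], [0.0, -1.0, -0.012]]
wrist_force: [-18.8, -1.9, 33.7]
finger_gap: 0.172
```

Call:
{"api": "play_rows", "payload": {"series": [[[0, 0, 0], [0, 0, 0]], [[0, 0, 0], [0, 0, 0]], [[0, 0, 0], [0, 0, 0]], [[0, 0, 0], [0, 0, 0]], [[0, 0, 0], [0, 0, 0]], [[0, 0, 0], [0, 0, 0]], [[0, 0, 0], [0, 0, 0]], [[0, 0, 0], [0, 0, 0]], [[0, 0, 0], [0, 0, 0]], [[0, 0, 0], [0, 0, 0]]]}}

```text
clock: 87.7
ee_pos: [0.3505, 0.2641, 0.0837]
tcp_rot: [[-0.0, -0.012, 1.0], [-1.0, -0.0, -0.0], [0.0, -1.0, -0.012]]
wrist_force: [-18.8, -1.5, 34.2]
finger_gap: 0.166
```

Call:
{"api": "play_rows", "payload": {"series": [[[0, 0, 0], [0, 0, 0]], [[0, 0, 0], [0, 0, 0]], [[0, 0, 0], [0, 0, 0]], [[0, 0, 0], [0, 0, 0]], [[0, 0, 0], [0, 0, 0]], [[0, 0, 0], [0, 0, 0]], [[0, 0, 0], [0, 0, 0]], [[0, 0, 0], [0, 0, 0]]]}}

```text
clock: 88.5
ee_pos: [0.3505, 0.2641, 0.0837]
tcp_rot: [[-0.0, -0.012, 1.0], [-1.0, -0.0, -0.0], [0.0, -1.0, -0.012]]
wrist_force: [-18.2, -1.5, 34.4]
finger_gap: 0.17
```

```bash
python3 - <<'E'
from h import *
st();cm=env.camera_model('side');a=env.snapshot('side');save('s6_raw',a);save('t7_raw',env.snapshot('top'))
E
```

```text
t 88.5 p [0.3505 0.2641 0.0837] yawz -0.01 ydown -0.9999 F [-18.2  -1.5  34.4] gap 0.17 q [ 0.411 -0.055  2.246  0.006  0.961  0.408]
```

Call:
{"api": "play_rows", "payload": {"series": [[[0, -0.3, 0.0], [0, 0, 0]], [[0, -0.4, 0.03], [0, 0, 0]], [[0, -0.4, 0.05], [0, 0, 0]], [[0.01, -0.65, 0.11], [0, 0, 0]], [[0.01, -0.64, 0.16], [0, 0, 0]], [[0.01, -0.62, 0.21], [0, 0, 0]], [[0.01, -0.6, 0.26], [0, 0, 0]], [[0.01, -0.58, 0.31], [0, 0, 0]], [[0.01, -0.55, 0.35], [0, 0, 0]], [[0, 0, 0], [0, 0, 0]]]}}

```text
clock: 89.6
ee_pos: [0.3955, 0.2629, 0.2215]
tcp_rot: [[-0.0, -0.009, 1.0], [-1.0, 0.004, -0.0], [-0.004, -1.0, -0.009]]
wrist_force: [-5.0, 6.0, 2.8]
finger_gap: 0.169
```

Call:
{"api": "play_rows", "payload": {"series": [[[0.01, -0.52, 0.4], [0, 0, 0]], [[0.01, -0.49, 0.44], [0, 0, 0]], [[0.01, -0.45, 0.48], [0, 0, 0]], [[0.01, -0.41, 0.51], [0, 0, 0]], [[0.01, -0.36, 0.55], [0, 0, 0]], [[0, 0, 0], [0, 0, 0]]]}}

```text
clock: 90.2
ee_pos: [0.467, 0.2612, 0.2902]
tcp_rot: [[0.001, -0.01, 1.0], [-1.0, 0.003, 0.001], [-0.003, -1.0, -0.01]]
wrist_force: [-6.7, 2.0, 10.6]
finger_gap: 0.168
```

Call:
{"api": "play_rows", "payload": {"series": [[[0.01, -0.32, 0.57], [0, 0, 0]], [[0.01, -0.27, 0.6], [0, 0, 0]], [[0.01, -0.22, 0.62], [0, 0, 0]], [[0.01, -0.17, 0.63], [0, 0, 0]], [[0.01, -0.12, 0.65], [0, 0, 0]], [[0.01, -0.06, 0.65], [0, 0, 0]], [[0.01, -0.01, 0.66], [0, 0, 0]], [[0.01, 0.04, 0.65], [0, 0, 0]], [[0.01, 0.06, 0.5], [0, 0, 0]], [[0, 0, 0], [0, 0, 0]]]}}

```text
clock: 91.2
ee_pos: [0.6359, 0.2571, 0.3206]
tcp_rot: [[0.0, -0.002, 1.0], [-1.0, -0.0, 0.0], [0.0, -1.0, -0.002]]
wrist_force: [1.6, -0.5, 3.0]
finger_gap: 0.168
```

Call:
{"api": "play_rows", "payload": {"series": [[[0, 0, 0], [0, 0, 0]], [[0, 0, 0], [0, 0, 0]], [[0, 0, 0], [0, 0, 0]], [[0, 0, 0], [0, 0, 0]]], "jaw": 0.3}}

```text
clock: 91.6
ee_pos: [0.6346, 0.2573, 0.3205]
tcp_rot: [[0.002, -0.001, 1.0], [-1.0, -0.0, 0.002], [0.0, -1.0, -0.001]]
wrist_force: [0.7, -0.5, -0.4]
finger_gap: 0.649
```

Call:
{"api": "play_rows", "payload": {"series": [[[0, -0.5, 0], [0, 0, 0]], [[0, -0.8, 0], [0, 0, 0]], [[0, -0.8, 0], [0, 0, 0]], [[0, -0.8, 0], [0, 0, 0]], [[0, -0.4, 0], [0, 0, 0]], [[0, 0, 0], [0, 0, 0]]]}}

```text
clock: 92.2
ee_pos: [0.6356, 0.2575, 0.4239]
tcp_rot: [[0.001, 0.006, 1.0], [-1.0, 0.001, 0.001], [-0.001, -1.0, 0.006]]
wrist_force: [-0.8, -0.0, -0.6]
finger_gap: 0.653
```

```bash
python3 - <<'E'
from h import *
go(.4082,.2625,.42,-1.1)
b=env.snapshot('top');save('t8_raw',b)
E
```

```text
t 92.2 p [0.6356 0.2575 0.4239] yawz 0.06 ydown -1.0 F [-0.8 -0.  -0.6] gap 0.653 q [0.237 0.237 1.294 0.    1.605 0.236]
shift units [-0.18  0.09 -7.58] rows>= 7.6
turn units about y 0.041
```

```bash
python3 - <<'E'
from h import *
cm=ld('w12')
for p in [(398,252),(517,255),(513,349)]:print('cup',onz(cm,s8(*p),.098).round(4))
print('egg',onz(cm,s8(385,333),.08).round(4))
t=np.array([onz(cm,s8(*p),.107)[:2] for p in [(279,196),(608,197),(578,405),(290,403)]]);print(t.round(4),t.mean(0))
E
```

```text
cup [0.444  0.2321 0.098 ]
cup [0.446  0.3189 0.098 ]
cup [0.5197 0.3209 0.098 ]
egg [0.5132 0.2218 0.08  ]
[[0.4028 0.1501]
 [0.4027 0.3781]
 [0.5636 0.3737]
 [0.5615 0.148 ]] [0.48265522 0.26246012]
```

Call:
{"api": "play_rows", "payload": {"series": [[[-0.1, 0, -0.8], [0, 0.04, 0]], [[-0.08, 0, -0.9], [0, 0, 0]], [[-0.08, 0, -0.9], [0, 0, 0]], [[-0.08, 0, -0.9], [0, 0, 0]], [[-0.08, 0, -0.9], [0, 0, 0]], [[-0.08, 0, -0.9], [0, 0, 0]], [[-0.08, 0, -0.9], [0, 0, 0]], [[-0.08, 0, -0.9], [0, 0, 0]], [[0, 0, -0.5], [0, 0, 0]], [[0, 0, 0], [0, 0, 0]]], "jaw": -0.2, "force": 120}}

```text
clock: 93.25
ee_pos: [0.4061, 0.2811, 0.4194]
tcp_rot: [[-0.018, -0.001, 1.0], [-1.0, -0.0, -0.018], [0.0, -1.0, -0.001]]
wrist_force: [-0.1, 0.2, 0.3]
finger_gap: 0.399
```

Call:
{"api": "play_rows", "payload": {"series": [[[0, 0.8, 0], [0, 0, 0]], [[0, 0.8, 0], [0, 0, 0]], [[0, 0.8, 0], [0, 0, 0]], [[0, 0.8, 0], [0, 0, 0]], [[0, 0.8, 0], [0, 0, 0]], [[0, 0.5, 0], [0, 0, 0]], [[0, 0, 0], [0, 0, 0]], [[0, 0, 0], [0, 0, 0]]]}}

```text
clock: 94.05
ee_pos: [0.4081, 0.2809, 0.2854]
tcp_rot: [[-0.019, 0.0, 1.0], [-1.0, -0.0, -0.019], [0.0, -1.0, 0.0]]
wrist_force: [0.4, -0.6, -0.2]
finger_gap: 0.401
```

```bash
python3 - <<'E'
from h import *
go(.4082,.277,.0705,-1.1)
cm=snap('w15');a=cv2.imread('pics/w15_raw.png');g=cv2.cvtColor(a,cv2.COLOR_BGR2GRAY)
print('pred cups px',[proj(cm,[x,y,.098]).round(0).tolist() for x,y in((.447,.232),(.45,.322),(.521,.322))])
c=cv2.HoughCircles(cv2.medianBlur(g,3),cv2.HOUGH_GRADIENT,1,30,param1=100,param2=22,minRadius=25,maxRadius=60)
for u,v,r in (c[0][:8] if c is not None else []):print(u,v,r,onz(cm,(u,v),.098).round(4))
E
```

```text
t 94.05 p [0.4081 0.2809 0.2854] yawz -1.11 ydown -1.0 F [ 0.4 -0.6 -0.2] gap 0.401 q [ 0.398 -0.158  1.945 -0.     1.354  0.417]
shift units [0.13 7.16 0.  ] rows>= 7.2
turn units about y -0.0
pred cups px [[[293.0, 216.0]], [[297.0, 130.0]], [[369.0, 129.0]]]
294.5 129.5 26.8 [0.4474 0.3222 0.098 ]
362.5 128.5 27.2 [0.5145 0.3224 0.098 ]
287.5 210.5 25.4 [0.4413 0.2383 0.098 ]
369.5 234.5 49.5 [0.5309 0.2088 0.098 ]
339.5 213.5 30.1 [0.4965 0.2339 0.098 ]
391.5 117.5 46.2 [0.5426 0.3329 0.098 ]
```

Call:
{"api": "play_rows", "payload": {"series": [[[0.09, 0.7, 0], [0, 0, 0]], [[0, 0.9, 0], [0, 0, 0]], [[0, 0.9, 0], [0, 0, 0]], [[0, 0.9, 0], [0, 0, 0]], [[0, 0.9, 0], [0, 0, 0]], [[0, 0.9, 0], [0, 0, 0]], [[0, 0.8, 0], [0, 0, 0]], [[0, 0.6, 0], [0, 0, 0]], [[0, 0.35, 0], [0, 0, 0]], [[0, 0.2, 0], [0, 0, 0]]]}}

```text
clock: 95.1
ee_pos: [0.4082, 0.2785, 0.0708]
tcp_rot: [[-0.019, 0.001, 1.0], [-1.0, 0.0, -0.019], [-0.0, -1.0, 0.001]]
wrist_force: [0.5, 0.6, -0.3]
finger_gap: 0.401
```

Call:
{"api": "play_rows", "payload": {"series": [[[0, 0, 0], [0, 0, 0]], [[0, 0, 0], [0, 0, 0]], [[0, 0, 0], [0, 0, 0]], [[0, 0, 0], [0, 0, 0]], [[0, 0, 0], [0, 0, 0]], [[0, 0, 0], [0, 0, 0]], [[0, 0, 0], [0, 0, 0]], [[0, 0, 0], [0, 0, 0]]], "jaw": -1}}

```text
clock: 95.9
ee_pos: [0.4082, 0.2786, 0.0712]
tcp_rot: [[-0.019, 0.002, 1.0], [-1.0, 0.001, -0.019], [-0.001, -1.0, 0.002]]
wrist_force: [1.3, 1.3, 4.4]
finger_gap: 0.051
```

Call:
{"api": "play_rows", "payload": {"series": [[[0, -0.2, 0], [0, 0, 0]], [[0, -0.4, 0], [0, 0, 0]], [[0, -0.6, 0], [0, 0, 0]], [[0, -0.7, 0], [0, 0, 0]], [[0, -0.7, 0], [0, 0, 0]], [[0, -0.7, 0], [0, 0, 0]], [[0, -0.6, 0], [0, 0, 0]], [[0, -0.5, 0], [0, 0, 0]], [[0, -0.3, 0], [0, 0, 0]], [[0, 0, 0], [0, 0, 0]]]}}

```text
clock: 96.9
ee_pos: [0.4078, 0.2784, 0.2127]
tcp_rot: [[-0.019, 0.002, 1.0], [-1.0, 0.001, -0.019], [-0.001, -1.0, 0.002]]
wrist_force: [1.2, 0.8, -3.6]
finger_gap: 0.049
```

```bash
python3 - <<'E'
from h import *
go(.406,-.02,.212,-1.1)
E
```

```text
t 96.9 p [0.4078 0.2784 0.2127] yawz -1.08 ydown -1.0 F [ 1.2  0.8 -3.6] gap 0.049 q [ 0.393 -0.105  2.032  0.     1.213  0.412]
shift units [9.95 0.02 0.13] rows>= 9.9
turn units about y 0.001
```

Call:
{"api": "play_rows", "payload": {"series": [[[0.3, 0, 0], [0, 0, 0]], [[0.5, 0, 0], [0, 0, 0]], [[0.7, 0, 0], [0, 0, 0]], [[0.8, 0, 0.01], [0, 0, 0]], [[0.8, 0, 0.01], [0, 0, 0]], [[0.8, 0, 0.01], [0, 0, 0]], [[0.8, 0, 0.01], [0, 0, 0]], [[0.8, 0, 0.01], [0, 0, 0]], [[0.8, 0, 0.01], [0, 0, 0]], [[0.8, 0, 0.01], [0, 0, 0]]]}}

```text
clock: 97.9
ee_pos: [0.4043, 0.0634, 0.2104]
tcp_rot: [[-0.019, -0.002, 1.0], [-1.0, -0.001, -0.019], [0.001, -1.0, -0.002]]
wrist_force: [-0.2, 0.7, -3.7]
finger_gap: 0.052
```

Call:
{"api": "play_rows", "payload": {"series": [[[0.8, 0, 0.01], [0, 0, 0]], [[0.8, 0, 0.01], [0, 0, 0]], [[0.8, 0, 0.02], [0, 0, 0]], [[0.8, 0, 0.02], [0, 0, 0]], [[0.8, 0, 0.04], [0, 0, 0]], [[0.8, 0, 0.04], [0, 0, 0]], [[0.8, 0, 0.04], [0, 0, 0]], [[0.8, 0, 0.04], [0, 0, 0]], [[0.8, 0, 0.04], [0, 0, 0]], [[0.8, 0, 0.04], [0, 0, 0]]]}}

```text
clock: 98.9
ee_pos: [0.4083, -0.1763, 0.2104]
tcp_rot: [[-0.02, -0.003, 1.0], [-1.0, 0.0, -0.02], [-0.0, -1.0, -0.003]]
wrist_force: [0.7, 0.3, -2.4]
finger_gap: 0.052
```

Call:
{"api": "play_rows", "payload": {"series": [[[0.8, 0, 0.04], [0, 0, 0]], [[0.8, 0, 0.04], [0, 0, 0]], [[0.8, 0, 0.04], [0, 0, 0]], [[0.8, 0, 0.04], [0, 0, 0]], [[0.8, 0, 0.04], [0, 0, 0]], [[0.6, 0, 0.04], [0, 0, 0]], [[0.4, 0, 0.02], [0, 0, 0]], [[0.15, 0, 0], [0, 0, 0]], [[0, 0, 0], [0, 0, 0]]]}}

```text
clock: 99.8
ee_pos: [0.4145, -0.3296, 0.2112]
tcp_rot: [[-0.019, -0.001, 1.0], [-1.0, 0.001, -0.019], [-0.001, -1.0, -0.001]]
wrist_force: [0.3, -0.4, -3.4]
finger_gap: 0.052
```

```bash
python3 - <<'E'
from h import *
go(.417,-.329,.033,-1.1)
save('s9_raw',env.snapshot('side'))
E
```

```text
t 99.8 p [ 0.4145 -0.3296  0.2112] yawz -1.11 ydown -1.0 F [ 0.3 -0.4 -3.4] gap 0.052 q [-0.864 -0.017  1.952 -0.     1.208 -0.844]
shift units [-0.02  5.94  0.09] rows>= 5.9
turn units about y -0.0
```

Call:
{"api": "play_rows", "payload": {"series": [[[0, 0.4, 0.08], [0, 0, 0]], [[0, 0.8, 0], [0, 0, 0]], [[0, 0.9, 0], [0, 0, 0]], [[0, 0.9, 0], [0, 0, 0]], [[0, 0.9, 0], [0, 0, 0]], [[0, 0.8, 0], [0, 0, 0]], [[0, 0.6, 0], [0, 0, 0]], [[0, 0.4, 0], [0, 0, 0]], [[0, 0.2, 0], [0, 0, 0]], [[0, 0, 0], [0, 0, 0]]]}}

```text
clock: 100.85
ee_pos: [0.4171, -0.329, 0.0339]
tcp_rot: [[-0.018, -0.001, 1.0], [-1.0, 0.001, -0.018], [-0.001, -1.0, -0.001]]
wrist_force: [0.4, -0.2, -3.6]
finger_gap: 0.048
```

Call:
{"api": "play_rows", "payload": {"series": [[[0, 0.04, 0], [0, 0, 0]], [[0, 0.03, 0], [0, 0, 0]], [[0, 0, 0], [0, 0, 0]]]}}

```text
clock: 101.15
ee_pos: [0.4176, -0.33, 0.0332]
tcp_rot: [[-0.019, 0.001, 1.0], [-1.0, -0.001, -0.019], [0.001, -1.0, 0.001]]
wrist_force: [-0.3, 0.3, -2.5]
finger_gap: 0.052
```

Touching down; a hair lower, then release and rise for a final check.

Call:
{"api": "play_rows", "payload": {"series": [[[0, 0.04, 0], [0, 0, 0]], [[0, 0, 0], [0, 0, 0]]]}}

```text
clock: 101.35
ee_pos: [0.4176, -0.33, 0.0319]
tcp_rot: [[-0.019, 0.001, 1.0], [-1.0, -0.001, -0.019], [0.001, -1.0, 0.001]]
wrist_force: [0.4, -0.4, -0.4]
finger_gap: 0.053
```

Call:
{"api": "play_rows", "payload": {"series": [[[0, 0, 0], [0, 0, 0]], [[0, 0, 0], [0, 0, 0]], [[0, 0, 0], [0, 0, 0]], [[0, 0, 0], [0, 0, 0]], [[0, 0, 0], [0, 0, 0]], [[0, 0, 0], [0, 0, 0]]], "jaw": -0.2}}

```text
clock: 101.95
ee_pos: [0.4172, -0.3296, 0.0313]
tcp_rot: [[-0.019, 0.0, 1.0], [-1.0, -0.0, -0.019], [0.0, -1.0, 0.0]]
wrist_force: [-0.4, 0.7, -0.1]
finger_gap: 0.407
```

Call:
{"api": "play_rows", "payload": {"series": [[[0, -0.3, 0], [0, 0, 0]], [[0, -0.7, 0], [0, 0, 0]], [[0, -0.9, 0], [0, 0, 0]], [[0, -0.9, 0], [0, 0, 0]], [[0, -0.9, 0], [0, 0, 0]], [[0, -0.9, 0], [0, 0, 0]], [[0, -0.9, 0], [0, 0, 0]], [[0, -0.9, 0], [0, 0, 0]], [[0, -0.9, 0], [0, 0, 0]]]}}

```text
clock: 102.85
ee_pos: [0.4171, -0.3294, 0.2521]
tcp_rot: [[-0.019, 0.001, 1.0], [-1.0, -0.001, -0.019], [0.001, -1.0, 0.001]]
wrist_force: [0.4, 0.5, 0.1]
finger_gap: 0.401
```

Call:
{"api": "play_rows", "payload": {"series": [[[0, 0, -0.2], [0, 0, 0]], [[0, -0.9, -0.2], [0, 0, 0]], [[0, -0.9, -0.2], [0, 0, 0]], [[0, -0.6, 0], [0, 0, 0]], [[0, 0, 0], [0, 0, 0]], [[0, 0, 0], [0, 0, 0]]]}}

```text
clock: 103.45
ee_pos: [0.3988, -0.3289, 0.3212]
tcp_rot: [[-0.019, -0.001, 1.0], [-1.0, 0.001, -0.019], [-0.001, -1.0, -0.001]]
wrist_force: [0.6, -0.2, -0.7]
finger_gap: 0.4
```

```bash
python3 - <<'E'
from h import *
st();snap('w16');a=env.snapshot('side');b=env.snapshot('top')
w=cv2.imread('pics/w16_raw.png')
save('fin',cv2.convertScaleAbs(np.vstack([np.hstack([cv2.resize(a,(400,300)),cv2.resize(b,(400,300))]),np.hstack([cv2.resize(w,(400,300)),cv2.resize(b[100:280,50:290],(400,300))])]),alpha=1.3))
E
```

```text
t 103.45 p [ 0.3988 -0.3289  0.3212] yawz -1.1 ydown -1.0 F [ 0.6 -0.2 -0.7] gap 0.4 q [-0.886 -0.125  1.852 -0.     1.416 -0.867]
```

View pics/fin.png

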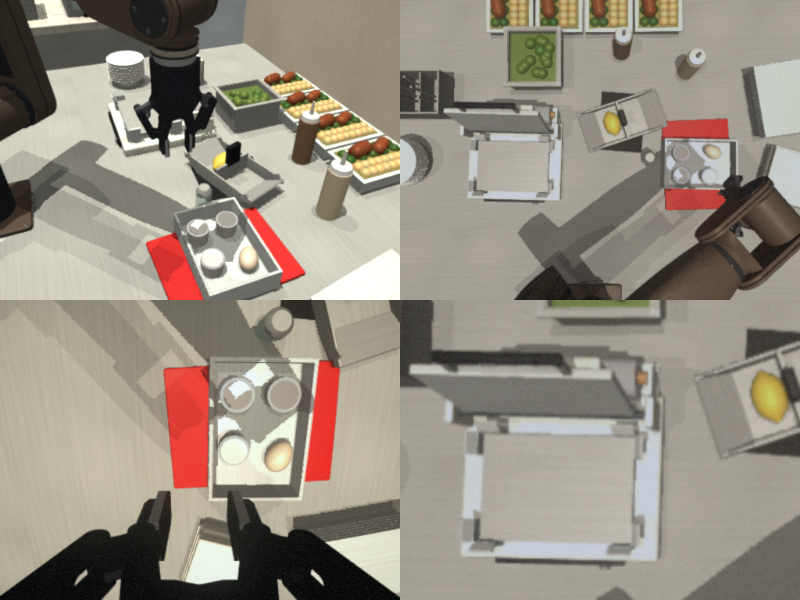

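The final view shows everything as required: the filled tray is flat on the board, with three cups and the egg inside. The dish is upright on the mat with its lemon, the plate is raised, the shaker stands and the gripper is clear.

```bash
python3 -c "
from plant import env
print(env.sign_off())"
```

```text
the job is handed in; nothing more can be done
None
```

I carried the job through and handed it in at about 103 s. `env.sign_off()` gives no verdict, so the result is only what my own checks showed.

**What I did**
1. I set the tray in the seat and tipped the one egg in at about 77°. The dish went back onto the mat with its lemon still inside.
2. I placed the three cups in the tray.
3. I pulled the plate down to a hard stop, with about 34 N at the handle, and held it there for about 2.8 s.
4. I raised the plate upright again and lifted the filled tray back onto the board.

**One thing went wrong:** on the first carry the tray's corner struck the open plate, turning the tray in the grip and pushing the plate further open. I levelled the tray and set it back on the board, pressing with up to about 71 N at the wrist as it touched down. I then gripped it afresh, and it seated on the second try without contact.

**Final pictures:**
- The tray lies flat on the board with all three cups and the egg inside, below the rim.
- The dish is upright on the mat with its lemon in its own section.
- The plate is raised, the shaker is standing, and the gripper is clear of everything.

**Not measured directly:**
- I had no readings of the plate or carrier joints. I judged the plate shut from the hard stop and the handle height (about 0.10 m, as expected).
- The tray is turned across the board, so its ends overhang the board by a few millimetres. Its centre is well within the limits.

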